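# Change the lot at the die bonder

## Robot

A 6-joint arm with a two-finger parallel gripper is mounted at the origin on a cart in front of the work surface, level with it; the furniture and walls round the work are solid. World frame = base frame: x ahead of the robot, y to its left, z up, the work surface at z = 0. Lengths are in m, angles in rad, forces in N, time in s.
With the tool pointing down it reaches from about 0.35 to 0.975 m from the base axis. Payload 17.4 kg.
Tool frame: the origin (TCP) lies at the very end of the fingers, on their centre line; the grasp point (between the pads) lies 19 mm behind it; y points along the fingers, x is the direction in which the jaws open and shut, and the axes are right-handed (so a half turn about y gives the same grasp; the last joint's range is limited). The gripper opens to 85 mm and grips with 20 to 120 N. Pads are 22 mm wide; open, the fingers measure 114 mm over their backs; the gripper's body (76 mm by 85 mm) begins 54 mm behind the grasp point. The pads swing forward as they close: fully open they stand 13 mm farther back than shut.
Start: joints at [-1.165, 0.116, 1.442, -0, 1.584, -0.038], TCP at [0.29, -0.61, 0.231] pointing down, gripper open.
Joint ranges: [-2.83, 2.83], [-0.83, 2.19], [0.07, 2.5], [-1.14, 4.28], [0.01, 3], [-2.97, 2.97]. Speed limits (rad/s): [1.89, 1.89, 2.22, 3.14, 3.14, 3.14].

## Interface

Orientations are given as a rotation vector (axis times angle).
In Python, from station import ctrl, imaging gives the robot as it stands.
- The arm moves only by the shell command python3 -m handwheel 'ROWS' [FORCE]. ROWS is JSON, a list of rows, each an object of numbers: "fingers": the finger opening in m, from 0 to 0.0854; "dx", "dy", "dz": the shift along the world's x, y, z in m; "yaw": the turn about the world's z in degrees. A call has 1 to 12 rows; each row is the pose to reach, as a shift and turn from the pose measured when the call began; what a row does not reach only later rows make up. A row lasts 1/10 s, in which the tool goes at most 50 mm and 8.59 degrees, less where a joint would pass 70% of its speed; a pose out of reach is approached as far as the arm can. A call with a gripper value outside its range is refused whole. The fingers move at their own pace and stop on an object; FORCE is the grip in N (left out, the last holds). Time passes only in rows, so rows that repeat a pose let the fingers close. It gives the time, the measured TCP pose, the force and the opening at its end, in the units of the state.
- ctrl.get_obs(): the state, without advancing time (a new reading comes with each control period).
- imaging.camera(name): name is "side" or "top" or "wrist"; returns a dict with "color" (400x640x3 uint8, blue, green, red), "depth" (400x640 float32, m along the optical axis (not along the pixel's ray), 0 where there is no reading), "vfov" (degrees; the focal length in pixels is half the picture's height over the tangent of half this angle, whatever the lens; pixels are square), "cx", "cy" (the principal point, pixels), "view" (4x4, takes a point from world to camera coordinates); the wrist camera has in their place "T_tool_cam" (4x4, takes a point from camera to tool coordinates, whose origin is the TCP and whose axes are the tool frame's). Camera axes: x right, y up, looking along -z (the intrinsics and any distortion apply to the point x, -y, -z); pixel columns grow to the right and rows downward; lengths in m; the calibration is good to about 2 mm. A picture is of the moment at which its call begins: read the wrist's pose just before it.
- ctrl.finish_job(): hands the job in, once; it reports no verdict.
The state is a dict: "t": time; "joint_pos": joint angles; "qvel": joint speeds; "joint_torque": joint torques, N m; "ee_pos": TCP position; "eef_rot": TCP orientation; "force": force on the tool from outside, world axes, zero at the start; "moment": the same for the moment, N m; "grip_width": finger opening in m.
Only numpy, scipy, OpenCV 4.12 (cv2) and the standard library are available. Lean on these libraries where they do the work, as an engineer would, in place of code of your own. Each camera call takes 0.05 s, during which the arm holds its last target.

## Task

Change over the lot: first tip every used die box (the three or four small flat square boxes, black with a green label or with a clear lid, lying front left) edge-on through the slot of the green return box, so that all of them are inside. Then lay the fresh white box with the blue label flat on the aluminium loading nest, label up, its long side along the left-hand fence, and push it square and flush into the corner of the two fences. Leave the magnifier, the tape roll and the tub where they stand.

Things in the scene. Friction and masses are not known exactly. Their poses are not given: they have to be found in the camera images.
- used_1_mid (a point): centre (7 mm above the underside) of used die box 1: a closed flat box 53 x 53 x 14 mm (x, y, z), about 35 g, black with a green and white label; starts flat on the worktop or the 2 mm mat, lid up; z up through the lid, x and y along its sides. Three or four of the four are present; an absent one reads None
- used_2_mid (a point): centre (7 mm above the underside) of used die box 2: a closed flat box 53 x 53 x 14 mm (x, y, z), about 35 g, black with a green and white label; starts flat on the worktop or the 2 mm mat, lid up; z up through the lid, x and y along its sides. Three or four of the four are present; an absent one reads None
- used_3_mid (a point): centre (7 mm above the underside) of used die box 3: a closed flat box 53 x 53 x 14 mm (x, y, z), about 35 g, black with a clear grey lid; starts flat on the worktop or the 2 mm mat, lid up; z up through the lid, x and y along its sides. Three or four of the four are present; an absent one reads None
- used_4_mid (a point): centre (7 mm above the underside) of used die box 4: a closed flat box 53 x 53 x 14 mm (x, y, z), about 35 g, black with a clear grey lid; starts flat on the worktop or the 2 mm mat, lid up; z up through the lid, x and y along its sides. Three or four of the four are present; an absent one reads None
- fresh_mid (a point): centre (8 mm above the underside) of the fresh box: closed flat white box with a blue label, 45 x 63 x 16 mm (x, y, z), about 45 g; it starts lying flat on the worktop, lid up. z points up through the lid, y along its long side.
- return_box: green closed box with a white front that slopes back at 45 degrees, fixed; 130 mm deep (x), 88 mm wide (y), 195 mm high; origin at the centre of its underside, x to its back, z up. The slope runs from local x -65, z 100 mm to x 30, z 195 mm. The slot in it is the only opening; inside it is 78 mm wide and 120 mm deep, floor 5 mm above the worktop
- slot_mouth (a point): centre of the slot in the outer surface of the slope, axes as the return box. Slot 64 mm wide (y), 22 mm high (along the slope), cut square through the 4 mm panel: a box passes along local (1, 0, -1), dipping 45 degrees. At that slope a box slides in by itself once let go half-way in; one that sticks can be pushed from behind
- tongue_tip (a point): middle of the outer end of a steel tongue 26 mm wide (y), 3 mm thick that stands 26 mm out of the slope at the slot, square to it; its upper side is level with the slot's lower edge, 11 mm under the slot's middle plane, and carries a box into the slot. Fingers that hold a box by its sides pass on either side of it. Axes as the return box
- nest: fixed aluminium base plate 105 (x) x 110 (y) x 6 mm with dark steel fences 8 mm thick standing 10 mm above the plate along its far (+x) and left (+y) edges; origin at the centre of its underside, z up. Inner face of the far fence at local x = 44.5 mm, of the left fence at y = 47 mm; near and right edges are open
- nest_corner (a point): inside corner where the faces of the two fences meet, on the upper side of the base plate (6 mm above the worktop), axes as the nest's. With the fresh box fully home its centre is at about (-31.5, -22.5, 8) mm from here.
- machine_foot (a point): front right foot of the tall fixed bonding machine, on the worktop; it rises 0.45 m behind the nest, from here 0.2 m to the left (+y) and away from the robot: keep the gripper and wrist in front of it (x below 0.65 m) when crossing
- vice_mid (a point): middle of a fixed vice, 60 mm (x) x 170 mm (y) x 50 mm high, axes as the world's: an obstacle
- console_mid (a point): middle of a fixed control box, 165 mm (x) x 180 mm (y) x 88 mm high with its switches, axes as the world's: an obstacle
- loupe: bystander: black standing magnifier, 37 mm across, 40 mm high; origin at the centre of its underside
- tape_roll: bystander: roll of dark tape lying flat, 58 mm across, 19 mm high; origin at the centre of its underside
- swab_tub: bystander: tub with a blue lid, 60 mm across, 62 mm high; origin at the centre of its underside
Things that resemble listed ones, but are neither listed nor needed, are in the scene too. What is shaped like the part that bears used_1_mid but red is not meant.

How it is judged:
On the way, in this order (a step that is already met when the one before it is completed fails the run):
1. all the used boxes are inside the return box (x of used_1_mid in the frame of return_box between -0.06 and 0.06 m and y of used_1_mid in the frame of return_box between -0.042 and 0.042 m and z of each of used_1_mid, used_2_mid, used_3_mid, used_4_mid in the frame of return_box below 0.12 m and x of used_2_mid in the frame of return_box between -0.06 and 0.06 m and y of used_2_mid in the frame of return_box between -0.042 and 0.042 m and x of used_3_mid in the frame of return_box between -0.06 and 0.06 m and y of used_3_mid in the frame of return_box between -0.042 and 0.042 m and x of used_4_mid in the frame of return_box between -0.06 and 0.06 m and y of used_4_mid in the frame of return_box between -0.042 and 0.042 m), for 0.2 s.
2. the fresh box lies flush in the corner of the nest's fences (x of fresh_mid in the frame of nest_corner between -0.0344 and -0.0274 m and y of fresh_mid in the frame of nest_corner between -0.0255 and -0.0185 m and z of fresh_mid in the frame of nest_corner between 0.005 and 0.011 m and angle between the y axis of fresh_mid and the x axis of nest, either way round below 0.06 rad and angle between fresh_mid's own z axis and vertical below 0.08 rad), for 0.2 s.
At the end, for the whole second after the job is handed in: Every used box present is inside the return box (centre within its walls, under 120 mm high). The fresh box lies lid up on the nest, flat within 4.5 degrees, long side along the left fence, within 3 mm of both fences, square within 3.4 degrees, at rest and released (all of step 1 and all of step 2 and linear speed of fresh below 0.02 m/s); the robot touches nothing.
It fails at once if the loupe is pushed more than 25 mm away or over (distance of loupe from where it was at the start of the episode above 0.025 m or angle between loupe's own z axis and vertical above 0.3 rad).
It fails at once if the tape_roll is pushed more than 25 mm away or over (distance of tape_roll from where it was at the start of the episode above 0.025 m or angle between tape_roll's own z axis and vertical above 0.3 rad).
It fails at once if the swab_tub is pushed more than 25 mm away or over (distance of swab_tub from where it was at the start of the episode above 0.025 m or angle between swab_tub's own z axis and vertical above 0.3 rad).
Of used_1, used_2, used_3, used_4 only 3 to 4 are there at a start; the rules pass over those that are not, and their reading is None.
At some moment in a run one of used_1, used_2, used_3, used_4, fresh may be knocked a few centimetres aside while the robot is not near it.
Once in a run the grip may slacken for a moment while it holds something.
It also fails if it takes over 210 s, if anything falls off the work surface, if the arm or the gripper's body presses on something with over 40 N, if the wrist force passes 120 N, or if a joint passes its speed limit or range.

## Working session

There is one attempt and no reset: what is moved stays moved. The work goes in short steps, Python scripts to look and compute and a shell command to move; the robot and the scene stay as the last step left them, time stands still between calls to the robot, and variables do not carry over. Pictures are saved under pics/ and viewed, and the job is handed in when it is done.

```bash
ls; mkdir -p pics
cat > h.py <<'E'
import numpy as np, cv2
from station import ctrl, imaging
def snap(name,fn):
    o=ctrl.get_obs(); c=imaging.camera(name); cv2.imwrite(fn,c["color"]); return o,c
E
python3 - <<'E'
from h import *
import pickle
for n in ["side","top","wrist"]:
    o,c=snap(n,f"pics/{n}0.png"); pickle.dump((o,c),open(f"{n}0.pkl","wb"))
    print(n,c.keys(),c["vfov"],c["cx"],c["cy"]); print(c.get("view",c.get("T_tool_cam")))
print(o)
E
```

```text
pics
side dict_keys(['color', 'depth', 'vfov', 'cx', 'cy', 'view']) 46.920544036197796 326.93496253950264 200.45557387433394
[[-0.94857567 -0.31646163  0.00749961  0.57926467]
 [ 0.13281444 -0.37637476  0.91689823 -0.15240009]
 [-0.28734044  0.87074341  0.39905061 -1.17147082]
 [ 0.          0.          0.          1.        ]]
top dict_keys(['color', 'depth', 'vfov', 'cx', 'cy', 'view']) 42.03095941205534 315.2374055602013 198.98638061938803
[[-2.09758156e-03 -9.99849194e-01  1.72392100e-02  1.07753117e-01]
 [ 9.92276092e-01  5.71352523e-05  1.24048995e-01 -6.03511833e-01]
 [-1.24031273e-01  1.73662588e-02  9.92126331e-01 -1.53281959e+00]
 [ 0.00000000e+00  0.00000000e+00  0.00000000e+00  1.00000000e+00]]
wrist dict_keys(['color', 'depth', 'vfov', 'cx', 'cy', 'T_tool_cam']) 71.03506247634519 316.48228291639555 199.3941863793225
[[ 9.99999799e-01  6.09741678e-04 -1.76444889e-04 -5.02760814e-04]
 [-3.48471505e-04  2.95009084e-01 -9.55494385e-01 -1.42455900e-01]
 [-5.30551905e-04  9.55494254e-01  2.95009237e-01  7.49540477e-02]
 [ 0.00000000e+00  0.00000000e+00  0.00000000e+00  1.00000000e+00]]
{'t': 0.1, 'joint_pos': array([-1.16480565e+00,  1.16453421e-01,  1.44220745e+00, -4.68091365e-06,
        1.58400524e+00, -3.77988479e-02]), 'qvel': array([ 0.00121111, -0.0006176 , -0.00217164, -0.00038964,  0.00077482,
       -0.00052661]), 'joint_torque': array([ 2.81877750e-03, -7.33665490e+01, -6.33791327e+01,  4.98005443e-05,
        5.27039490e-03,  1.74674466e-05]), 'ee_pos': array([ 0.28974392, -0.60945738,  0.23062003]), 'eef_rot': array([-1.38644434,  0.87705314, -0.87559658]), 'force': array([ 0.71191999, -0.71157742,  0.36594973]), 'moment': array([ 0.03620808,  0.00378942, -0.02732633]), 'grip_width': 0.08553137699309896}
```

View pics/top0.png

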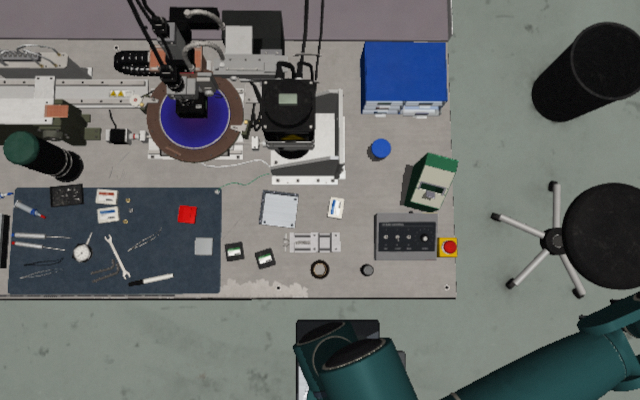

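View pics/side0.png

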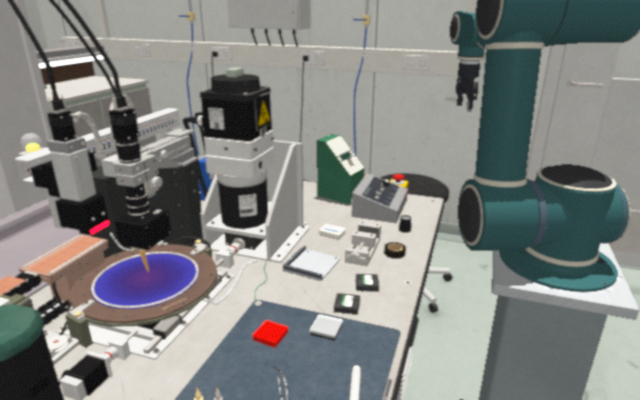

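View pics/wrist0.png

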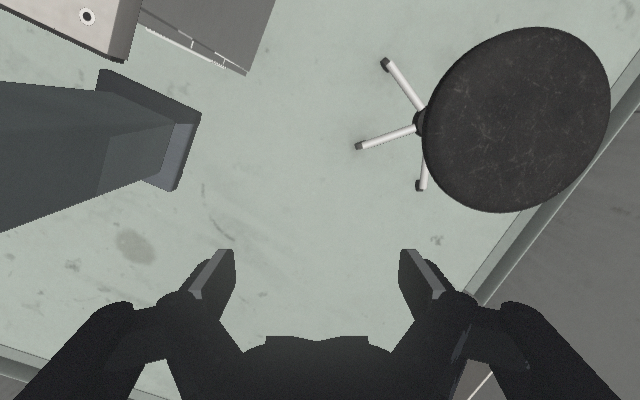

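Run:
```python
import cv2,numpy as np
t=cv2.imread("pics/top0.png")
a=cv2.resize(t[180:300,0:220],None,fx=3.6,fy=3.6,interpolation=cv2.INTER_CUBIC)
b=cv2.resize(t[140:300,170:470],None,fx=2.66,fy=2.66,interpolation=cv2.INTER_CUBIC)
cv2.imwrite("pics/ta.png",a);cv2.imwrite("pics/tb.png",b)
s=cv2.imread("pics/side0.png")
cv2.imwrite("pics/sa.png",cv2.resize(s[120:400,180:460],None,fx=2.1,fy=2.1,interpolation=cv2.INTER_CUBIC))
```

```text
(no output)
```

View pics/ta.png

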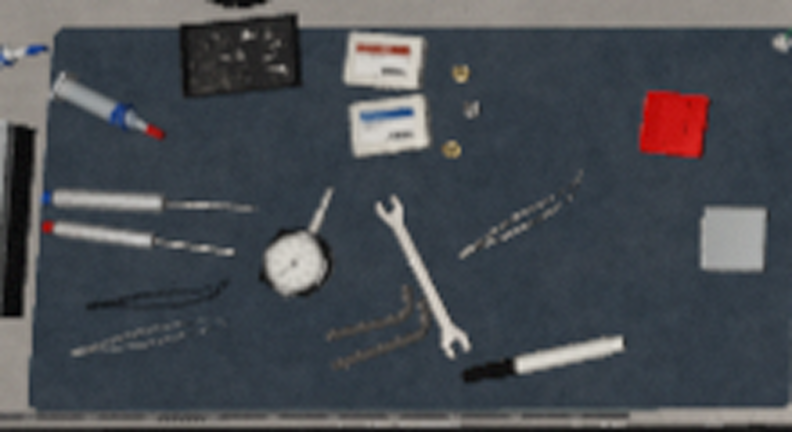

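View pics/tb.png

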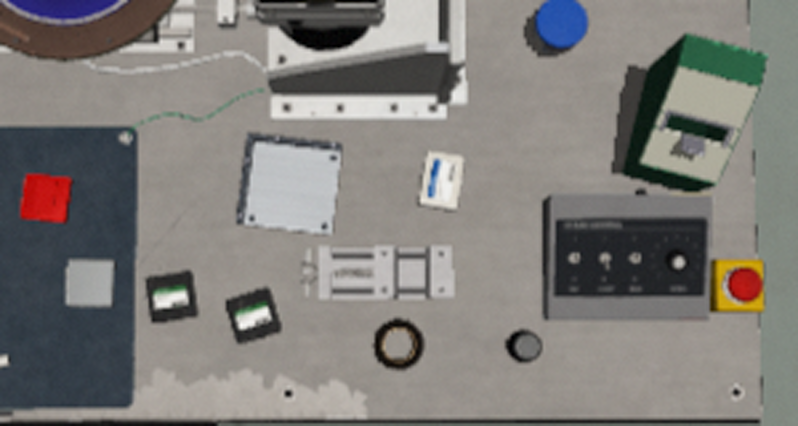

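View pics/sa.png

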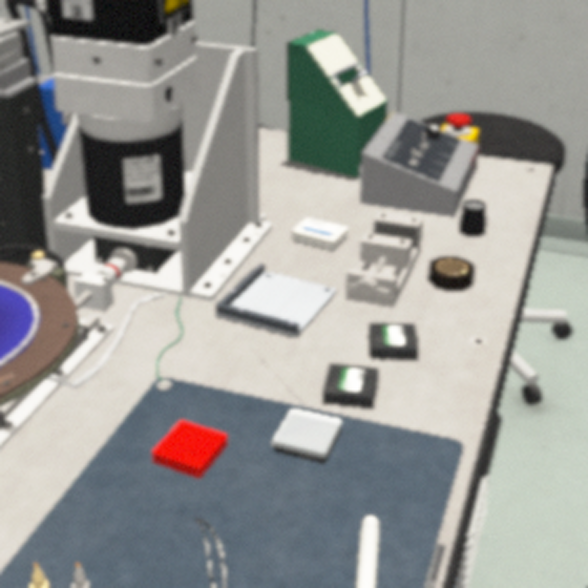

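```bash
cat >> h.py <<'E'
from scipy.spatial.transform import Rotation as R
def cam2world(c,o):
    if "view" in c: return np.linalg.inv(c["view"])
    T=np.eye(4);T[:3,:3]=R.from_rotvec(o["eef_rot"]).as_matrix();T[:3,3]=o["ee_pos"]
    return T@c["T_tool_cam"]
def world(c,o,u,v,z=None):
    """pixel->world; z given: intersect plane z, else use depth"""
    f=200/np.tan(np.radians(c["vfov"])/2); M=cam2world(c,o)
    u=np.asarray(u,float);v=np.asarray(v,float)
    d=np.stack([(u-c["cx"])/f,-(v-c["cy"])/f,-np.ones_like(u)],-1)
    dw=d@M[:3,:3].T
    if z is None:
        k=c["depth"][v.astype(int),u.astype(int)]
    else: k=(z-M[2,3])/dw[...,2]
    return M[:3,3]+dw*k[...,None]
def cloud(c,o):
    v,u=np.mgrid[0:400,0:640]; return world(c,o,u,v)
def pix(c,o,p):
    f=200/np.tan(np.radians(c["vfov"])/2); q=np.linalg.inv(cam2world(c,o))@np.append(p,1)
    return c["cx"]+f*q[0]/-q[2], c["cy"]-f*q[1]/-q[2]
E
python3 - <<'E'
from h import *; import pickle
np.set_printoptions(precision=4,suppress=True)
o,c=pickle.load(open("top0.pkl","rb")); P=cloud(c,o)
for n,(u,v) in dict(clear=(203,246),g1=(234,251),g2=(265,259),red=(187,214),fresh=(336,208),nest=(279,209),tub=(380,149),loupe=(367,270),tapeL=(311,269),vice=(312,242),console=(405,236),tongue=(430,195),slopeTop=(435,172),worktop=(300,285)).items(): print(n,P[v,u],c["depth"][v,u])
print(R.from_rotvec(o["eef_rot"]).as_matrix())
# rects of tops
hsv=cv2.cvtColor(c["color"],cv2.COLOR_BGR2HSV)
E
```

```text
clear [0.4634 0.4436 0.0226] 1.5602016
g1 [0.4485 0.352  0.0126] 1.5698102
g2 [0.4244 0.2583 0.015 ] 1.5660564
red [0.56   0.4947 0.0197] 1.5741464
fresh [0.5782 0.0437 0.0188] 1.5851593
nest [0.5768 0.2178 0.0035] 1.5971268
tub [ 0.7528 -0.0881  0.0585] 1.5696682
loupe [ 0.3912 -0.0458  0.0396] 1.5428859
tapeL [0.3943 0.1199 0.0155] 1.5642821
vice [0.4739 0.1172 0.0454] 1.5444906
console [ 0.4906 -0.1572  0.0601] 1.5367869
tongue [ 0.6002 -0.2122  0.1545] 1.4576862
slopeTop [ 0.6609 -0.2217  0.1804] 1.4396578
worktop [0.3464 0.1531 0.0031] 1.5700372
[[ 0.4294 -0.0004  0.9031]
 [-0.9031  0.0011  0.4294]
 [-0.0011 -1.      0.0001]]
```

```bash
python3 -m handwheel '[{"dz":0.05,"yaw":8},{"dz":0.1,"yaw":16},{"dz":0.11,"dx":0.02,"dy":0.04,"yaw":24},{"dz":0.11,"dx":0.04,"dy":0.08,"yaw":32},{"dz":0.11,"dx":0.06,"dy":0.12,"yaw":40},{"dz":0.11,"dx":0.08,"dy":0.16,"yaw":48},{"dz":0.11,"dx":0.1,"dy":0.2,"yaw":56},{"dz":0.11,"dx":0.12,"dy":0.24,"yaw":64},{"dz":0.11,"dx":0.14,"dy":0.28,"yaw":72},{"dz":0.11,"dx":0.16,"dy":0.32,"yaw":80},{"dz":0.11,"dx":0.18,"dy":0.36,"yaw":88},{"dz":0.11,"dx":0.2,"dy":0.4,"yaw":96}]'
```

```text
invalid input
```

```bash
python3 -m handwheel '[{"fingers":0.085,"dx":0,"dy":0,"dz":0.05,"yaw":8},{"fingers":0.085,"dx":0,"dy":0,"dz":0.1,"yaw":16},{"fingers":0.085,"dx":0.03,"dy":0.06,"dz":0.11,"yaw":28},{"fingers":0.085,"dx":0.06,"dy":0.12,"dz":0.11,"yaw":40},{"fingers":0.085,"dx":0.1,"dy":0.2,"dz":0.11,"yaw":56},{"fingers":0.085,"dx":0.14,"dy":0.28,"dz":0.11,"yaw":70},{"fingers":0.085,"dx":0.2,"dy":0.4,"dz":0.11,"yaw":90},{"fingers":0.085,"dx":0.2,"dy":0.42,"dz":0.11,"yaw":130},{"fingers":0.085,"dx":0.2,"dy":0.42,"dz":0.11,"yaw":130},{"fingers":0.085,"dx":0.2,"dy":0.42,"dz":0.11,"yaw":130},{"fingers":0.085,"dx":0.2,"dy":0.42,"dz":0.11,"yaw":130},{"fingers":0.085,"dx":0.2,"dy":0.42,"dz":0.11,"yaw":130}]'
```

```text
t: 1.35
ee_pos: [0.4908, -0.1859, 0.3408]
eef_rot: [-1.508, -0.518, 0.518]
force: [-0.5, 0.2, -0.7]
grip_width: 0.0851
```

```bash
python3 -m handwheel '[{"fingers":0.085,"dx":0,"dy":0,"dz":0,"yaw":20},{"fingers":0.085,"dx":0,"dy":0,"dz":0,"yaw":20},{"fingers":0.085,"dx":0,"dy":0,"dz":0,"yaw":20},{"fingers":0.085,"dx":0,"dy":0,"dz":0,"yaw":20}]'
python3 - <<'E'
from h import *; import pickle
o,c=snap("wrist","pics/w1.png"); pickle.dump((o,c),open("w1.pkl","wb"))
M=R.from_rotvec(o["eef_rot"]).as_matrix(); print(np.degrees(np.arctan2(M[1,0],M[0,0])),o["joint_pos"])
E
```

```text
t: 1.75
ee_pos: [0.4908, -0.1858, 0.3406]
eef_rot: [-1.423, -0.788, 0.789]
force: [-0.1, -0.3, -0.2]
grip_width: 0.0847
57.9650252128642 [-4.10427433e-01 -2.18775686e-01  1.58873487e+00 -1.43053456e-04
  1.77215286e+00 -1.42213650e+00]
```

View pics/w1.png

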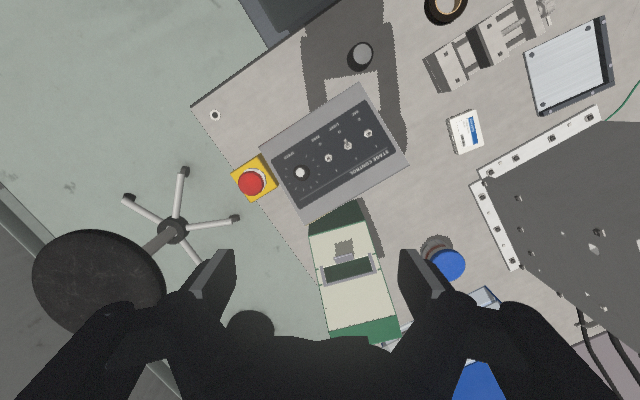

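Run:
```python
import cv2
t=cv2.imread("pics/w1.png")
cv2.imwrite("pics/w1c.png",cv2.resize(t[190:350,290:430],None,fx=4,fy=4,interpolation=cv2.INTER_CUBIC)[:600])
```

```text
(no output)
```

View pics/w1c.png

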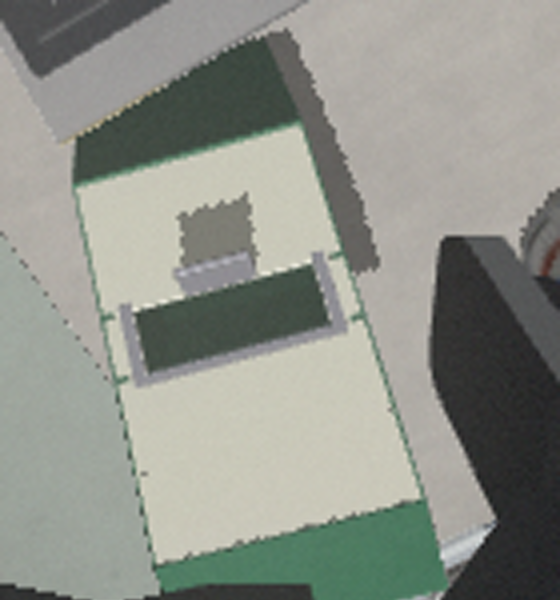

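Run:
```python
from h import *; import pickle
np.set_printoptions(precision=4,suppress=True)
o,c=pickle.load(open("w1.pkl","rb"))
lo=world(c,o,[309.3,365.5],[235.8,220.8],0.1); hi=world(c,o,[329.3,395.8],[330.8,315],0.195)
print(lo,hi)
for e in (lo,hi): d=e[0]-e[1]; print(np.linalg.norm(d),np.degrees(np.arctan2(d[1],d[0])))
fm=lo.mean(0);hm=hi.mean(0);d=hm-fm;print("x axis yaw",np.degrees(np.arctan2(d[1],d[0])),np.hypot(*d[:2]),fm,hm)
P=cloud(c,o)
# plane fit of slope using depth
m=np.zeros((400,640),np.uint8);cv2.fillPoly(m,[np.array([[312,238],[362,225],[392,312],[332,326]])],1)
Q=P[m>0]; col=c["color"][m>0].astype(int); s=(col.min(1)>170)
Q=Q[s];print(len(Q)); A=np.c_[Q[:,:2],np.ones(len(Q))];x=np.linalg.lstsq(A,Q[:,2],rcond=None)[0];print(x,np.degrees(np.arctan2(x[1],x[0])),np.hypot(x[0],x[1]),np.std(A@x-Q[:,2]))
# slot inner corners at depth plane; tongue tip
for n,(u,v) in dict(tipL=(177,272),tipR=(252,255),slotTL=(135,312),slotTR=(312,268),slotBL=(147,372),slotBR=(330,327)).items():
    uu=290+u/4;vv=190+v/4
    f=200/np.tan(np.radians(c["vfov"])/2);M=cam2world(c,o);r=M[:3,:3]@np.array([(uu-c["cx"])/f,-(vv-c["cy"])/f,-1]);C=M[:3,3]
    k=(x[0]*C[0]+x[1]*C[1]+x[2]-C[2])/(r[2]-x[0]*r[0]-x[1]*r[1]); print(n,C+k*r, P[int(round(vv)),int(round(uu))])
```

```text
[[ 0.5692 -0.2477  0.1   ]
 [ 0.5927 -0.165   0.1   ]] [[ 0.6571 -0.2711  0.195 ]
 [ 0.6803 -0.1892  0.195 ]]
0.08597117119193216 -105.86981509668364
0.08513341052051099 -105.78462339105846
x axis yaw -15.170322496526351 0.0909324987793276 [ 0.5809 -0.2064  0.1   ] [ 0.6687 -0.2301  0.195 ]
3840
[ 0.3608  0.0242 -0.0648] 3.829522960432306 0.3616035369208821 0.03527594147935006
tipL [ 0.5976 -0.2246  0.1454] [ 0.593  -0.2229  0.1541]
tipR [ 0.604  -0.1995  0.1483] [ 0.6124 -0.2022  0.133 ]
slotTL [ 0.6025 -0.2443  0.1467] [ 0.6362 -0.2627  0.0827]
slotTR [ 0.6161 -0.1844  0.153 ] [ 0.6247 -0.1862  0.1381]
slotBL [ 0.6209 -0.251   0.1531] [ 0.6208 -0.2506  0.1536]
slotBR [ 0.6345 -0.1891  0.1595] [ 0.6376 -0.1906  0.1546]
```

Run:
```python
from h import *; import pickle
np.set_printoptions(precision=4,suppress=True)
o,c=pickle.load(open("w1.pkl","rb"))
psi=np.radians(-15.6); ex=np.array([np.cos(psi),np.sin(psi),0]);ey=np.array([-ex[1],ex[0],0]);ez=np.array([0,0,1])
mid=np.array([.6248,-.2183,.1475]); n=(-ex+ez)/np.sqrt(2); up=(ex+ez)/np.sqrt(2)
f=200/np.tan(np.radians(c["vfov"])/2);M=cam2world(c,o);C=M[:3,3]
def on(uu,vv,off):
    r=M[:3,:3]@np.array([(uu-c["cx"])/f,-(vv-c["cy"])/f,-1]); k=((mid+off*n-C)@n)/(r@n); return C+k*r
for nme,(u,v),off in [("tipL",(177,272),.026),("tipR",(252,255),.026),("slotTL",(135,312),0),("slotTR",(312,268),0),("slotBL",(147,372),0),("slotBR",(330,327),0),("frTL",(120,305),0),("frTR",(325,253),0),("frBL",(138,386),0),("frBR",(346,330),0)]:
    p=on(290+u/4,190+v/4,off); q=p-mid; print(nme,p,"along slope %.4f  y %.4f"%(q@up,q@ey))
# robust plane
P=cloud(c,o); m=np.zeros((400,640),np.uint8);cv2.fillPoly(m,[np.array([[328,295],[375,283],[392,312],[332,326]])],1)
Q=P[m>0];d=Q-mid;print("normal offset",np.median(d@n),np.std(d@n));
```

```text
tipL [ 0.5929 -0.2224  0.1547] along slope -0.0158  y -0.0126
tipR [ 0.6003 -0.1984  0.1553] along slope -0.0150  y 0.0126
slotTL [ 0.607  -0.2468  0.138 ] along slope -0.0134  y -0.0322
slotTR [ 0.6244 -0.1861  0.1385] along slope -0.0127  y 0.0309
slotBL [ 0.6211 -0.2511  0.1528] along slope 0.0074  y -0.0326
slotBR [ 0.6386 -0.19    0.1532] along slope 0.0080  y 0.0310
frTL [ 0.6032 -0.2506  0.1354] along slope -0.0171  y -0.0369
frTR [ 0.6233 -0.1798  0.1358] along slope -0.0166  y 0.0366
frBL [ 0.6226 -0.2557  0.1554] along slope 0.0112  y -0.0366
frBR [ 0.6414 -0.1858  0.1547] along slope 0.0102  y 0.0358
normal offset 0.0005852958883702582 0.031174371971762545
```

```bash
python3 -m handwheel '[{"fingers":0.085,"dx":0,"dy":0.05,"dz":0,"yaw":-8},{"fingers":0.085,"dx":-0.02,"dy":0.1,"dz":0,"yaw":-16},{"fingers":0.085,"dx":-0.03,"dy":0.15,"dz":0,"yaw":-24},{"fingers":0.085,"dx":-0.04,"dy":0.2,"dz":0,"yaw":-32},{"fingers":0.085,"dx":-0.05,"dy":0.25,"dz":0,"yaw":-40},{"fingers":0.085,"dx":-0.06,"dy":0.3,"dz":0,"yaw":-48},{"fingers":0.085,"dx":-0.08,"dy":0.35,"dz":0,"yaw":-56},{"fingers":0.085,"dx":-0.1,"dy":0.4,"dz":0,"yaw":-65},{"fingers":0.085,"dx":-0.12,"dy":0.45,"dz":0,"yaw":-75},{"fingers":0.085,"dx":-0.12,"dy":0.5,"dz":0,"yaw":-85},{"fingers":0.085,"dx":-0.12,"dy":0.54,"dz":0,"yaw":-100},{"fingers":0.085,"dx":-0.12,"dy":0.54,"dz":0,"yaw":-148}]' && python3 -m handwheel '[{"fingers":0.053,"dx":0,"dy":0,"dz":0,"yaw":-52},{"fingers":0.053,"dx":0,"dy":0,"dz":0,"yaw":-52},{"fingers":0.053,"dx":0,"dy":0,"dz":0,"yaw":-52},{"fingers":0.053,"dx":0,"dy":0,"dz":0,"yaw":-52},{"fingers":0.053,"dx":0,"dy":0,"dz":0,"yaw":-52},{"fingers":0.053,"dx":0,"dy":0,"dz":0,"yaw":-52}]' 20
python3 - <<'E'
from h import *; import pickle
np.set_printoptions(precision=4,suppress=True)
o,c=snap("wrist","pics/w2.png"); pickle.dump((o,c),open("w2.pkl","wb"))
M=R.from_rotvec(o["eef_rot"]).as_matrix(); print(np.degrees(np.arctan2(M[1,0],M[0,0])),o["joint_pos"],o["ee_pos"],o["grip_width"])
for f in ("w1","w2"):
    o,c=pickle.load(open(f+".pkl","rb")); P=cloud(c,o); M=R.from_rotvec(o["eef_rot"]).as_matrix(); T=(P-o["ee_pos"])@M
    m=(c["depth"]>0)&(abs(T[...,0])<.08)&(abs(T[...,2])<.03)&(T[...,1]>-.06)&(T[...,1]<.03)
    Q=T[m]; print(f,len(Q),np.percentile(Q[:,1],[50,90,95,99,100]))
    for s in (-1,1):
        q=Q[Q[:,0]*s>0]; e=q[q[:,1]>np.percentile(q[:,1],97)-.002]; print(s,e.min(0),e.max(0))
E
```

```text
t: 3.0
ee_pos: [0.3746, 0.3274, 0.3409]
eef_rot: [-1.524, 0.44, -0.441]
force: [1.1, -1.0, 0.5]
grip_width: 0.085
t: 3.6
ee_pos: [0.3747, 0.3273, 0.3409]
eef_rot: [-1.257, 1.129, -1.13]
force: [0.0, 0.3, 0.5]
grip_width: 0.0533
-83.83890174460015 [ 0.6671 -0.2797  1.6382 -0.0007  1.7823  2.1302] [0.3747 0.3273 0.3409] 0.05329887583468253
w1 5870 [-0.0406 -0.0217 -0.0184 -0.0143 -0.0121]
-1 [-0.0491 -0.0188 -0.01  ] [-0.0421 -0.0124  0.012 ]
1 [ 0.042  -0.0188 -0.0103] [ 0.0541 -0.0121  0.0119]
w2 9971 [-0.0532 -0.0208 -0.0143 -0.0077 -0.0028]
-1 [-0.04   -0.0135 -0.0117] [-0.0265 -0.0028  0.0109]
1 [ 0.0259 -0.0133 -0.0115] [ 0.0389 -0.0029  0.0113]
```

View pics/w2.png

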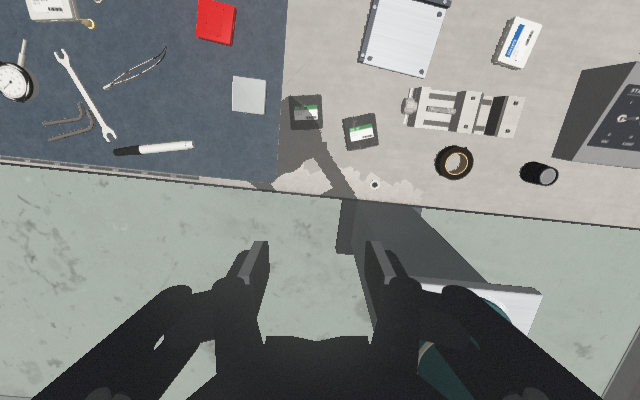

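Run:
```python
import cv2
t=cv2.imread("pics/w2.png")
cv2.imwrite("pics/w2c.png",cv2.resize(t[60:165,220:395],None,fx=4.5,fy=4.5,interpolation=cv2.INTER_CUBIC))
```

```text
(no output)
```

View pics/w2c.png

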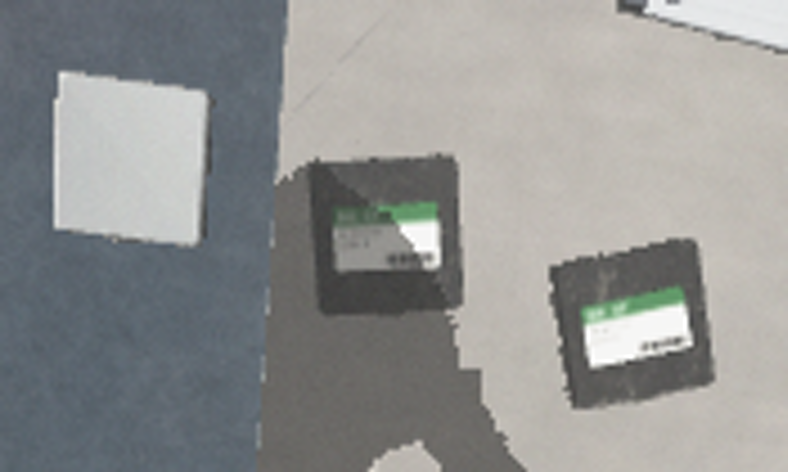

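```bash
cat >> h.py <<'E'
def rect(c,o,pts,z):
    pts=np.array(pts,float); W=world(c,o,pts[:,0],pts[:,1],z)
    cen=W.mean(0); s=[np.linalg.norm(W[i]-W[(i+1)%4]) for i in range(4)]
    d=(W[1]-W[0])+(W[2]-W[3]); e=(W[2]-W[1])+(W[3]-W[0]); a=np.degrees(np.arctan2(d[1],d[0])); b=np.degrees(np.arctan2(e[1],e[0]))
    print("centre",cen.round(4),"sides mm",(np.array(s)*1e3).round(1),"yaw12 %.1f yaw23 %.1f"%(a,b)); return cen
E
python3 - <<'E'
from h import *; import pickle
o,c=pickle.load(open("w2.pkl","rb"))
f=lambda L:[(220+u/4.5,60+v/4.5) for u,v in L]
rect(c,o,f([(60,72),(210,90),(203,243),(55,228)]),.016)
rect(c,o,f([(312,162),(456,155),(462,305),(320,313)]),.014)
rect(c,o,f([(550,265),(695,238),(713,380),(573,407)]),.014)
E
```

```text
centre [0.4641 0.4429 0.016 ] sides mm [51.2 50.4 52.3 51.2] yaw12 -89.8 yaw23 179.7
centre [0.4487 0.3521 0.014 ] sides mm [50.4 50.9 51.4 51.3] yaw12 -81.0 yaw23 -171.7
centre [0.4276 0.2608 0.014 ] sides mm [52.2 50.8 52.1 51.4] yaw12 -73.3 yaw23 -162.9
```

```bash
python3 -m handwheel '[{"fingers":0.085,"dx":0.02,"dy":0.03,"dz":-0.03,"yaw":-6},{"fingers":0.085,"dx":0.05,"dy":0.06,"dz":-0.06,"yaw":-6},{"fingers":0.085,"dx":0.08,"dy":0.09,"dz":-0.1,"yaw":-6},{"fingers":0.085,"dx":0.097,"dy":0.116,"dz":-0.14,"yaw":-6},{"fingers":0.085,"dx":0.097,"dy":0.116,"dz":-0.19,"yaw":-6},{"fingers":0.085,"dx":0.097,"dy":0.116,"dz":-0.24,"yaw":-6},{"fingers":0.085,"dx":0.097,"dy":0.116,"dz":-0.28,"yaw":-6},{"fingers":0.085,"dx":0.097,"dy":0.116,"dz":-0.31,"yaw":-6},{"fingers":0.085,"dx":0.097,"dy":0.116,"dz":-0.33,"yaw":-6},{"fingers":0.085,"dx":0.097,"dy":0.116,"dz":-0.341,"yaw":-6},{"fingers":0.085,"dx":0.097,"dy":0.116,"dz":-0.341,"yaw":-6}]' 40
python3 - <<'E'
from h import *
o,c=snap("wrist","pics/w3.png")
E
```

```text
t: 4.75
ee_pos: [0.4713, 0.4428, -0.0015]
eef_rot: [-1.208, 1.214, -1.215]
force: [-0.2, -0.6, -0.0]
grip_width: 0.0849
```

View pics/w3.png

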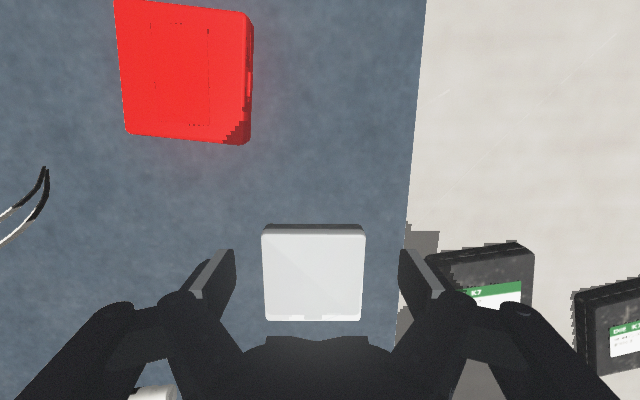

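```bash
python3 -m handwheel '[{"fingers":0.06,"dx":0,"dy":0,"dz":0.0015,"yaw":0},{"fingers":0.04,"dx":0,"dy":0,"dz":0.0015,"yaw":0},{"fingers":0.04,"dx":0,"dy":0,"dz":0.0015,"yaw":0},{"fingers":0.04,"dx":0,"dy":0,"dz":0.0015,"yaw":0},{"fingers":0.04,"dx":0,"dy":0,"dz":0.0015,"yaw":0},{"fingers":0.04,"dx":0,"dy":0,"dz":0.0015,"yaw":0},{"fingers":0.04,"dx":0,"dy":0,"dz":0.03,"yaw":0},{"fingers":0.04,"dx":0,"dy":0,"dz":0.08,"yaw":0},{"fingers":0.04,"dx":0,"dy":0,"dz":0.12,"yaw":0},{"fingers":0.04,"dx":0,"dy":0,"dz":0.16,"yaw":0}]' 20
python3 - <<'E'
from h import *
o,c=snap("wrist","pics/w4.png")
E
```

```text
t: 5.8
ee_pos: [0.4717, 0.4432, 0.1627]
eef_rot: [-1.204, 1.213, -1.215]
force: [0.5, 0.1, -0.3]
grip_width: 0.0522
```

View pics/w4.png

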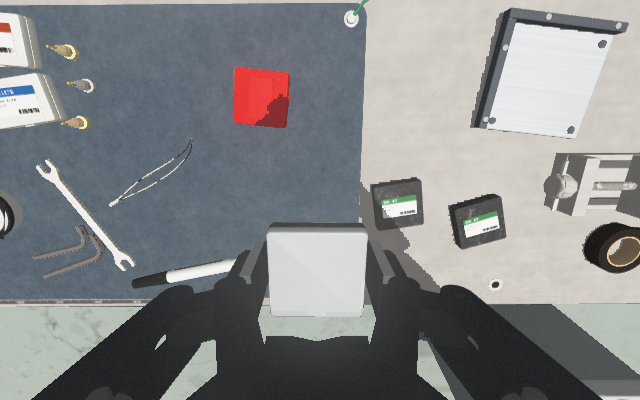

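```bash
cat >> h.py <<'E'
def tool(c,o):
    M=R.from_rotvec(o["eef_rot"]).as_matrix(); return (cloud(c,o)-o["ee_pos"])@M
def held(c,o,fn=None):
    "fit plane of the held box's lid in tool frame; pitch; points with tool y -45..+40mm, |x|<22"
    T=tool(c,o); m=(c["depth"]>0)&(abs(T[...,0])<.021)&(T[...,1]>-.05)&(T[...,1]<.06)&(abs(T[...,2])<.055)
    Q=T[m]; 
    print("n",len(Q)); 
    # slices along z
    for z0 in np.arange(-.05,.05,.006):
        q=Q[(Q[:,2]>=z0)&(Q[:,2]<z0+.006)]
        if len(q)>5: print("z %.3f  y med %.4f  min %.4f max %.4f n%d"%(z0+.003,np.median(q[:,1]),q[:,1].min(),q[:,1].max(),len(q)))
E
python3 - <<'E'
from h import *
o=ctrl.get_obs();c=imaging.camera("wrist"); held(c,o)
E
```

```text
n 7516
z -0.035  y med -0.0123  min -0.0136 max -0.0115 n172
z -0.029  y med -0.0127  min -0.0141 max -0.0107 n695
z -0.023  y med -0.0127  min -0.0143 max -0.0106 n697
z -0.017  y med -0.0126  min -0.0142 max -0.0104 n775
z -0.011  y med -0.0126  min -0.0144 max -0.0112 n753
z -0.005  y med -0.0126  min -0.0143 max -0.0112 n789
z 0.001  y med -0.0126  min -0.0149 max -0.0109 n830
z 0.007  y med -0.0126  min -0.0147 max -0.0107 n847
z 0.013  y med -0.0126  min -0.0144 max -0.0109 n908
z 0.019  y med -0.0087  min -0.0140 max 0.0020 n1050
```

```bash
python3 -m handwheel '[{"fingers":0.04,"dx":0.01,"dy":-0.04,"dz":0.02,"yaw":-2},{"fingers":0.04,"dx":0.02,"dy":-0.08,"dz":0.04,"yaw":-4},{"fingers":0.04,"dx":0.03,"dy":-0.12,"dz":0.06,"yaw":-6},{"fingers":0.04,"dx":0.04,"dy":-0.17,"dz":0.08,"yaw":-8},{"fingers":0.04,"dx":0.05,"dy":-0.22,"dz":0.08,"yaw":-10},{"fingers":0.04,"dx":0.06,"dy":-0.27,"dz":0.08,"yaw":-12},{"fingers":0.04,"dx":0.07,"dy":-0.32,"dz":0.08,"yaw":-14},{"fingers":0.04,"dx":0.08,"dy":-0.37,"dz":0.08,"yaw":-15.6},{"fingers":0.04,"dx":0.08,"dy":-0.42,"dz":0.08,"yaw":-15.6},{"fingers":0.04,"dx":0.08,"dy":-0.47,"dz":0.08,"yaw":-15.6},{"fingers":0.04,"dx":0.08,"dy":-0.52,"dz":0.08,"yaw":-15.6},{"fingers":0.04,"dx":0.08,"dy":-0.57,"dz":0.08,"yaw":-15.6}]' && python3 -m handwheel '[{"fingers":0.04,"dx":0.01,"dy":-0.04,"dz":0,"yaw":0},{"fingers":0.04,"dx":0.02,"dy":-0.07,"dz":0,"yaw":0},{"fingers":0.04,"dx":0.029,"dy":-0.08,"dz":-0.03,"yaw":0},{"fingers":0.04,"dx":0.029,"dy":-0.08,"dz":-0.05,"yaw":0}]'
python3 - <<'E'
from h import *
o,c=snap("wrist","pics/w5.png"); held(c,o); snap("side","pics/s5.png")
M=R.from_rotvec(o["eef_rot"]).as_matrix(); print(np.degrees(np.arctan2(M[1,0],M[0,0])))
E
```

```text
t: 7.1
ee_pos: [0.5528, -0.1191, 0.2476]
eef_rot: [-1.054, 1.407, -1.412]
force: [1.4, -0.2, -0.9]
grip_width: 0.0519
t: 7.5
ee_pos: [0.582, -0.2008, 0.1957]
eef_rot: [-1.053, 1.408, -1.413]
force: [0.4, 0.0, -1.2]
grip_width: 0.0522
n 9344
z -0.035  y med -0.0124  min -0.0136 max -0.0110 n178
z -0.029  y med -0.0126  min -0.0145 max -0.0108 n679
z -0.023  y med -0.0126  min -0.0145 max -0.0111 n724
z -0.017  y med -0.0126  min -0.0141 max -0.0106 n741
z -0.011  y med -0.0126  min -0.0142 max -0.0108 n767
z -0.005  y med -0.0126  min -0.0142 max -0.0108 n807
z 0.001  y med -0.0126  min -0.0143 max -0.0104 n825
z 0.007  y med -0.0126  min -0.0144 max -0.0109 n847
z 0.013  y med -0.0125  min -0.0147 max 0.0429 n952
z 0.019  y med -0.0059  min -0.0143 max 0.0474 n1455
z 0.025  y med 0.0495  min 0.0449 max 0.0544 n379
z 0.031  y med 0.0557  min 0.0514 max 0.0600 n375
z 0.037  y med 0.0594  min 0.0574 max 0.0600 n115
z 0.049  y med 0.0412  min 0.0391 max 0.0438 n238
-106.08760865727415
```

View pics/w5.png

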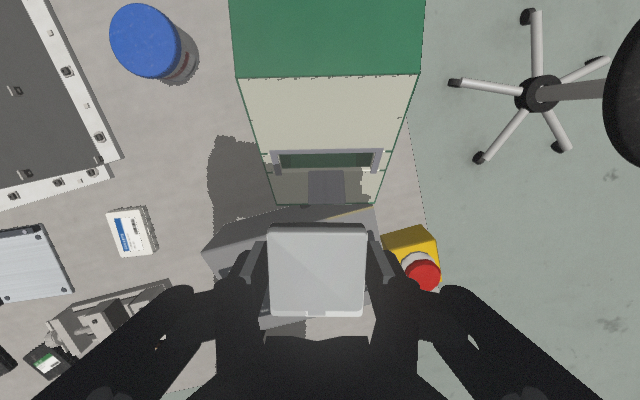

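View pics/s5.png

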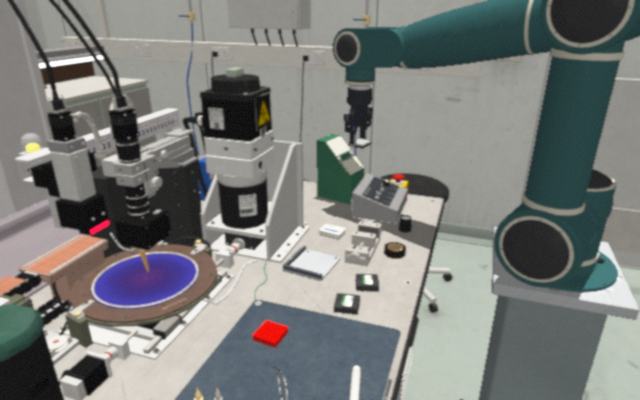

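Run:
```python
import cv2
t=cv2.imread("pics/w5.png")
cv2.imwrite("pics/w5c.png",cv2.resize(t[60:220,225:425],None,fx=4,fy=3.75,interpolation=cv2.INTER_CUBIC))
```

```text
(no output)
```

View pics/w5c.png

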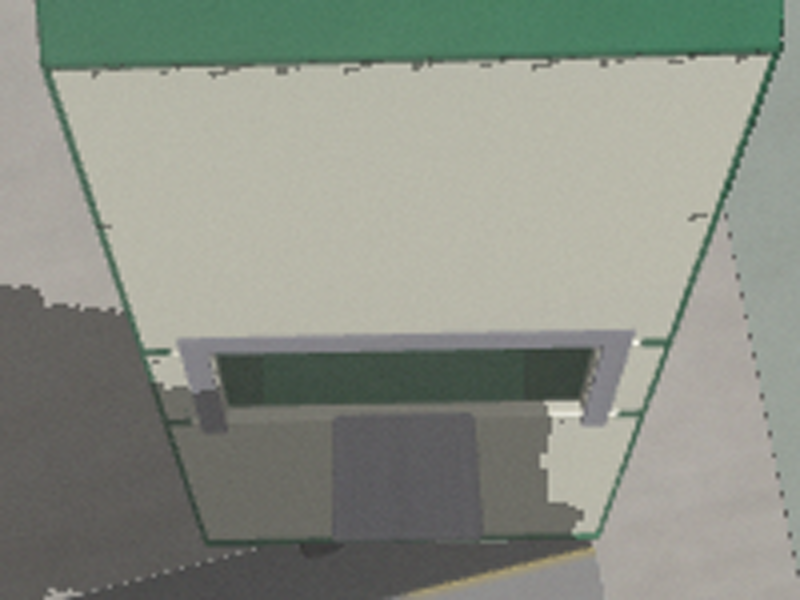

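Run:
```python
from h import *; from scipy.optimize import least_squares; import pickle
np.set_printoptions(precision=4,suppress=True)
o5=ctrl.get_obs(); c5=imaging.camera("wrist"); o1,c1=pickle.load(open("w1.pkl","rb"))
g=lambda u,v:(225+u/4,60+v/3.75); k=lambda u,v:(290+u/4,190+v/4)
def L(x,y,z): return np.array([x,y,z])
s=np.sqrt(.5)
obs=[(c5,o5,g(45,68),L(.03,.044,.195)),(c5,o5,g(778,52),L(.03,-.044,.195)),(c5,o5,g(205,543),L(-.065,.044,.1)),(c5,o5,g(598,537),L(-.065,-.044,.1)),
(c1,o1,k(77,183),L(-.065,-.044,.1)),(c1,o1,k(302,123),L(-.065,.044,.1)),(c1,o1,k(157,563),L(.03,-.044,.195)),(c1,o1,k(423,500),L(.03,.044,.195))]
# slot frame: along offset q from mid
def S(q,y,a,out=0): return ("s",a,y,out)
sl=[(c5,o5,g(333,540),S(0,.013,-.011,.026)),(c5,o5,g(481,540),S(0,-.013,-.011,.026)),(c5,o5,g(215,355),S(0,.032,.011)),(c5,o5,g(592,348),S(0,-.032,.011)),
(c1,o1,k(135,312),S(0,-.032,-.011)),(c1,o1,k(312,268),S(0,.032,-.011)),(c1,o1,k(147,372),S(0,-.032,.011)),(c1,o1,k(330,327),S(0,.032,.011))]
def res(p):
    x,y,psi,q=p; e=np.array([np.cos(psi),np.sin(psi),0]);f=np.array([-e[1],e[0],0]); r=[]
    for c,o,uv,l in obs+sl:
        if isinstance(l,tuple):
            _,a,yy,out=l; l=np.array([-.0175+(q+a)*s-out*s,yy,.1475+(q+a)*s+out*s])
        w=np.array([x,y,0])+l[0]*e+l[1]*f+[0,0,l[2]]
        r+=list(np.array(pix(c,o,w))-uv)
    return np.array(r)
for sub in (1,):
    z=least_squares(res,[.64,-.22,-.27,0],loss="soft_l1"); x,y,psi,q=z.x; print(z.x,np.degrees(psi)); print(res(z.x).reshape(-1,2))
    e=np.array([np.cos(psi),np.sin(psi)])
    m=np.array([x,y])+(-.0175+q*s)*e; print("mouth",m,.1475+q*s)
    t=m+(-.011*s-.026*s)*e; print("tongue top edge",t,.1475+q*s+(.026-.011)*s)
```

```text
[ 0.6382 -0.2218 -0.2622 -0.0021] -15.02177131115423
[[-2.0698 -0.801 ]
 [ 3.3584 -0.3584]
 [-0.4169  1.3746]
 [ 0.277   1.4914]
 [-1.6491 -2.7411]
 [-0.4028 -4.0018]
 [-1.13   -0.3707]
 [ 0.9741 -1.7427]
 [-0.5823 -0.0928]
 [ 0.917  -0.6728]
 [-1.4943 -1.2632]
 [ 2.754  -1.0846]
 [-0.446  -1.8356]
 [ 0.0354 -2.9436]
 [ 0.1112 -1.0972]
 [ 0.3982 -2.0608]]
mouth [ 0.6199 -0.2168] 0.14604251058164897
tongue top edge [ 0.5946 -0.2101] 0.15664911229944717
```

```bash
python3 -m handwheel '[{"fingers":0.04,"dx":-0.0024,"dy":-0.0052,"dz":-0.015,"yaw":0.9},{"fingers":0.04,"dx":-0.0024,"dy":-0.0052,"dz":-0.03,"yaw":0.9},{"fingers":0.04,"dx":-0.003,"dy":-0.005,"dz":-0.036,"yaw":0.9},{"fingers":0.04,"dx":-0.003,"dy":-0.005,"dz":-0.039,"yaw":0.9},{"fingers":0.04,"dx":-0.004,"dy":-0.005,"dz":-0.042,"yaw":0.9},{"fingers":0.04,"dx":-0.004,"dy":-0.005,"dz":-0.044,"yaw":0.9}]'
python3 - <<'E'
from h import *
o,c=snap("wrist","pics/w6.png"); held(c,o)
print(o["force"],o["moment"])
E
```

```text
t: 8.25
ee_pos: [0.5773, -0.2039, 0.1527]
eef_rot: [-1.063, 1.397, -1.4]
force: [-0.4, 0.1, 0.5]
grip_width: 0.0518
n 10735
z -0.035  y med -0.0124  min -0.0135 max -0.0111 n172
z -0.029  y med -0.0126  min -0.0146 max -0.0112 n696
z -0.023  y med -0.0126  min -0.0145 max -0.0110 n709
z -0.017  y med -0.0126  min -0.0145 max -0.0109 n742
z -0.011  y med -0.0126  min -0.0145 max -0.0105 n772
z -0.005  y med -0.0126  min -0.0143 max -0.0111 n791
z 0.001  y med -0.0126  min -0.0143 max 0.0521 n864
z 0.007  y med -0.0126  min -0.0143 max 0.0502 n914
z 0.013  y med -0.0125  min -0.0147 max 0.0442 n965
z 0.019  y med -0.0060  min -0.0140 max 0.0381 n1452
z 0.025  y med 0.0032  min -0.0031 max 0.0323 n779
z 0.031  y med 0.0095  min 0.0039 max 0.0263 n769
z 0.037  y med 0.0160  min 0.0106 max 0.0204 n809
z 0.043  y med 0.0178  min 0.0157 max 0.0185 n60
[-0.43024377  0.07374048  0.47033726] [ 0.0494833   0.08945165 -0.03346927]
```

Run:
```python
from h import *
o=ctrl.get_obs();c=imaging.camera("wrist");T=tool(c,o)
m=(c["depth"]>0)&(abs(T[...,0])<.010)&(T[...,2]>.015)&(T[...,2]<.045)&(T[...,1]>-.02)&(T[...,1]<.06)
Q=T[m]
for z in np.arange(.015,.04,.002):
    q=Q[(Q[:,2]>=z)&(Q[:,2]<z+.002)][:,1]; print("%.3f"%z, np.percentile(q,[0,10,50,90,100]).round(4),len(q))
cv2.imwrite("pics/w6c.png",cv2.resize(c["color"][180:340,220:420],None,fx=4,fy=3.75,interpolation=cv2.INTER_CUBIC))
```

```text
0.015 [-0.014  -0.0132 -0.0125 -0.0115 -0.0112] 156
0.017 [-0.0135 -0.0119 -0.0074 -0.001   0.0017] 426
0.019 [-0.004  -0.0029 -0.002  -0.0013 -0.0004] 139
0.021 [-0.0027 -0.0021 -0.0009  0.0004  0.0024] 170
0.023 [-0.0009 -0.0002  0.0012  0.0025  0.0034] 171
0.025 [0.0004 0.0019 0.0033 0.0044 0.0062] 169
0.027 [0.0033 0.0038 0.0053 0.0065 0.0071] 160
0.029 [0.0053 0.0061 0.0073 0.0086 0.0103] 166
0.031 [0.0061 0.0082 0.0094 0.0107 0.0118] 150
0.033 [0.0091 0.01   0.0113 0.0126 0.0133] 153
0.035 [0.0113 0.012  0.0135 0.0145 0.0157] 155
0.037 [0.0136 0.0146 0.0155 0.0168 0.018 ] 140
0.039 [0.0154 0.0164 0.0172 0.018  0.0189] 101
```

View pics/w6c.png

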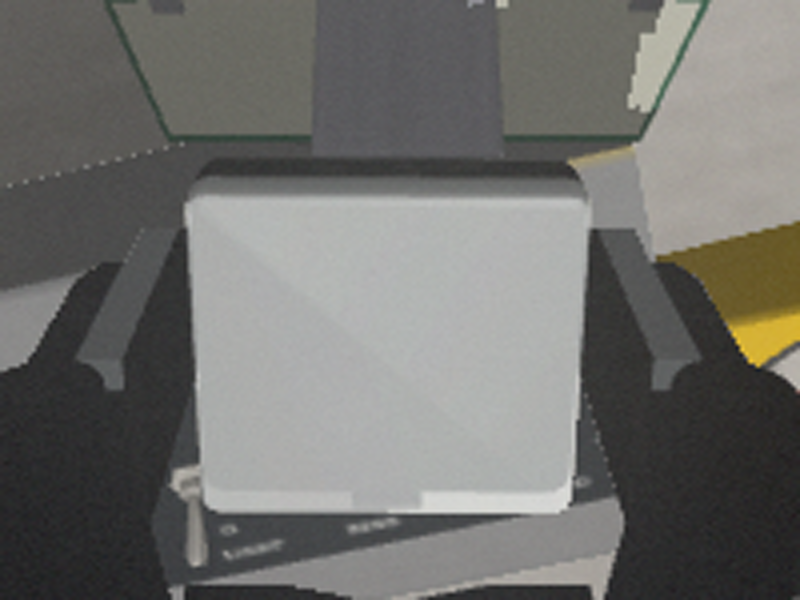

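```bash
python3 -m handwheel '[{"fingers":0.04,"dx":0,"dy":0,"dz":0.014,"yaw":0.4},{"fingers":0.04,"dx":0.005,"dy":-0.0013,"dz":0.014,"yaw":0.4},{"fingers":0.04,"dx":0.005,"dy":-0.0013,"dz":0.008,"yaw":0.4},{"fingers":0.04,"dx":0.005,"dy":-0.0013,"dz":0.004,"yaw":0.4},{"fingers":0.04,"dx":0.004,"dy":-0.001,"dz":0.001,"yaw":0.4},{"fingers":0.04,"dx":0.003,"dy":-0.001,"dz":-0.002,"yaw":0.4}]'
python3 - <<'E'
from h import *
o,c=snap("wrist","pics/w7.png"); held(c,o)
print(o["force"],o["moment"])
E
```

```text
t: 8.95
ee_pos: [0.5808, -0.205, 0.1515]
eef_rot: [-1.066, 1.391, -1.396]
force: [-0.6, 2.9, 12.8]
grip_width: 0.0518
n 10732
z -0.035  y med -0.0092  min -0.0105 max -0.0078 n152
z -0.029  y med -0.0101  min -0.0115 max -0.0085 n568
z -0.023  y med -0.0111  min -0.0127 max -0.0095 n629
z -0.017  y med -0.0120  min -0.0136 max -0.0102 n655
z -0.011  y med -0.0130  min -0.0150 max -0.0109 n691
z -0.005  y med -0.0139  min -0.0158 max 0.0505 n730
z 0.001  y med -0.0149  min -0.0166 max 0.0508 n824
z 0.007  y med -0.0158  min -0.0176 max 0.0444 n890
z 0.013  y med -0.0168  min -0.0189 max 0.0394 n964
z 0.019  y med -0.0097  min -0.0188 max 0.0339 n1878
z 0.025  y med 0.0058  min 0.0006 max 0.0274 n778
z 0.031  y med 0.0121  min 0.0065 max 0.0220 n770
z 0.037  y med 0.0158  min 0.0123 max 0.0187 n439
z 0.049  y med -0.0028  min -0.0047 max -0.0003 n318
[-0.63901733  2.89453976 12.77956469] [ 0.35623482 -0.02193197  0.03616147]
```

```bash
python3 -m handwheel '[{"fingers":0.04,"dx":0,"dy":0,"dz":-0.002,"yaw":0},{"fingers":0.04,"dx":-0.0005,"dy":0,"dz":-0.004,"yaw":0},{"fingers":0.04,"dx":-0.001,"dy":0,"dz":-0.006,"yaw":0},{"fingers":0.04,"dx":-0.001,"dy":0,"dz":-0.008,"yaw":0},{"fingers":0.04,"dx":-0.001,"dy":0,"dz":-0.01,"yaw":0}]'
python3 - <<'E'
from h import *
o,c=snap("wrist","pics/w8.png"); held(c,o)
print(o["force"],o["moment"])
E
```

```text
t: 9.5
ee_pos: [0.58, -0.2048, 0.1424]
eef_rot: [-1.065, 1.389, -1.396]
force: [-3.8, 4.8, 16.3]
grip_width: 0.0518
n 10170
z -0.029  y med -0.0061  min -0.0080 max -0.0041 n400
z -0.023  y med -0.0089  min -0.0107 max -0.0067 n443
z -0.017  y med -0.0117  min -0.0136 max -0.0096 n497
z -0.011  y med -0.0146  min -0.0168 max -0.0123 n530
z -0.005  y med -0.0173  min -0.0192 max -0.0153 n589
z 0.001  y med -0.0200  min -0.0227 max 0.0417 n701
z 0.007  y med -0.0230  min -0.0255 max 0.0365 n790
z 0.013  y med -0.0248  min -0.0274 max 0.0309 n1268
z 0.019  y med -0.0167  min -0.0250 max 0.0248 n1814
z 0.025  y med -0.0042  min -0.0095 max 0.0190 n877
z 0.031  y med 0.0021  min -0.0032 max 0.0134 n862
z 0.037  y med 0.0065  min 0.0021 max 0.0093 n627
z 0.049  y med -0.0114  min -0.0130 max -0.0098 n235
[-3.76547808  4.75995052 16.32923395] [0.48637061 0.34026932 0.05686924]
```

```bash
python3 -m handwheel '[{"fingers":0.04,"dx":0,"dy":0,"dz":-0.002,"yaw":0},{"fingers":0.04,"dx":0,"dy":0,"dz":-0.004,"yaw":0},{"fingers":0.04,"dx":0,"dy":0,"dz":-0.006,"yaw":0},{"fingers":0.04,"dx":0,"dy":0,"dz":-0.008,"yaw":0},{"fingers":0.04,"dx":0,"dy":0,"dz":-0.01,"yaw":0}]'
python3 - <<'E'
from h import *
o,c=snap("wrist","pics/w9.png"); held(c,o)
print(o["force"],o["moment"])
E
```

```text
t: 10.05
ee_pos: [0.5809, -0.2049, 0.1343]
eef_rot: [-1.063, 1.387, -1.398]
force: [-3.3, 4.6, 24.5]
grip_width: 0.0521
n 9624
z -0.029  y med -0.0025  min -0.0045 max -0.0005 n157
z -0.023  y med -0.0065  min -0.0093 max -0.0038 n281
z -0.017  y med -0.0113  min -0.0140 max -0.0085 n309
z -0.011  y med -0.0162  min -0.0188 max -0.0134 n357
z -0.005  y med -0.0211  min -0.0242 max 0.0338 n426
z 0.001  y med -0.0259  min -0.0287 max 0.0334 n534
z 0.007  y med -0.0312  min -0.0335 max 0.0278 n707
z 0.013  y med -0.0294  min -0.0340 max 0.0219 n1843
z 0.019  y med -0.0199  min -0.0284 max 0.0163 n1568
z 0.025  y med -0.0114  min -0.0168 max 0.0105 n976
z 0.031  y med -0.0050  min -0.0109 max 0.0045 n953
z 0.037  y med -0.0011  min -0.0042 max 0.0018 n563
z 0.049  y med -0.0196  min -0.0215 max -0.0175 n333
[-3.34148339  4.60129185 24.52781282] [0.47115263 0.15315206 0.01244269]
```

View pics/w9.png

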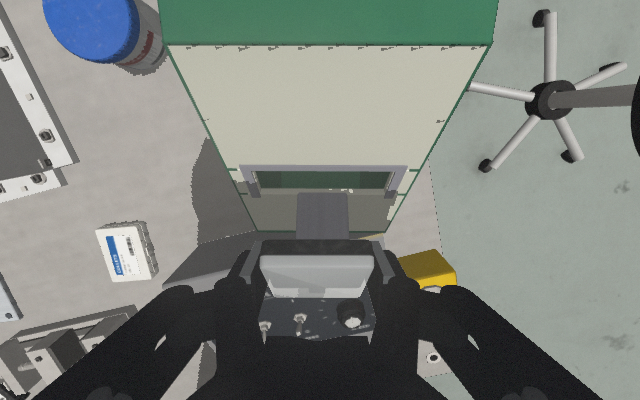

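```bash
python3 -m handwheel '[{"fingers":0.04,"dx":-0.0005,"dy":0,"dz":-0.002,"yaw":0},{"fingers":0.04,"dx":-0.0005,"dy":0,"dz":-0.004,"yaw":0},{"fingers":0.04,"dx":-0.001,"dy":0,"dz":-0.004,"yaw":0},{"fingers":0.04,"dx":-0.006,"dy":0.001,"dz":0.01,"yaw":0},{"fingers":0.04,"dx":-0.015,"dy":0.004,"dz":0.04,"yaw":0},{"fingers":0.04,"dx":-0.03,"dy":0.008,"dz":0.08,"yaw":0}]'
python3 - <<'E'
from h import *
o,c=snap("wrist","pics/w10.png"); held(c,o)
print(o["force"],o["moment"])
E
```

```text
t: 10.7
ee_pos: [0.5497, -0.1965, 0.2129]
eef_rot: [-1.065, 1.39, -1.395]
force: [0.8, 0.4, 1.6]
grip_width: 0.0523
n 5033
z -0.029  y med -0.0020  min -0.0037 max -0.0001 n137
z -0.023  y med -0.0062  min -0.0088 max -0.0032 n227
z -0.017  y med -0.0115  min -0.0142 max -0.0085 n294
z -0.011  y med -0.0169  min -0.0194 max -0.0143 n310
z -0.005  y med -0.0221  min -0.0251 max -0.0189 n372
z 0.001  y med -0.0275  min -0.0304 max -0.0244 n437
z 0.007  y med -0.0331  min -0.0351 max -0.0296 n713
z 0.013  y med -0.0304  min -0.0347 max -0.0250 n1786
z 0.019  y med -0.0257  min -0.0285 max -0.0232 n569
z 0.049  y med 0.0590  min 0.0571 max 0.0600 n188
[0.75447973 0.41350331 1.61515111] [-0.01190814 -0.05029043  0.0085091 ]
```

```bash
python3 -m handwheel '[{"fingers":0.04,"dx":0,"dy":0,"dz":0.02,"yaw":8.5},{"fingers":0.04,"dx":0,"dy":0,"dz":0.02,"yaw":17},{"fingers":0.04,"dx":0,"dy":0,"dz":0.02,"yaw":25.5},{"fingers":0.04,"dx":0,"dy":0,"dz":0.02,"yaw":34},{"fingers":0.04,"dx":0,"dy":0,"dz":0.02,"yaw":42.5},{"fingers":0.04,"dx":0,"dy":0,"dz":0.02,"yaw":51},{"fingers":0.04,"dx":0,"dy":0,"dz":0.02,"yaw":59.5},{"fingers":0.04,"dx":0,"dy":0,"dz":0.02,"yaw":68},{"fingers":0.04,"dx":0,"dy":0,"dz":0.02,"yaw":76.5},{"fingers":0.04,"dx":0,"dy":0,"dz":0.02,"yaw":85},{"fingers":0.04,"dx":0,"dy":0,"dz":0.02,"yaw":93.5},{"fingers":0.04,"dx":0,"dy":0,"dz":0.02,"yaw":102}]' && python3 -m handwheel '[{"fingers":0.04,"dx":0.016,"dy":-0.006,"dz":0,"yaw":8.5},{"fingers":0.04,"dx":0.016,"dy":-0.006,"dz":0,"yaw":17},{"fingers":0.04,"dx":0.016,"dy":-0.006,"dz":0,"yaw":25.5},{"fingers":0.04,"dx":0.016,"dy":-0.006,"dz":0,"yaw":34},{"fingers":0.04,"dx":0.016,"dy":-0.006,"dz":0,"yaw":42.5},{"fingers":0.04,"dx":0.016,"dy":-0.006,"dz":0,"yaw":51},{"fingers":0.04,"dx":0.016,"dy":-0.006,"dz":0,"yaw":59.5},{"fingers":0.04,"dx":0.016,"dy":-0.006,"dz":0,"yaw":68},{"fingers":0.04,"dx":0.016,"dy":-0.006,"dz":0,"yaw":76.5},{"fingers":0.04,"dx":0.016,"dy":-0.006,"dz":0,"yaw":78},{"fingers":0.04,"dx":0.016,"dy":-0.006,"dz":0,"yaw":78}]'
python3 - <<'E'
from h import *
o,c=snap("wrist","pics/w11.png"); held(c,o)
M=R.from_rotvec(o["eef_rot"]).as_matrix(); print(np.degrees(np.arctan2(M[1,0],M[0,0])))
E
```

```text
t: 11.95
ee_pos: [0.5496, -0.1967, 0.2417]
eef_rot: [-1.552, 0.036, -0.027]
force: [-0.8, -0.2, -0.6]
grip_width: 0.0521
t: 13.05
ee_pos: [0.5654, -0.2026, 0.2415]
eef_rot: [-1.307, -1.006, 1.033]
force: [0.7, 0.9, 0.1]
grip_width: 0.0518
n 4863
z -0.029  y med -0.0012  min -0.0026 max -0.0002 n80
z -0.023  y med -0.0049  min -0.0078 max -0.0023 n240
z -0.017  y med -0.0105  min -0.0135 max -0.0077 n274
z -0.011  y med -0.0160  min -0.0186 max -0.0129 n314
z -0.005  y med -0.0210  min -0.0240 max -0.0179 n350
z 0.001  y med -0.0264  min -0.0290 max -0.0234 n428
z 0.007  y med -0.0321  min -0.0347 max -0.0285 n542
z 0.013  y med -0.0316  min -0.0351 max -0.0262 n1686
z 0.019  y med -0.0265  min -0.0307 max -0.0232 n949
75.51929964363515
```

View pics/w11.png

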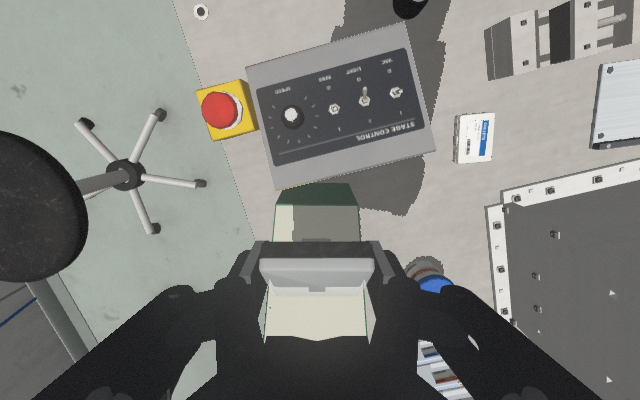

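```bash
python3 -m handwheel '[{"fingers":0.04,"dx":0,"dy":0,"dz":-0.03,"yaw":-0.6},{"fingers":0.04,"dx":0,"dy":0,"dz":-0.05,"yaw":-0.6},{"fingers":0.04,"dx":0,"dy":0,"dz":-0.059,"yaw":-0.6},{"fingers":0.04,"dx":0.01,"dy":-0.0026,"dz":-0.069,"yaw":-0.6},{"fingers":0.04,"dx":0.02,"dy":-0.0052,"dz":-0.079,"yaw":-0.6},{"fingers":0.04,"dx":0.028,"dy":-0.0074,"dz":-0.087,"yaw":-0.6},{"fingers":0.04,"dx":0.028,"dy":-0.0074,"dz":-0.087,"yaw":-0.6}]'
python3 - <<'E'
from h import *
o,c=snap("wrist","pics/w12.png"); held(c,o); o,c=snap("side","pics/s12.png")
cv2.imwrite("pics/s12.png",cv2.resize(c["color"][60:220,280:440],None,fx=3.7,fy=3.7,interpolation=cv2.INTER_CUBIC))
E
```

```text
t: 13.8
ee_pos: [0.5942, -0.2102, 0.1531]
eef_rot: [-1.31, -0.996, 1.024]
force: [-0.5, -0.3, -1.1]
grip_width: 0.0517
n 9632
z -0.047  y med -0.0104  min -0.0136 max -0.0066 n646
z -0.041  y med -0.0058  min -0.0110 max -0.0012 n1051
z -0.035  y med -0.0025  min -0.0049 max -0.0004 n416
z -0.029  y med -0.0013  min -0.0028 max -0.0001 n82
z -0.023  y med -0.0050  min -0.0077 max -0.0022 n239
z -0.017  y med -0.0104  min -0.0134 max -0.0077 n269
z -0.011  y med -0.0158  min -0.0187 max -0.0127 n320
z -0.005  y med 0.0310  min -0.0240 max 0.0364 n963
z 0.001  y med 0.0361  min -0.0293 max 0.0434 n1109
z 0.007  y med 0.0416  min -0.0347 max 0.0491 n1190
z 0.013  y med -0.0304  min -0.0354 max 0.0598 n2386
z 0.019  y med -0.0265  min -0.0306 max 0.0549 n961
```

View pics/w12.png

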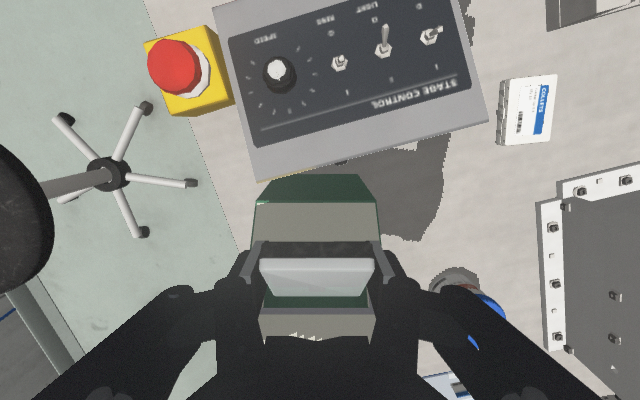

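View pics/s12.png

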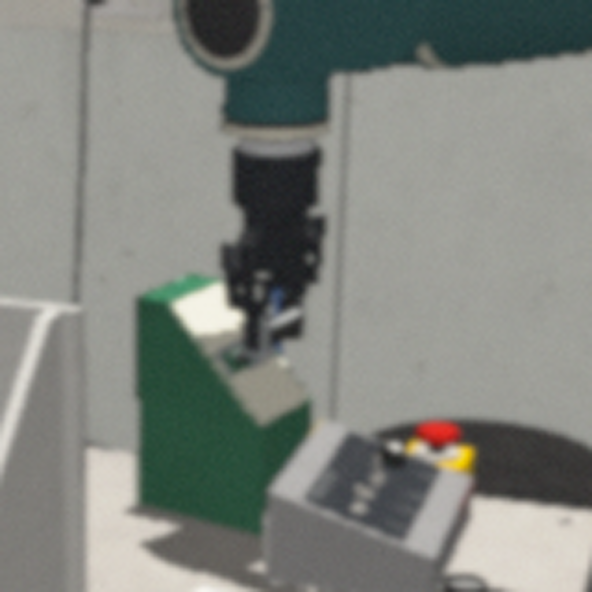

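```bash
python3 -m handwheel '[{"fingers":0.04,"dx":0.004,"dy":-0.001,"dz":-0.004,"yaw":0},{"fingers":0.04,"dx":0.007,"dy":-0.002,"dz":-0.007,"yaw":0},{"fingers":0.04,"dx":0.01,"dy":-0.0027,"dz":-0.01,"yaw":0},{"fingers":0.04,"dx":0.011,"dy":-0.003,"dz":-0.011,"yaw":0},{"fingers":0.04,"dx":0.011,"dy":-0.003,"dz":-0.011,"yaw":0}]'
python3 - <<'E'
from h import *
o,c=snap("wrist","pics/w13.png"); held(c,o)
print(o["force"])
cv2.imwrite("pics/w13.png",cv2.resize(c["color"][180:360,200:440],None,fx=3.3,fy=3.3,interpolation=cv2.INTER_CUBIC))
E
```

```text
t: 14.4
ee_pos: [0.6048, -0.2131, 0.1433]
eef_rot: [-1.311, -0.997, 1.024]
force: [0.3, 0.0, -1.0]
grip_width: 0.0519
n 11317
z -0.041  y med -0.0227  min -0.0236 max -0.0216 n13
z -0.035  y med -0.0200  min -0.0243 max -0.0152 n1183
z -0.029  y med -0.0144  min -0.0197 max 0.0003 n1238
z -0.023  y med -0.0110  min -0.0145 max -0.0023 n557
z -0.017  y med -0.0105  min -0.0134 max -0.0077 n280
z -0.011  y med -0.0159  min -0.0187 max -0.0127 n313
z -0.005  y med -0.0210  min -0.0238 max -0.0180 n346
z 0.001  y med 0.0163  min -0.0292 max 0.0216 n1031
z 0.007  y med 0.0210  min -0.0347 max 0.0288 n1358
z 0.013  y med -0.0302  min -0.0355 max 0.0344 n2462
z 0.019  y med -0.0248  min -0.0304 max 0.0407 n1667
z 0.025  y med 0.0422  min 0.0374 max 0.0599 n842
z 0.049  y med 0.0598  min 0.0590 max 0.0600 n15
[ 0.25163486  0.0317544  -0.96953085]
```

View pics/w13.png

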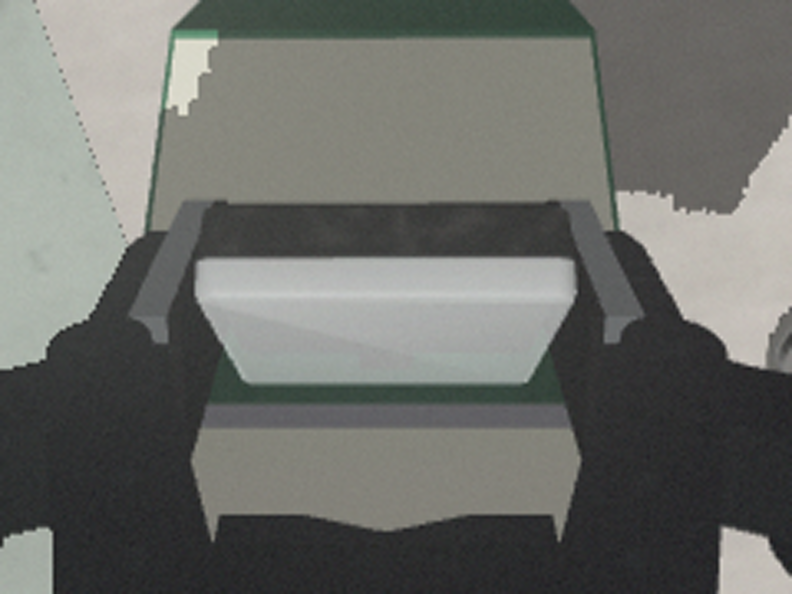

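```bash
python3 -m handwheel '[{"fingers":0.07,"dx":0.002,"dy":-0.0005,"dz":-0.002,"yaw":0},{"fingers":0.075,"dx":0.002,"dy":-0.0005,"dz":-0.002,"yaw":0},{"fingers":0.075,"dx":0,"dy":0,"dz":0,"yaw":0},{"fingers":0.075,"dx":0,"dy":0,"dz":0,"yaw":0},{"fingers":0.075,"dx":0,"dy":0,"dz":0,"yaw":0}]'
python3 - <<'E'
from h import *
o,c=snap("wrist","pics/w14.png")
print(o["force"])
cv2.imwrite("pics/w14.png",cv2.resize(c["color"][180:360,200:440],None,fx=3.3,fy=3.3,interpolation=cv2.INTER_CUBIC))
E
```

```text
t: 14.95
ee_pos: [0.6047, -0.2131, 0.1437]
eef_rot: [-1.311, -0.997, 1.024]
force: [0.7, 0.4, 0.2]
grip_width: 0.0751
[0.74458894 0.44046147 0.16700525]
```

View pics/w14.png

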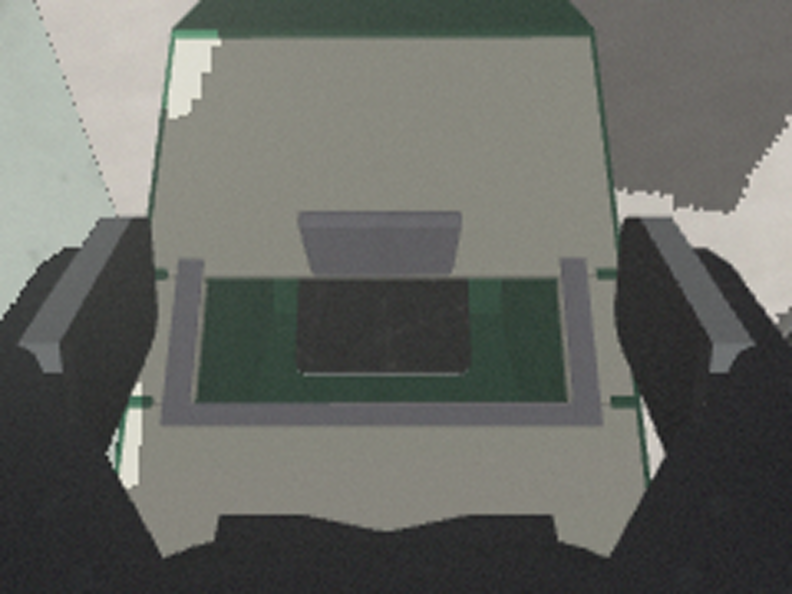

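```bash
python3 -m handwheel '[{"fingers":0.085,"dx":-0.01,"dy":0,"dz":0.04,"yaw":0},{"fingers":0.085,"dx":-0.02,"dy":0.01,"dz":0.09,"yaw":-8.5},{"fingers":0.085,"dx":-0.04,"dy":0.05,"dz":0.11,"yaw":-17},{"fingers":0.085,"dx":-0.06,"dy":0.1,"dz":0.11,"yaw":-25.5},{"fingers":0.085,"dx":-0.08,"dy":0.15,"dz":0.11,"yaw":-34},{"fingers":0.085,"dx":-0.1,"dy":0.2,"dz":0.11,"yaw":-42.5},{"fingers":0.085,"dx":-0.12,"dy":0.25,"dz":0.11,"yaw":-51},{"fingers":0.085,"dx":-0.14,"dy":0.3,"dz":0.11,"yaw":-59.5},{"fingers":0.085,"dx":-0.16,"dy":0.34,"dz":0.11,"yaw":-68},{"fingers":0.085,"dx":-0.17,"dy":0.38,"dz":0.11,"yaw":-76.5},{"fingers":0.085,"dx":-0.18,"dy":0.42,"dz":0.11,"yaw":-85},{"fingers":0.085,"dx":-0.19,"dy":0.45,"dz":0.11,"yaw":-93}]' && python3 -m handwheel '[{"fingers":0.085,"dx":0,"dy":0.015,"dz":0,"yaw":-8.5},{"fingers":0.085,"dx":0,"dy":0.015,"dz":0,"yaw":-17},{"fingers":0.085,"dx":0,"dy":0.015,"dz":0,"yaw":-25.5},{"fingers":0.085,"dx":0,"dy":0.015,"dz":0,"yaw":-34},{"fingers":0.085,"dx":0,"dy":0.015,"dz":0,"yaw":-42.5},{"fingers":0.085,"dx":0,"dy":0.015,"dz":0,"yaw":-51},{"fingers":0.085,"dx":0,"dy":0.015,"dz":0,"yaw":-55},{"fingers":0.085,"dx":0,"dy":0.015,"dz":0,"yaw":-55}]'
python3 - <<'E'
from h import *; import pickle
o,c=snap("wrist","pics/w15.png");pickle.dump((o,c),open("w15.pkl","wb"))
M=R.from_rotvec(o["eef_rot"]).as_matrix(); print(np.degrees(np.arctan2(M[1,0],M[0,0])),o["joint_pos"])
E
```

```text
t: 16.2
ee_pos: [0.4193, 0.2226, 0.254]
eef_rot: [-1.544, 0.178, -0.173]
force: [1.3, -0.1, 0.1]
grip_width: 0.0847
t: 17.0
ee_pos: [0.4192, 0.2376, 0.2541]
eef_rot: [-1.348, 0.913, -0.924]
force: [0.2, 0.9, -0.2]
grip_width: 0.085
-67.92885435323596 [ 0.46028324 -0.3314475   1.81743375  0.00391858  1.63581756  1.64621104]
```

View pics/w15.png

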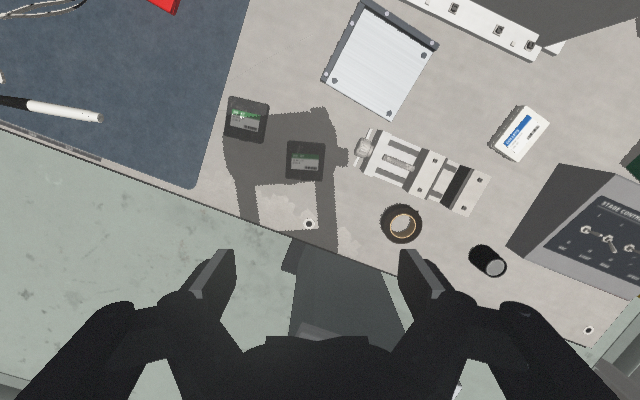

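Run:
```python
import cv2
t=cv2.imread("pics/w15.png")
t=cv2.convertScaleAbs(t,alpha=1.8,beta=10)
cv2.imwrite("pics/w15c.png",cv2.resize(t[85:195,210:345],None,fx=5.4,fy=5.4,interpolation=cv2.INTER_CUBIC))
```

```text
(no output)
```

View pics/w15c.png

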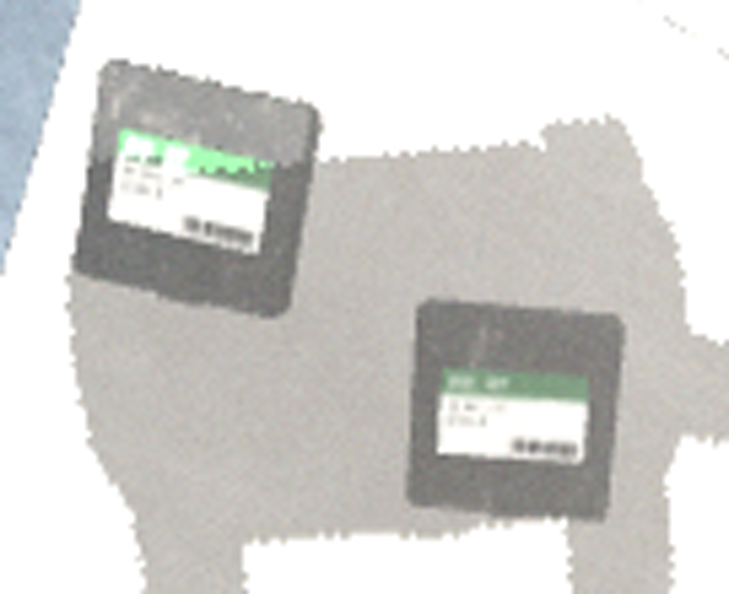

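Run:
```python
from h import *; import pickle
o,c=pickle.load(open("w15.pkl","rb"))
f=lambda L:[(210+u/5.4,85+v/5.4) for u,v in L]
rect(c,o,f([(415,297),(625,316),(608,521),(407,503)]),.014)
rect(c,o,f([(102,58),(320,105),(288,318),(73,270)]),.014)
```

```text
centre [0.4279 0.2597 0.014 ] sides mm [52.5 52.5 52.2 52.4] yaw12 -73.1 yaw23 -162.1
centre [0.4491 0.3515 0.014 ] sides mm [52.7 51.5 54.1 50.8] yaw12 -80.0 yaw23 -170.3
```

```bash
python3 -m handwheel '[{"fingers":0.085,"dx":0.016,"dy":0.025,"dz":-0.04,"yaw":-4.7},{"fingers":0.085,"dx":0.016,"dy":0.025,"dz":-0.09,"yaw":-4.7},{"fingers":0.085,"dx":0.016,"dy":0.025,"dz":-0.14,"yaw":-4.7},{"fingers":0.085,"dx":0.016,"dy":0.025,"dz":-0.19,"yaw":-4.7},{"fingers":0.085,"dx":0.016,"dy":0.025,"dz":-0.225,"yaw":-4.7},{"fingers":0.085,"dx":0.016,"dy":0.025,"dz":-0.245,"yaw":-4.7},{"fingers":0.085,"dx":0.016,"dy":0.025,"dz":-0.255,"yaw":-4.7},{"fingers":0.085,"dx":0.016,"dy":0.025,"dz":-0.255,"yaw":-4.7}]' 20
python3 - <<'E'
from h import *
o,c=snap("wrist","pics/w16.png")
M=R.from_rotvec(o["eef_rot"]).as_matrix(); print(np.degrees(np.arctan2(M[1,0],M[0,0])))
E
```

```text
t: 17.85
ee_pos: [0.4348, 0.2623, -0.0017]
eef_rot: [-1.321, 0.972, -0.983]
force: [-0.7, 0.6, 0.3]
grip_width: 0.0849
-72.38898400322569
```

View pics/w16.png

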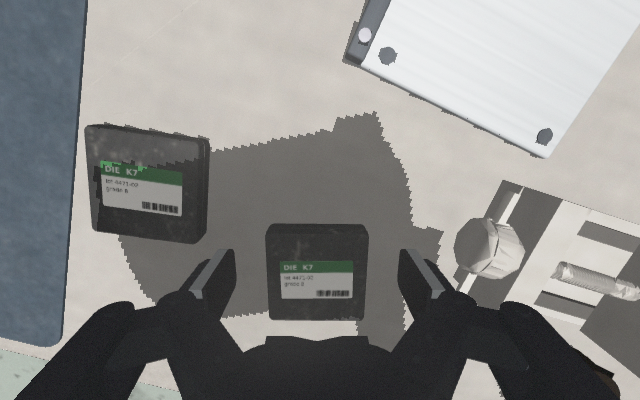

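```bash
python3 -m handwheel '[{"fingers":0.06,"dx":0,"dy":0,"dz":0.0005,"yaw":0},{"fingers":0.04,"dx":0,"dy":0,"dz":0.0005,"yaw":0},{"fingers":0.04,"dx":0,"dy":0,"dz":0.0005,"yaw":0},{"fingers":0.04,"dx":0,"dy":0,"dz":0.0005,"yaw":0},{"fingers":0.04,"dx":0,"dy":0,"dz":0.0005,"yaw":0},{"fingers":0.04,"dx":0,"dy":0,"dz":0.0005,"yaw":0},{"fingers":0.04,"dx":0,"dy":0,"dz":0.03,"yaw":0},{"fingers":0.04,"dx":0,"dy":0,"dz":0.08,"yaw":0},{"fingers":0.04,"dx":0,"dy":0,"dz":0.13,"yaw":0},{"fingers":0.04,"dx":0.01,"dy":-0.02,"dz":0.17,"yaw":-3},{"fingers":0.04,"dx":0.02,"dy":-0.05,"dz":0.2,"yaw":-6},{"fingers":0.04,"dx":0.04,"dy":-0.1,"dz":0.22,"yaw":-10}]' && python3 -m handwheel '[{"fingers":0.04,"dx":0.02,"dy":-0.05,"dz":0.02,"yaw":-4},{"fingers":0.04,"dx":0.03,"dy":-0.1,"dz":0.02,"yaw":-8},{"fingers":0.04,"dx":0.045,"dy":-0.15,"dz":0.02,"yaw":-12},{"fingers":0.04,"dx":0.06,"dy":-0.2,"dz":0.02,"yaw":-16},{"fingers":0.04,"dx":0.075,"dy":-0.25,"dz":0.02,"yaw":-20},{"fingers":0.04,"dx":0.09,"dy":-0.3,"dz":0.02,"yaw":-22.8},{"fingers":0.04,"dx":0.1,"dy":-0.35,"dz":0.02,"yaw":-22.8},{"fingers":0.04,"dx":0.105,"dy":-0.367,"dz":0,"yaw":-22.8},{"fingers":0.04,"dx":0.107,"dy":-0.367,"dz":0,"yaw":-22.8}]'
python3 - <<'E'
from h import *
o,c=snap("wrist","pics/w17.png"); held(c,o)
M=R.from_rotvec(o["eef_rot"]).as_matrix(); print(np.degrees(np.arctan2(M[1,0],M[0,0])))
E
```

```text
t: 19.1
ee_pos: [0.4731, 0.1692, 0.2208]
eef_rot: [-1.246, 1.098, -1.116]
force: [0.9, 0.6, -1.3]
grip_width: 0.0522
t: 20.0
ee_pos: [0.5796, -0.2014, 0.2181]
eef_rot: [-1.052, 1.389, -1.411]
force: [0.5, 0.4, -1.9]
grip_width: 0.0522
n 7499
z -0.035  y med -0.0129  min -0.0141 max -0.0117 n294
z -0.029  y med -0.0129  min -0.0145 max -0.0111 n711
z -0.023  y med -0.0128  min -0.0147 max -0.0109 n702
z -0.017  y med -0.0130  min -0.0147 max -0.0109 n748
z -0.011  y med -0.0129  min -0.0145 max -0.0109 n780
z -0.005  y med -0.0128  min -0.0146 max -0.0110 n813
z 0.001  y med -0.0125  min -0.0141 max -0.0103 n847
z 0.007  y med -0.0122  min -0.0141 max -0.0102 n856
z 0.013  y med -0.0121  min -0.0142 max 0.0018 n916
z 0.019  y med -0.0071  min -0.0134 max 0.0016 n832
-105.38330287959492
```

View pics/w17.png

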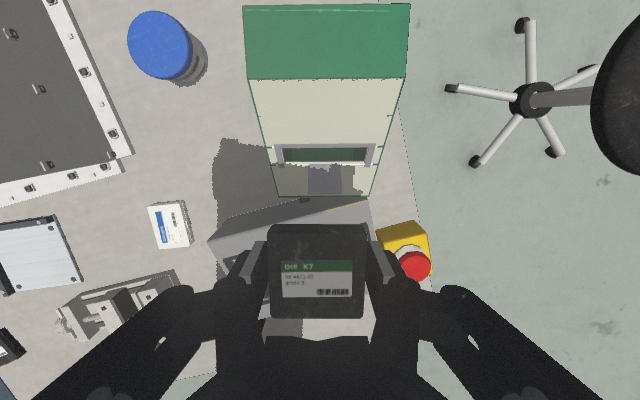

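```bash
python3 -m handwheel '[{"fingers":0.04,"dx":0.0025,"dy":-0.0038,"dz":-0.035,"yaw":0},{"fingers":0.04,"dx":0.0025,"dy":-0.0038,"dz":-0.055,"yaw":0},{"fingers":0.04,"dx":0.0025,"dy":-0.0038,"dz":-0.061,"yaw":0},{"fingers":0.04,"dx":0.002,"dy":-0.0036,"dz":-0.064,"yaw":0},{"fingers":0.04,"dx":0.002,"dy":-0.0036,"dz":-0.067,"yaw":0},{"fingers":0.04,"dx":0.001,"dy":-0.0034,"dz":-0.07,"yaw":0},{"fingers":0.04,"dx":0.001,"dy":-0.0034,"dz":-0.072,"yaw":0}]'
python3 - <<'E'
from h import *
o,c=snap("wrist","pics/w18.png"); held(c,o);print(o["force"])
E
```

```text
t: 20.75
ee_pos: [0.5818, -0.2024, 0.1513]
eef_rot: [-1.049, 1.384, -1.413]
force: [-7.1, 4.7, 15.9]
grip_width: 0.0519
n 10768
z -0.035  y med -0.0089  min -0.0101 max -0.0074 n345
z -0.029  y med -0.0097  min -0.0115 max -0.0080 n600
z -0.023  y med -0.0109  min -0.0128 max -0.0091 n575
z -0.017  y med -0.0121  min -0.0141 max -0.0103 n642
z -0.011  y med -0.0131  min -0.0148 max -0.0114 n690
z -0.005  y med -0.0141  min -0.0162 max 0.0507 n751
z 0.001  y med -0.0148  min -0.0166 max 0.0495 n870
z 0.007  y med -0.0157  min -0.0179 max 0.0435 n895
z 0.013  y med -0.0157  min -0.0184 max 0.0383 n1461
z 0.019  y med -0.0021  min -0.0142 max 0.0325 n1216
z 0.025  y med 0.0064  min 0.0011 max 0.0271 n791
z 0.031  y med 0.0130  min 0.0072 max 0.0212 n781
z 0.037  y med 0.0164  min 0.0131 max 0.0190 n350
z 0.049  y med -0.0023  min -0.0044 max 0.0002 n358
[-7.12838853  4.71704902 15.93326724]
```

```bash
python3 -m handwheel '[{"fingers":0.04,"dx":-0.0005,"dy":-0.001,"dz":-0.003,"yaw":0},{"fingers":0.04,"dx":-0.001,"dy":-0.001,"dz":-0.006,"yaw":0},{"fingers":0.04,"dx":-0.001,"dy":-0.001,"dz":-0.009,"yaw":0},{"fingers":0.04,"dx":-0.001,"dy":-0.001,"dz":-0.012,"yaw":0},{"fingers":0.04,"dx":-0.001,"dy":-0.001,"dz":-0.015,"yaw":0},{"fingers":0.04,"dx":-0.001,"dy":-0.001,"dz":-0.018,"yaw":0}]'
python3 - <<'E'
from h import *
o,c=snap("wrist","pics/w19.png"); held(c,o);print(o["force"])
E
```

```text
t: 21.4
ee_pos: [0.5826, -0.2029, 0.138]
eef_rot: [-1.045, 1.378, -1.415]
force: [-3.8, 6.6, 23.3]
grip_width: 0.052
n 9605
z -0.035  y med 0.0007  min -0.0002 max 0.0018 n37
z -0.029  y med -0.0018  min -0.0044 max 0.0006 n287
z -0.023  y med -0.0058  min -0.0093 max -0.0038 n293
z -0.017  y med -0.0108  min -0.0134 max -0.0082 n366
z -0.011  y med -0.0151  min -0.0178 max -0.0121 n406
z -0.005  y med -0.0193  min -0.0217 max 0.0370 n546
z 0.001  y med -0.0230  min -0.0260 max 0.0355 n601
z 0.007  y med -0.0268  min -0.0295 max 0.0292 n1038
z 0.013  y med -0.0218  min -0.0281 max 0.0247 n1875
z 0.019  y med -0.0129  min -0.0204 max 0.0195 n970
z 0.025  y med -0.0062  min -0.0119 max 0.0133 n936
z 0.031  y med 0.0006  min -0.0050 max 0.0077 n942
z 0.037  y med 0.0036  min 0.0007 max 0.0058 n289
z 0.049  y med -0.0154  min -0.0176 max -0.0130 n489
[-3.76427788  6.62984987 23.31793364]
```

```bash
python3 -m handwheel '[{"fingers":0.04,"dx":-0.001,"dy":-0.001,"dz":-0.006,"yaw":0},{"fingers":0.04,"dx":-0.001,"dy":-0.001,"dz":-0.009,"yaw":0},{"fingers":0.04,"dx":-0.001,"dy":-0.001,"dz":-0.009,"yaw":0},{"fingers":0.04,"dx":-0.006,"dy":0,"dz":0.01,"yaw":0},{"fingers":0.04,"dx":-0.015,"dy":0.004,"dz":0.04,"yaw":0},{"fingers":0.04,"dx":-0.03,"dy":0.008,"dz":0.09,"yaw":8},{"fingers":0.04,"dx":-0.03,"dy":0.008,"dz":0.1,"yaw":16}]'
python3 - <<'E'
from h import *
o,c=snap("wrist","pics/w20.png"); held(c,o);print(o["force"])
E
```

```text
t: 22.15
ee_pos: [0.5529, -0.1945, 0.2456]
eef_rot: [-1.186, 1.167, -1.211]
force: [0.2, 0.4, 0.7]
grip_width: 0.0518
n 4500
z -0.029  y med 0.0003  min -0.0025 max 0.0033 n179
z -0.023  y med -0.0044  min -0.0084 max -0.0018 n207
z -0.017  y med -0.0108  min -0.0136 max -0.0075 n255
z -0.011  y med -0.0162  min -0.0192 max -0.0128 n307
z -0.005  y med -0.0212  min -0.0243 max -0.0187 n408
z 0.001  y med -0.0266  min -0.0295 max -0.0235 n414
z 0.007  y med -0.0295  min -0.0319 max -0.0255 n1272
z 0.013  y med -0.0244  min -0.0303 max -0.0188 n1457
[0.21365035 0.37122555 0.74815219]
```

```bash
python3 -m handwheel '[{"fingers":0.04,"dx":0,"dy":0,"dz":0,"yaw":8.5},{"fingers":0.04,"dx":0,"dy":0,"dz":0,"yaw":17},{"fingers":0.04,"dx":0,"dy":0,"dz":0,"yaw":25.5},{"fingers":0.04,"dx":0,"dy":0,"dz":0,"yaw":34},{"fingers":0.04,"dx":0,"dy":0,"dz":0,"yaw":42.5},{"fingers":0.04,"dx":0,"dy":0,"dz":0,"yaw":51},{"fingers":0.04,"dx":0,"dy":0,"dz":0,"yaw":59.5},{"fingers":0.04,"dx":0,"dy":0,"dz":0,"yaw":68},{"fingers":0.04,"dx":0,"dy":0,"dz":0,"yaw":76.5},{"fingers":0.04,"dx":0,"dy":0,"dz":0,"yaw":85},{"fingers":0.04,"dx":0,"dy":0,"dz":0,"yaw":93.5},{"fingers":0.04,"dx":0,"dy":0,"dz":0,"yaw":102}]' && python3 -m handwheel '[{"fingers":0.04,"dx":0.013,"dy":-0.008,"dz":0,"yaw":8.5},{"fingers":0.04,"dx":0.013,"dy":-0.008,"dz":0,"yaw":17},{"fingers":0.04,"dx":0.013,"dy":-0.008,"dz":0,"yaw":25.5},{"fingers":0.04,"dx":0.013,"dy":-0.008,"dz":0,"yaw":34},{"fingers":0.04,"dx":0.013,"dy":-0.008,"dz":0,"yaw":42.5},{"fingers":0.04,"dx":0.013,"dy":-0.008,"dz":0,"yaw":51},{"fingers":0.04,"dx":0.013,"dy":-0.008,"dz":0,"yaw":59.5},{"fingers":0.04,"dx":0.013,"dy":-0.008,"dz":0,"yaw":64},{"fingers":0.04,"dx":0.013,"dy":-0.008,"dz":0,"yaw":64}]'
python3 - <<'E'
from h import *
o,c=snap("wrist","pics/w21.png"); held(c,o)
M=R.from_rotvec(o["eef_rot"]).as_matrix(); print(np.degrees(np.arctan2(M[1,0],M[0,0])));print(M)
E
```

```text
t: 23.4
ee_pos: [0.5536, -0.1944, 0.2462]
eef_rot: [-1.523, -0.184, 0.195]
force: [-0.5, 0.4, -0.3]
grip_width: 0.0523
t: 24.3
ee_pos: [0.5668, -0.2019, 0.2468]
eef_rot: [-1.272, -1.025, 1.07]
force: [-1.0, -0.2, 0.3]
grip_width: 0.052
n 4499
z -0.029  y med 0.0006  min -0.0012 max 0.0036 n146
z -0.023  y med -0.0033  min -0.0068 max -0.0013 n184
z -0.017  y med -0.0099  min -0.0126 max -0.0067 n266
z -0.011  y med -0.0152  min -0.0181 max -0.0122 n291
z -0.005  y med -0.0206  min -0.0233 max -0.0170 n393
z 0.001  y med -0.0257  min -0.0284 max -0.0226 n408
z 0.007  y med -0.0297  min -0.0318 max -0.0251 n1027
z 0.013  y med -0.0252  min -0.0306 max -0.0189 n1690
z 0.019  y med -0.0217  min -0.0236 max -0.0206 n94
77.92012761468672
[[ 0.20927424 -0.03895227 -0.97708086]
 [ 0.97785296  0.00546858  0.2092216 ]
 [-0.00280641 -0.99922611  0.03923403]]
```

```bash
python3 -m handwheel '[{"fingers":0.04,"dx":0,"dy":0,"dz":-0.03,"yaw":-2.9},{"fingers":0.04,"dx":0,"dy":0,"dz":-0.055,"yaw":-2.9},{"fingers":0.04,"dx":0,"dy":-0.0005,"dz":-0.065,"yaw":-2.9},{"fingers":0.04,"dx":0.01,"dy":-0.003,"dz":-0.075,"yaw":-2.9},{"fingers":0.04,"dx":0.019,"dy":-0.0055,"dz":-0.084,"yaw":-2.9},{"fingers":0.04,"dx":0.027,"dy":-0.008,"dz":-0.092,"yaw":-2.9},{"fingers":0.04,"dx":0.027,"dy":-0.008,"dz":-0.092,"yaw":-2.9}]'
python3 - <<'E'
from h import *
o,c=snap("wrist","pics/w22.png"); held(c,o)
cv2.imwrite("pics/w22.png",cv2.resize(c["color"][180:360,200:440],None,fx=3.3,fy=3.3,interpolation=cv2.INTER_CUBIC))
E
```

```text
t: 25.05
ee_pos: [0.5946, -0.2102, 0.1535]
eef_rot: [-1.291, -0.985, 1.029]
force: [-1.1, -0.5, -0.3]
grip_width: 0.0521
n 9353
z -0.047  y med -0.0111  min -0.0145 max -0.0073 n557
z -0.041  y med -0.0067  min -0.0133 max -0.0021 n1119
z -0.035  y med -0.0029  min -0.0057 max -0.0004 n451
z -0.029  y med 0.0008  min -0.0012 max 0.0034 n148
z -0.023  y med -0.0036  min -0.0067 max -0.0012 n181
z -0.017  y med -0.0097  min -0.0126 max -0.0068 n266
z -0.011  y med -0.0150  min -0.0182 max 0.0315 n310
z -0.005  y med 0.0309  min -0.0234 max 0.0378 n1138
z 0.001  y med 0.0371  min -0.0284 max 0.0439 n1106
z 0.007  y med -0.0288  min -0.0320 max 0.0511 n1672
z 0.013  y med -0.0239  min -0.0307 max 0.0600 n2315
z 0.019  y med -0.0219  min -0.0233 max -0.0206 n90
```

View pics/w22.png

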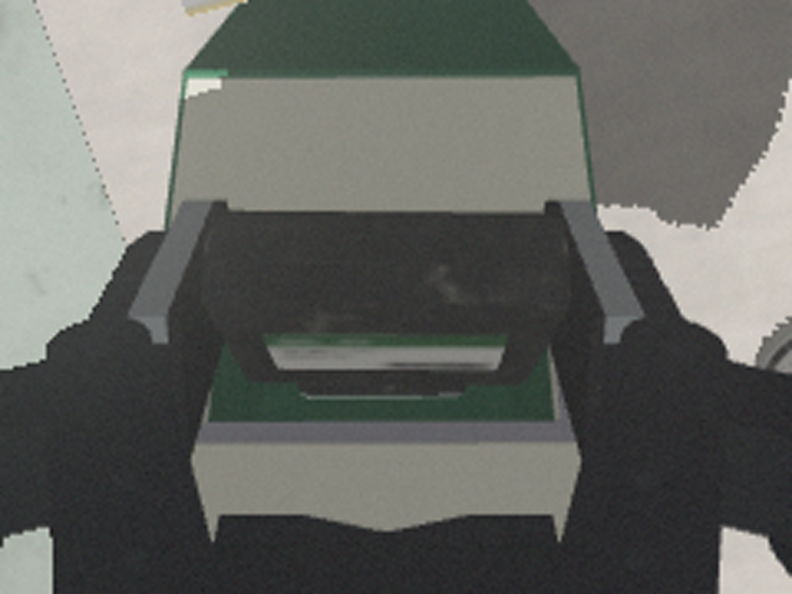

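```bash
python3 -m handwheel '[{"fingers":0.04,"dx":0.004,"dy":-0.001,"dz":-0.004,"yaw":0},{"fingers":0.04,"dx":0.007,"dy":-0.002,"dz":-0.007,"yaw":0},{"fingers":0.04,"dx":0.01,"dy":-0.0027,"dz":-0.01,"yaw":0},{"fingers":0.04,"dx":0.01,"dy":-0.0027,"dz":-0.01,"yaw":0}]'
python3 - <<'E'
from h import *
o,c=snap("wrist","pics/w23.png"); print(o["force"])
cv2.imwrite("pics/w23.png",cv2.resize(c["color"][180:360,200:440],None,fx=3.3,fy=3.3,interpolation=cv2.INTER_CUBIC))
E
```

```text
t: 25.5
ee_pos: [0.6043, -0.2128, 0.1438]
eef_rot: [-1.291, -0.985, 1.03]
force: [-1.0, -0.4, -0.6]
grip_width: 0.0521
[-1.0265154  -0.35515108 -0.62947495]
```

View pics/w23.png

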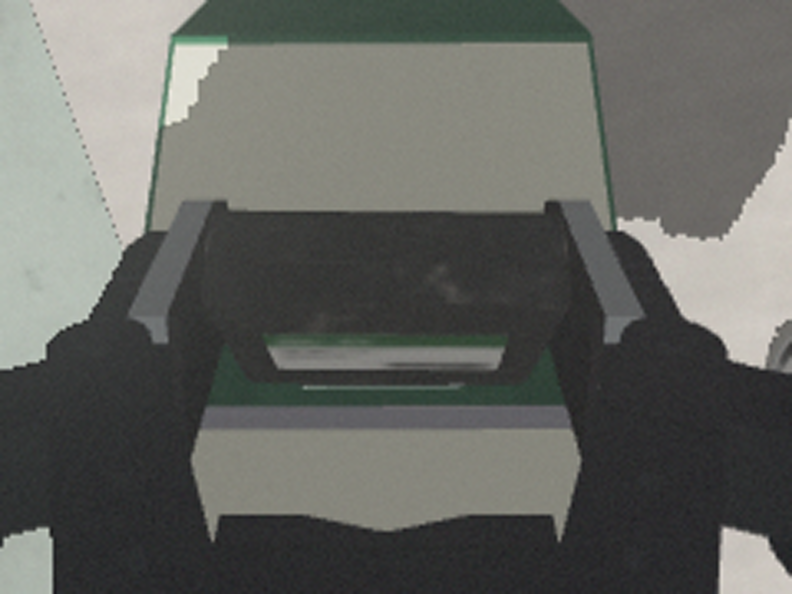

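```bash
python3 -m handwheel '[{"fingers":0.07,"dx":0,"dy":0,"dz":0,"yaw":0},{"fingers":0.075,"dx":0,"dy":0,"dz":0,"yaw":0},{"fingers":0.075,"dx":0,"dy":0,"dz":0,"yaw":0},{"fingers":0.075,"dx":0,"dy":0,"dz":0,"yaw":0},{"fingers":0.075,"dx":0,"dy":0,"dz":0,"yaw":0}]'
python3 - <<'E'
from h import *
o,c=snap("wrist","pics/w24.png"); print(o["force"])
cv2.imwrite("pics/w24.png",cv2.resize(c["color"][180:360,200:440],None,fx=3.3,fy=3.3,interpolation=cv2.INTER_CUBIC))
E
```

```text
t: 26.05
ee_pos: [0.6042, -0.2128, 0.1441]
eef_rot: [-1.291, -0.985, 1.029]
force: [-0.1, -0.3, 0.5]
grip_width: 0.0746
[-0.06405043 -0.30906991  0.4704425 ]
```

View pics/w24.png

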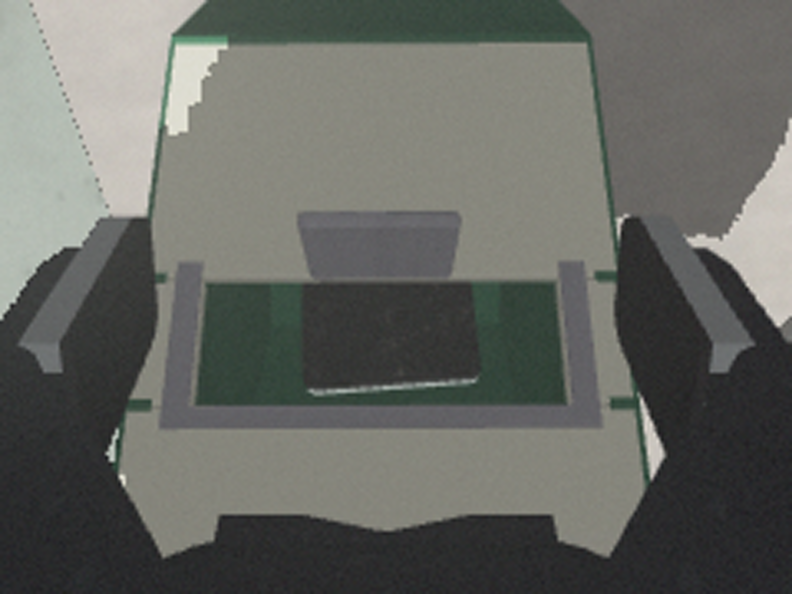

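```bash
python3 -m handwheel '[{"fingers":0.085,"dx":-0.01,"dy":0,"dz":0.04,"yaw":0},{"fingers":0.085,"dx":-0.02,"dy":0.01,"dz":0.09,"yaw":-8.5},{"fingers":0.085,"dx":-0.04,"dy":0.05,"dz":0.11,"yaw":-17},{"fingers":0.085,"dx":-0.06,"dy":0.1,"dz":0.11,"yaw":-25.5},{"fingers":0.085,"dx":-0.08,"dy":0.15,"dz":0.11,"yaw":-34},{"fingers":0.085,"dx":-0.1,"dy":0.2,"dz":0.11,"yaw":-42.5},{"fingers":0.085,"dx":-0.12,"dy":0.25,"dz":0.11,"yaw":-51},{"fingers":0.085,"dx":-0.14,"dy":0.3,"dz":0.11,"yaw":-59.5},{"fingers":0.085,"dx":-0.15,"dy":0.34,"dz":0.11,"yaw":-68},{"fingers":0.085,"dx":-0.16,"dy":0.38,"dz":0.11,"yaw":-76.5},{"fingers":0.085,"dx":-0.17,"dy":0.42,"dz":0.11,"yaw":-85},{"fingers":0.085,"dx":-0.17,"dy":0.46,"dz":0.11,"yaw":-93}]' && python3 -m handwheel '[{"fingers":0.085,"dx":0,"dy":0.04,"dz":0,"yaw":-8.5},{"fingers":0.085,"dx":0,"dy":0.08,"dz":0,"yaw":-17},{"fingers":0.085,"dx":0,"dy":0.08,"dz":0,"yaw":-25.5},{"fingers":0.085,"dx":0,"dy":0.08,"dz":0,"yaw":-34},{"fingers":0.085,"dx":0,"dy":0.08,"dz":0,"yaw":-42.5},{"fingers":0.085,"dx":0,"dy":0.08,"dz":0,"yaw":-51},{"fingers":0.085,"dx":0,"dy":0.08,"dz":0,"yaw":-59},{"fingers":0.085,"dx":0,"dy":0.08,"dz":0,"yaw":-62},{"fingers":0.085,"dx":0,"dy":0.08,"dz":0,"yaw":-62}]'
python3 - <<'E'
from h import *; import pickle
o,c=snap("wrist","pics/w25.png");pickle.dump((o,c),open("w25.pkl","wb"))
M=R.from_rotvec(o["eef_rot"]).as_matrix(); print(np.degrees(np.arctan2(M[1,0],M[0,0])),o["joint_pos"],M[:,1])
E
```

```text
t: 27.3
ee_pos: [0.4355, 0.2292, 0.2547]
eef_rot: [-1.522, 0.176, -0.181]
force: [1.3, 0.3, -0.7]
grip_width: 0.0851
t: 28.2
ee_pos: [0.4354, 0.3092, 0.2548]
eef_rot: [-1.286, 0.991, -1.031]
force: [-0.3, -0.1, 0.4]
grip_width: 0.085
-75.17251249489658 [ 0.57591147 -0.22409175  1.73091283 -0.01136617  1.59504087  1.88745086] [ 0.03949782  0.01209962 -0.9991464 ]
```

View pics/w25.png

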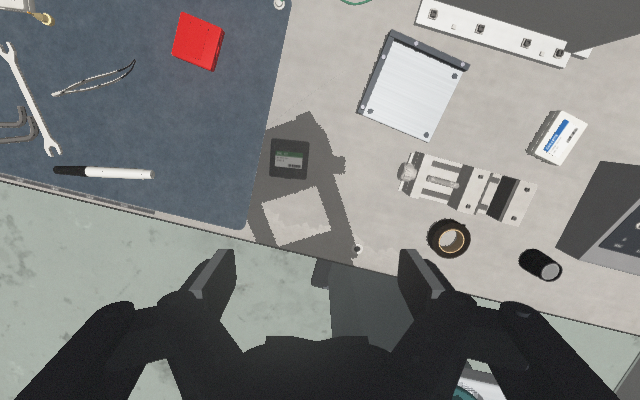

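Run:
```python
import cv2
t=cv2.imread("pics/w25.png")
t=cv2.convertScaleAbs(t,alpha=1.8,beta=10)
cv2.imwrite("pics/w25c.png",cv2.resize(t[125:195,250:330],None,fx=8,fy=8,interpolation=cv2.INTER_CUBIC))
```

```text
(no output)
```

View pics/w25c.png

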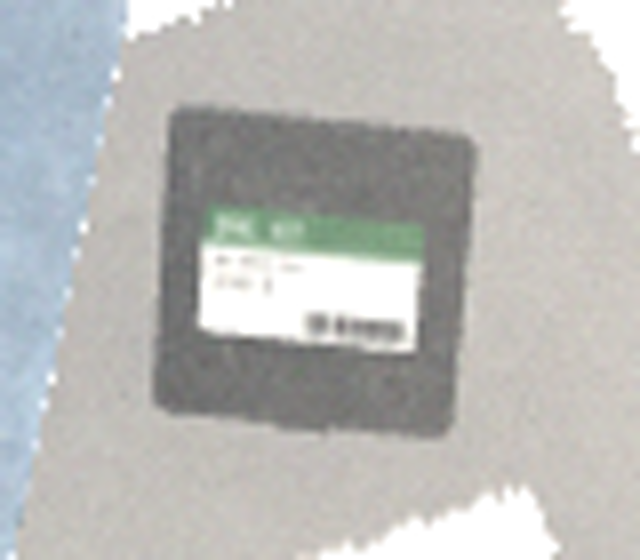

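Run:
```python
from h import *; import pickle
o,c=pickle.load(open("w25.pkl","rb"))
f=lambda L:[(250+u/8,125+v/8) for u,v in L]
rect(c,o,f([(170,103),(478,132),(453,440),(153,410)]),.014)
```

```text
centre [0.4489 0.3523 0.014 ] sides mm [52.1 53.1 52.6 52.6] yaw12 -80.7 yaw23 -170.5
```

```bash
python3 -m handwheel '[{"fingers":0.085,"dx":0.021,"dy":0.03,"dz":-0.03,"yaw":-5.4},{"fingers":0.085,"dx":0.0215,"dy":0.0445,"dz":-0.08,"yaw":-5.4},{"fingers":0.085,"dx":0.0215,"dy":0.0445,"dz":-0.13,"yaw":-5.4},{"fingers":0.085,"dx":0.0215,"dy":0.0445,"dz":-0.18,"yaw":-5.4},{"fingers":0.085,"dx":0.0215,"dy":0.0445,"dz":-0.22,"yaw":-5.4},{"fingers":0.085,"dx":0.0215,"dy":0.0445,"dz":-0.245,"yaw":-5.4},{"fingers":0.085,"dx":0.0215,"dy":0.0445,"dz":-0.255,"yaw":-5.4},{"fingers":0.085,"dx":0.0215,"dy":0.0445,"dz":-0.255,"yaw":-5.4}]' 20
python3 - <<'E'
from h import *
o,c=snap("wrist","pics/w26.png")
E
```

```text
t: 29.05
ee_pos: [0.4566, 0.3534, -0.001]
eef_rot: [-1.252, 1.059, -1.1]
force: [0.1, -0.2, -0.2]
grip_width: 0.0852
```

View pics/w26.png

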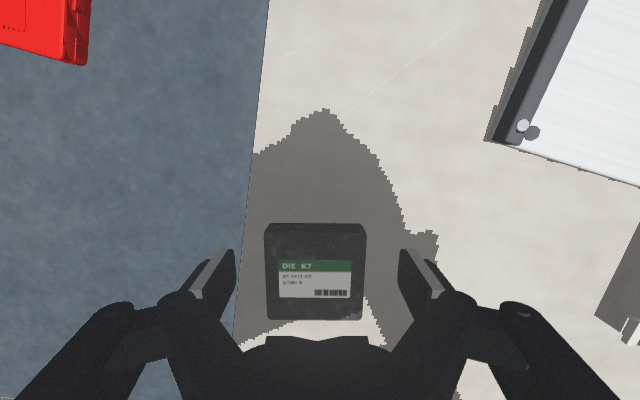

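```bash
python3 -m handwheel '[{"fingers":0.06,"dx":0,"dy":0,"dz":0.0005,"yaw":0},{"fingers":0.04,"dx":0,"dy":0,"dz":0.0005,"yaw":0},{"fingers":0.04,"dx":0,"dy":0,"dz":0.0005,"yaw":0},{"fingers":0.04,"dx":0,"dy":0,"dz":0.0005,"yaw":0},{"fingers":0.04,"dx":0,"dy":0,"dz":0.0005,"yaw":0},{"fingers":0.04,"dx":0,"dy":0,"dz":0.0005,"yaw":0},{"fingers":0.04,"dx":0,"dy":0,"dz":0.03,"yaw":0},{"fingers":0.04,"dx":0,"dy":0,"dz":0.08,"yaw":0},{"fingers":0.04,"dx":0,"dy":0,"dz":0.13,"yaw":0},{"fingers":0.04,"dx":0.01,"dy":-0.02,"dz":0.17,"yaw":-3},{"fingers":0.04,"dx":0.02,"dy":-0.05,"dz":0.2,"yaw":-6},{"fingers":0.04,"dx":0.03,"dy":-0.1,"dz":0.22,"yaw":-10}]' && python3 -m handwheel '[{"fingers":0.04,"dx":0.01,"dy":-0.05,"dz":0.02,"yaw":-4},{"fingers":0.04,"dx":0.02,"dy":-0.1,"dz":0.02,"yaw":-8},{"fingers":0.04,"dx":0.03,"dy":-0.15,"dz":0.02,"yaw":-12},{"fingers":0.04,"dx":0.04,"dy":-0.2,"dz":0.02,"yaw":-14.6},{"fingers":0.04,"dx":0.05,"dy":-0.25,"dz":0.02,"yaw":-14.6},{"fingers":0.04,"dx":0.06,"dy":-0.3,"dz":0.02,"yaw":-14.6},{"fingers":0.04,"dx":0.07,"dy":-0.35,"dz":0.02,"yaw":-14.6},{"fingers":0.04,"dx":0.08,"dy":-0.4,"dz":0.02,"yaw":-14.6},{"fingers":0.04,"dx":0.09,"dy":-0.44,"dz":0.02,"yaw":-14.6},{"fingers":0.04,"dx":0.0955,"dy":-0.459,"dz":0,"yaw":-14.6},{"fingers":0.04,"dx":0.0955,"dy":-0.459,"dz":0,"yaw":-14.6}]'
python3 - <<'E'
from h import *
o,c=snap("wrist","pics/w27.png"); held(c,o)
M=R.from_rotvec(o["eef_rot"]).as_matrix(); print(np.degrees(np.arctan2(M[1,0],M[0,0])),M[:,1])
E
```

```text
t: 30.3
ee_pos: [0.4869, 0.2584, 0.2225]
eef_rot: [-1.17, 1.183, -1.233]
force: [1.2, -0.6, -1.3]
grip_width: 0.052
t: 31.4
ee_pos: [0.5819, -0.2033, 0.2201]
eef_rot: [-1.042, 1.367, -1.422]
force: [-0.3, 0.8, -0.3]
grip_width: 0.052
n 7406
z -0.035  y med -0.0122  min -0.0139 max -0.0110 n273
z -0.029  y med -0.0123  min -0.0140 max -0.0107 n706
z -0.023  y med -0.0120  min -0.0139 max -0.0106 n724
z -0.017  y med -0.0121  min -0.0139 max -0.0099 n745
z -0.011  y med -0.0118  min -0.0138 max -0.0100 n779
z -0.005  y med -0.0117  min -0.0132 max -0.0098 n806
z 0.001  y med -0.0112  min -0.0133 max -0.0093 n851
z 0.007  y med -0.0108  min -0.0127 max -0.0084 n856
z 0.013  y med -0.0104  min -0.0124 max 0.0036 n907
z 0.019  y med -0.0057  min -0.0118 max 0.0031 n758
-105.16848831100324 [ 0.04174543 -0.00750679 -0.99910008]
```

View pics/w27.png

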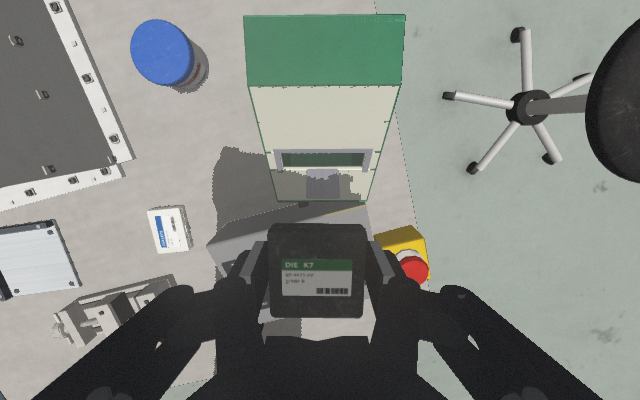

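```bash
python3 -m handwheel '[{"fingers":0.04,"dx":0,"dy":-0.002,"dz":-0.04,"yaw":0},{"fingers":0.04,"dx":0,"dy":-0.002,"dz":-0.06,"yaw":0},{"fingers":0.04,"dx":0,"dy":-0.002,"dz":-0.067,"yaw":0},{"fingers":0.04,"dx":-0.001,"dy":-0.002,"dz":-0.072,"yaw":0},{"fingers":0.04,"dx":-0.001,"dy":-0.002,"dz":-0.077,"yaw":0},{"fingers":0.04,"dx":-0.001,"dy":-0.002,"dz":-0.082,"yaw":0},{"fingers":0.04,"dx":-0.001,"dy":-0.002,"dz":-0.087,"yaw":0},{"fingers":0.04,"dx":-0.001,"dy":-0.002,"dz":-0.092,"yaw":0},{"fingers":0.04,"dx":-0.001,"dy":-0.002,"dz":-0.092,"yaw":0},{"fingers":0.04,"dx":-0.006,"dy":0,"dz":-0.075,"yaw":0},{"fingers":0.04,"dx":-0.018,"dy":0.004,"dz":-0.035,"yaw":0},{"fingers":0.04,"dx":-0.03,"dy":0.008,"dz":0.015,"yaw":0}]'
python3 - <<'E'
from h import *
o,c=snap("wrist","pics/w28.png"); held(c,o);print(o["force"])
M=R.from_rotvec(o["eef_rot"]).as_matrix(); print(np.degrees(np.arctan2(M[1,0],M[0,0])),M[:,1])
E
```

```text
t: 32.65
ee_pos: [0.5511, -0.1927, 0.2365]
eef_rot: [-1.043, 1.367, -1.42]
force: [1.1, 0.9, -0.6]
grip_width: 0.0523
n 4835
z -0.035  y med 0.0011  min 0.0006 max 0.0020 n26
z -0.029  y med -0.0019  min -0.0046 max 0.0006 n253
z -0.023  y med -0.0067  min -0.0102 max -0.0043 n240
z -0.017  y med -0.0121  min -0.0152 max -0.0090 n319
z -0.011  y med -0.0170  min -0.0196 max -0.0139 n357
z -0.005  y med -0.0213  min -0.0242 max -0.0189 n454
z 0.001  y med -0.0262  min -0.0287 max -0.0233 n485
z 0.007  y med -0.0289  min -0.0312 max -0.0248 n1214
z 0.013  y med -0.0236  min -0.0289 max -0.0182 n1487
[ 1.13885894  0.94838608 -0.6211195 ]
-105.06457487551855 [ 0.04123373 -0.00662276 -0.99912758]
```

View pics/w28.png

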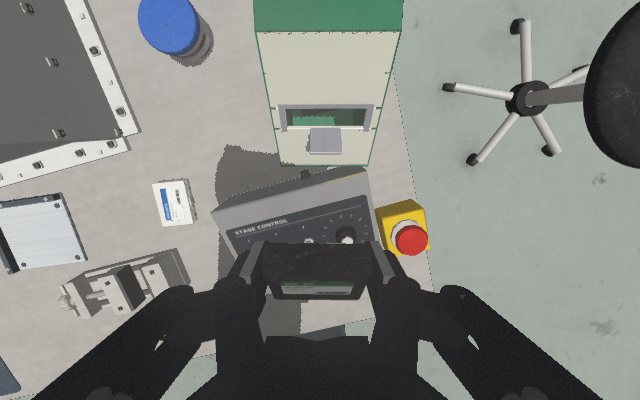

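```bash
python3 -m handwheel '[{"fingers":0.04,"dx":0,"dy":0,"dz":0.005,"yaw":8.5},{"fingers":0.04,"dx":0,"dy":0,"dz":0.005,"yaw":17},{"fingers":0.04,"dx":0,"dy":0,"dz":0.005,"yaw":25.5},{"fingers":0.04,"dx":0,"dy":0,"dz":0.005,"yaw":34},{"fingers":0.04,"dx":0,"dy":0,"dz":0.005,"yaw":42.5},{"fingers":0.04,"dx":0,"dy":0,"dz":0.005,"yaw":51},{"fingers":0.04,"dx":0,"dy":0,"dz":0.005,"yaw":59.5},{"fingers":0.04,"dx":0,"dy":0,"dz":0.005,"yaw":68},{"fingers":0.04,"dx":0,"dy":0,"dz":0.005,"yaw":76.5},{"fingers":0.04,"dx":0,"dy":0,"dz":0.005,"yaw":85},{"fingers":0.04,"dx":0,"dy":0,"dz":0.005,"yaw":93.5},{"fingers":0.04,"dx":0,"dy":0,"dz":0.005,"yaw":102}]' && python3 -m handwheel '[{"fingers":0.04,"dx":0.015,"dy":-0.009,"dz":0,"yaw":8.5},{"fingers":0.04,"dx":0.015,"dy":-0.009,"dz":0,"yaw":17},{"fingers":0.04,"dx":0.015,"dy":-0.009,"dz":0,"yaw":25.5},{"fingers":0.04,"dx":0.015,"dy":-0.009,"dz":0,"yaw":34},{"fingers":0.04,"dx":0.015,"dy":-0.009,"dz":0,"yaw":42.5},{"fingers":0.04,"dx":0.015,"dy":-0.009,"dz":0,"yaw":51},{"fingers":0.04,"dx":0.015,"dy":-0.009,"dz":0,"yaw":59.5},{"fingers":0.04,"dx":0.015,"dy":-0.009,"dz":0,"yaw":68},{"fingers":0.04,"dx":0.015,"dy":-0.009,"dz":0,"yaw":76.5},{"fingers":0.04,"dx":0.015,"dy":-0.009,"dz":0,"yaw":78},{"fingers":0.04,"dx":0.015,"dy":-0.009,"dz":0,"yaw":78}]'
python3 - <<'E'
from h import *
o,c=snap("wrist","pics/w29.png"); held(c,o)
M=R.from_rotvec(o["eef_rot"]).as_matrix(); print(np.degrees(np.arctan2(M[1,0],M[0,0])));print(M[:,1])
E
```

```text
t: 33.9
ee_pos: [0.5517, -0.1923, 0.254]
eef_rot: [-1.518, 0.037, -0.036]
force: [-0.3, 0.1, 0.3]
grip_width: 0.0518
t: 35.0
ee_pos: [0.5667, -0.2009, 0.2552]
eef_rot: [-1.28, -0.984, 1.037]
force: [0.2, -0.1, -1.0]
grip_width: 0.0523
n 4846
z -0.029  y med -0.0012  min -0.0036 max 0.0018 n228
z -0.023  y med -0.0054  min -0.0086 max -0.0031 n237
z -0.017  y med -0.0110  min -0.0139 max -0.0083 n307
z -0.011  y med -0.0160  min -0.0187 max -0.0130 n354
z -0.005  y med -0.0207  min -0.0233 max -0.0172 n438
z 0.001  y med -0.0251  min -0.0276 max -0.0221 n478
z 0.007  y med -0.0292  min -0.0316 max -0.0263 n959
z 0.013  y med -0.0246  min -0.0310 max -0.0181 n1763
z 0.019  y med -0.0208  min -0.0224 max -0.0195 n82
75.19715719980314
[-0.04965666  0.01160442 -0.99869893]
```

```bash
python3 -m handwheel '[{"fingers":0.04,"dx":0,"dy":-0.001,"dz":-0.04,"yaw":0},{"fingers":0.04,"dx":0,"dy":-0.001,"dz":-0.065,"yaw":0},{"fingers":0.04,"dx":0,"dy":-0.0015,"dz":-0.073,"yaw":0},{"fingers":0.04,"dx":0.01,"dy":-0.004,"dz":-0.083,"yaw":0},{"fingers":0.04,"dx":0.019,"dy":-0.007,"dz":-0.092,"yaw":0},{"fingers":0.04,"dx":0.028,"dy":-0.0093,"dz":-0.101,"yaw":0},{"fingers":0.04,"dx":0.033,"dy":-0.0107,"dz":-0.106,"yaw":0},{"fingers":0.04,"dx":0.0375,"dy":-0.012,"dz":-0.111,"yaw":0},{"fingers":0.04,"dx":0.0375,"dy":-0.012,"dz":-0.111,"yaw":0}]'
python3 - <<'E'
from h import *
o,c=snap("wrist","pics/w30.png"); print(o["force"])
cv2.imwrite("pics/w30.png",cv2.resize(c["color"][180:360,200:440],None,fx=3.3,fy=3.3,interpolation=cv2.INTER_CUBIC))
E
```

```text
t: 35.95
ee_pos: [0.6045, -0.213, 0.1431]
eef_rot: [-1.279, -0.982, 1.037]
force: [0.1, 0.4, -0.2]
grip_width: 0.0516
[ 0.12636743  0.44104948 -0.22874069]
```

View pics/w30.png

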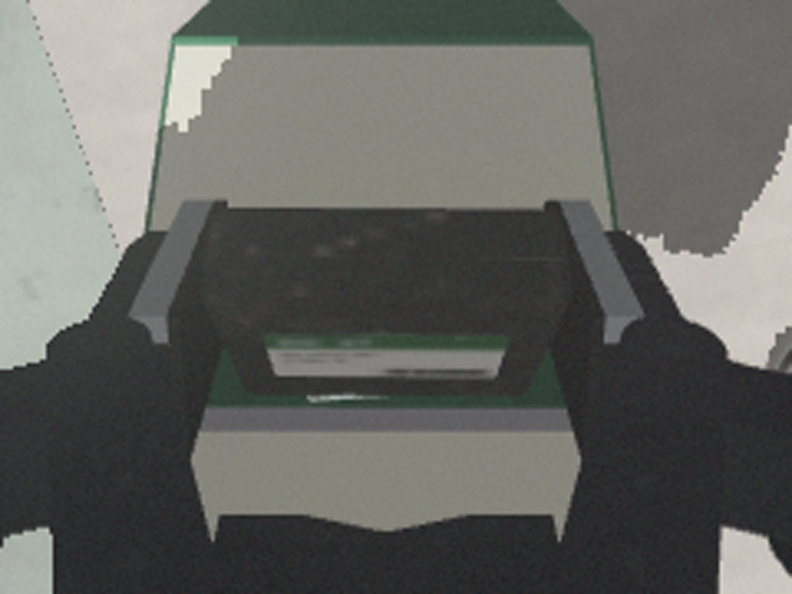

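```bash
python3 -m handwheel '[{"fingers":0.07,"dx":0,"dy":0,"dz":0,"yaw":0},{"fingers":0.075,"dx":0,"dy":0,"dz":0,"yaw":0},{"fingers":0.075,"dx":0,"dy":0,"dz":0,"yaw":0},{"fingers":0.075,"dx":0,"dy":0,"dz":0,"yaw":0},{"fingers":0.075,"dx":0,"dy":0,"dz":0,"yaw":0}]'
python3 - <<'E'
from h import *; import pickle
o,c=snap("wrist","pics/w31.png"); print(o["force"]); pickle.dump((o,c),open("w31.pkl","wb"))
P=cloud(c,o)
# points seen through slot, in return box frame
psi=np.radians(-15.3); e=np.array([np.cos(psi),np.sin(psi)]); org=np.array([.6382,-.2218])
X=(P[...,0]-org[0])*e[0]+(P[...,1]-org[1])*e[1];Y=-(P[...,0]-org[0])*e[1]+(P[...,1]-org[1])*e[0]
q=c["color"][180:360,200:440]
for (u,v) in [(300,350),(360,345),(420,330),(470,370),(380,385),(240,350),(540,350)]:
    uu=200+u/3.3;vv=180+v/3.3; uu,vv=int(uu),int(vv); print((u,v),"x %.3f y %.3f z %.3f"%(X[vv,uu],Y[vv,uu],P[vv,uu,2]))
cv2.imwrite("pics/w31.png",cv2.resize(q,None,fx=3.3,fy=3.3,interpolation=cv2.INTER_CUBIC))
E
```

```text
t: 36.5
ee_pos: [0.6043, -0.213, 0.1439]
eef_rot: [-1.28, -0.983, 1.037]
force: [-0.3, -0.2, -0.3]
grip_width: 0.0751
[-0.25096395 -0.15161144 -0.26966815]
(300, 350) x 0.047 y -0.026 z 0.045
(360, 345) x 0.045 y -0.007 z 0.043
(420, 330) x 0.042 y 0.010 z 0.041
(470, 370) x 0.050 y 0.025 z 0.049
(380, 385) x 0.053 y -0.001 z 0.052
(240, 350) x 0.034 y -0.040 z 0.065
(540, 350) x 0.022 y 0.038 z 0.084
```

View pics/w31.png

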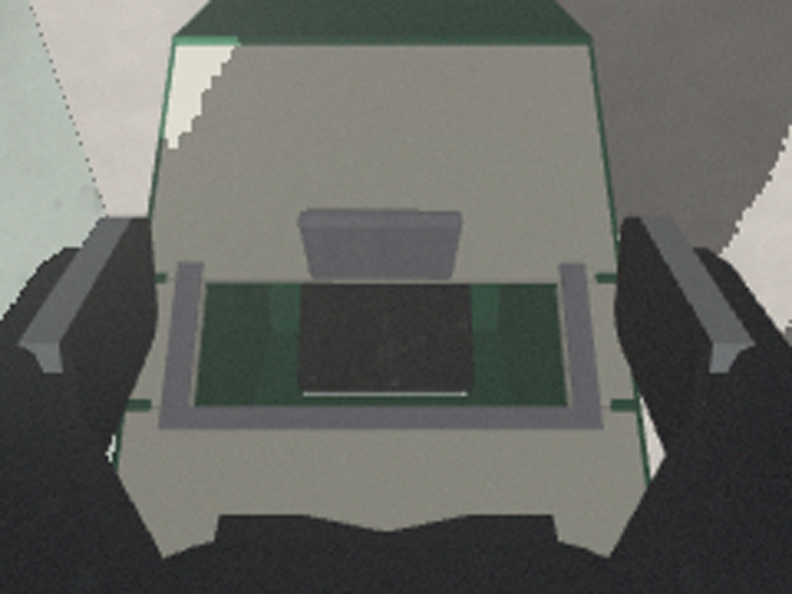

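```bash
python3 -m handwheel '[{"fingers":0.085,"dx":-0.01,"dy":0,"dz":0.04,"yaw":0},{"fingers":0.085,"dx":-0.02,"dy":0.01,"dz":0.09,"yaw":2},{"fingers":0.085,"dx":-0.03,"dy":0.05,"dz":0.13,"yaw":5},{"fingers":0.085,"dx":-0.05,"dy":0.1,"dz":0.15,"yaw":7},{"fingers":0.085,"dx":-0.06,"dy":0.15,"dz":0.15,"yaw":7},{"fingers":0.085,"dx":-0.06,"dy":0.2,"dz":0.15,"yaw":7},{"fingers":0.085,"dx":-0.06,"dy":0.25,"dz":0.15,"yaw":7},{"fingers":0.085,"dx":-0.06,"dy":0.3,"dz":0.15,"yaw":7},{"fingers":0.085,"dx":-0.06,"dy":0.33,"dz":0.15,"yaw":7},{"fingers":0.085,"dx":-0.06,"dy":0.33,"dz":0.15,"yaw":7}]'
python3 - <<'E'
from h import *; import pickle
o,c=snap("wrist","pics/w32.png"); pickle.dump((o,c),open("w32.pkl","wb"))
snap("top","pics/t32.png"); snap("side","pics/s32.png")
E
```

```text
t: 37.55
ee_pos: [0.5437, 0.1213, 0.2938]
eef_rot: [-1.229, -1.075, 1.133]
force: [0.1, -1.0, 0.4]
grip_width: 0.085
```

View pics/w32.png

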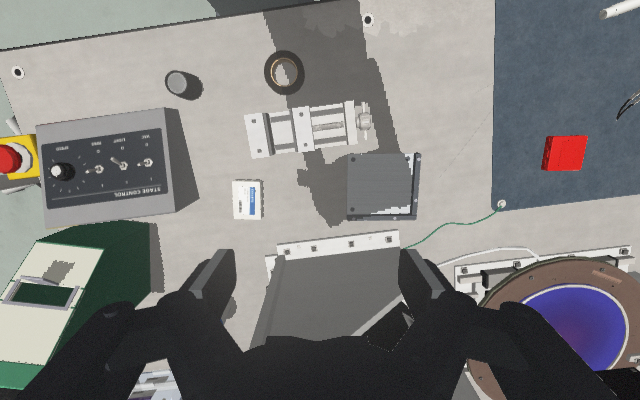

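View pics/t32.png

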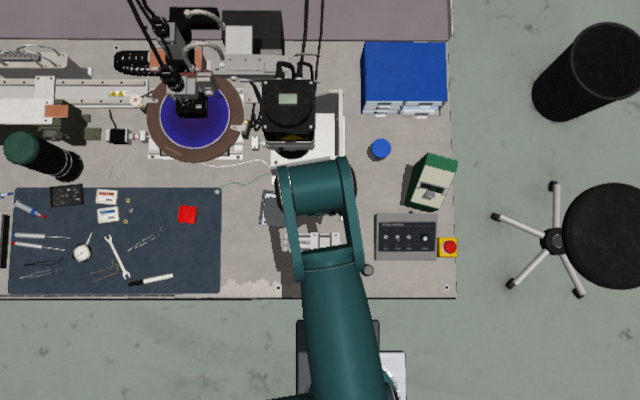

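View pics/s32.png

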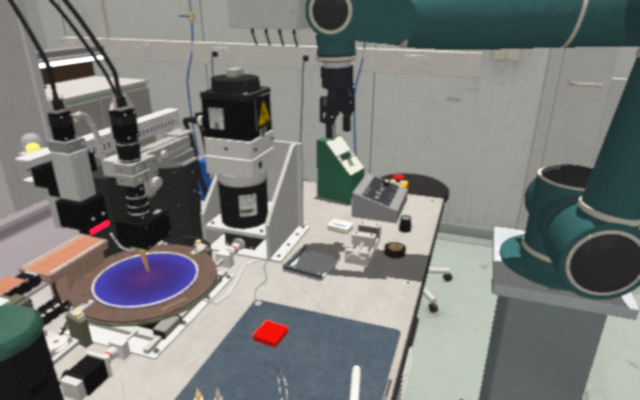

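Run:
```python
from h import *; import pickle
o,c=pickle.load(open("top0.pkl","rb")); P=cloud(c,o)
for n,(u,v,r) in dict(mat_blue=(107,213,6),mat_red=(106,196,5),cand=(336,208,5)).items():
    q=P[v-r:v+r+1,u-r:u+r+1].reshape(-1,3); print(n,np.median(q,0).round(4))
t=c["color"]; a=cv2.resize(t[185:225,90:125],None,fx=11,fy=11,interpolation=cv2.INTER_CUBIC); b=cv2.resize(t[190:230,318:353],None,fx=11,fy=11,interpolation=cv2.INTER_CUBIC)
cv2.imwrite("pics/cmp.png",np.hstack([a,b]))
w=cv2.imread("pics/w32.png"); cv2.imwrite("pics/w32c.png",cv2.resize(w[140:240,220:430],None,fx=3.8,fy=3.8,interpolation=cv2.INTER_CUBIC))
# mat/fresh dims
rect(c,o,[(90,185),(91,185),(91,186),(90,186)],.016)
```

```text
mat_blue [0.5631 0.7348 0.0197]
mat_red [0.6147 0.7402 0.0195]
cand [0.5782 0.0435 0.018 ]
centre [0.6475 0.7904 0.016 ] sides mm [3.  3.1 3.  3.1] yaw12 -90.0 yaw23 -177.1
```

View pics/cmp.png

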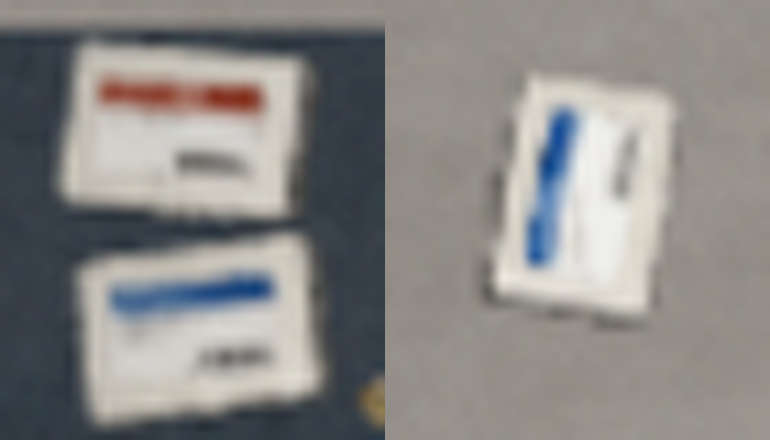

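View pics/w32c.png

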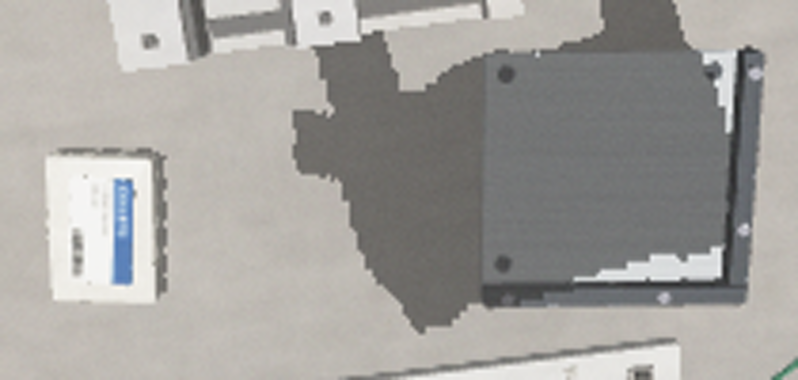

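Run:
```python
import cv2
w=cv2.imread("pics/w32.png"); w=cv2.convertScaleAbs(w,alpha=1.5,beta=15)
cv2.imwrite("pics/w32d.png",cv2.resize(w[148:226,340:430],None,fx=7.6,fy=7.6,interpolation=cv2.INTER_CUBIC))
cv2.imwrite("pics/w32e.png",cv2.resize(w[170:226,225:270],None,fx=10,fy=10,interpolation=cv2.INTER_CUBIC))
```

```text
(no output)
```

View pics/w32d.png

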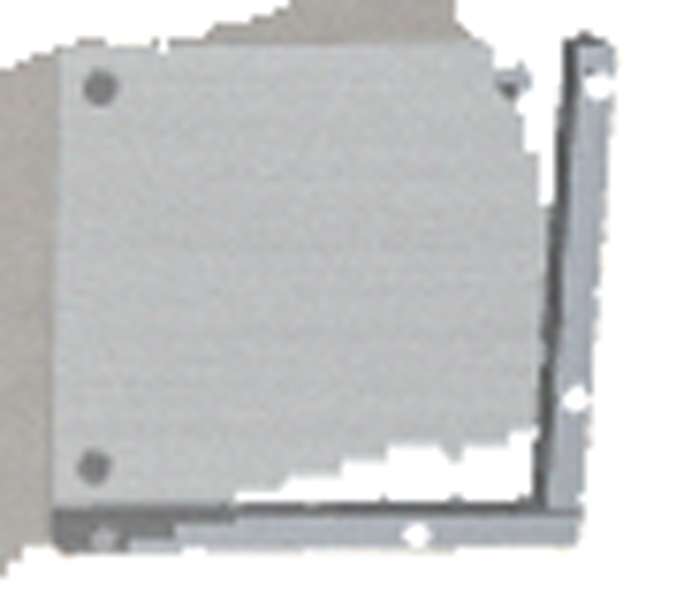

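View pics/w32e.png

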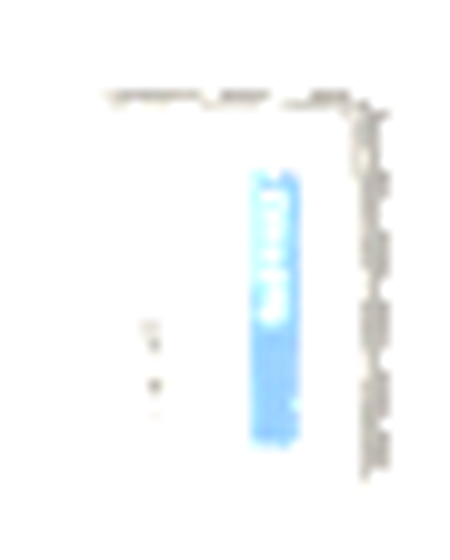

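Run:
```python
from h import *; import pickle
np.set_printoptions(precision=4,suppress=True)
o,c=pickle.load(open("w32.pkl","rb"))
f=lambda u,v:(340+u/7.6,148+v/7.6)
W=lambda u,v,z:world(c,o,np.array([f(u,v)[0]]),np.array([f(u,v)[1]]),z)[0]
A=W(53,503,.006);B=W(535,500,.006);C=W(562,45,.006);D=W(57,47,.006)
ang=lambda p,q:np.degrees(np.arctan2(*(q-p)[1::-1]))
print(A,B,C,D); print("far fence dir",ang(A,B)-90,np.linalg.norm(A-B),"left fence dir",ang(C,B),np.linalg.norm(C-B),"right edge",ang(D,A),"near",ang(D,C)-90)
A2=W(55,513,.016);B2=W(547,508,.016);C2=W(578,45,.016);print("top",A2,B2,C2,ang(A2,B2)-90,ang(C2,B2))
g=lambda L:[(220+u/3.8,140+v/3.8) for u,v in L]
rect(c,o,g([(47,158),(152,155),(157,301),(55,301)]),.016)
M=R.from_rotvec(o["eef_rot"]).as_matrix(); print(np.degrees(np.arctan2(M[1,0],M[0,0])),M[:,1],o["ee_pos"])
```

```text
[0.6159 0.1615 0.006 ] [0.6289 0.2633 0.006 ] [0.5334 0.2736 0.006 ] [0.5203 0.1725 0.006 ]
far fence dir -7.253836541048869 0.10263823075263513 left fence dir -6.1630181993383815 0.0960578838119854 right edge -6.581573694153227 near -7.407621740187835
top [0.6149 0.1609 0.016 ] [0.6275 0.2626 0.016 ] [0.5325 0.2734 0.016 ] -7.016882315660027 -6.4971352542614484
centre [0.5698 0.0084 0.016 ] sides mm [42.5 62.  42.7 60.8] yaw12 83.2 yaw23 -8.6
82.39559138829689 [-0.0515  0.0065 -0.9987] [0.5437 0.1213 0.2938]
```

```bash
python3 -m handwheel '[{"fingers":0.085,"dx":0.01,"dy":-0.04,"dz":-0.03,"yaw":0},{"fingers":0.085,"dx":0.02,"dy":-0.08,"dz":-0.06,"yaw":0},{"fingers":0.085,"dx":0.026,"dy":-0.113,"dz":-0.1,"yaw":0},{"fingers":0.085,"dx":0.026,"dy":-0.113,"dz":-0.15,"yaw":0},{"fingers":0.085,"dx":0.026,"dy":-0.113,"dz":-0.19,"yaw":0},{"fingers":0.085,"dx":0.026,"dy":-0.113,"dz":-0.22,"yaw":0},{"fingers":0.085,"dx":0.026,"dy":-0.113,"dz":-0.22,"yaw":0}]'
python3 - <<'E'
from h import *; import pickle
o,c=snap("wrist","pics/w33.png"); pickle.dump((o,c),open("w33.pkl","wb"))
E
```

```text
t: 38.4
ee_pos: [0.568, 0.0023, 0.0697]
eef_rot: [-1.228, -1.065, 1.132]
force: [-0.5, 0.0, -0.2]
grip_width: 0.085
```

View pics/w33.png

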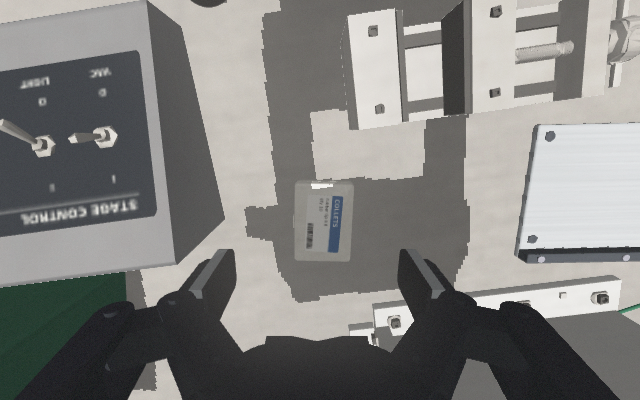

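Run:
```python
from h import *; import pickle
o,c=pickle.load(open("w33.pkl","rb")); print(o["ee_pos"],o["qvel"],o["force"],o["eef_rot"])
o=ctrl.get_obs(); print(o["t"],o["ee_pos"],o["joint_pos"])
M=R.from_rotvec(o["eef_rot"]).as_matrix(); print(np.degrees(np.arctan2(M[1,0],M[0,0])),M[:,1])
w=c["color"];w=cv2.convertScaleAbs(w,alpha=1.3,beta=0)
cv2.imwrite("pics/w33c.png",cv2.resize(w[170:275,280:370],None,fx=5.7,fy=5.7,interpolation=cv2.INTER_CUBIC))
```

```text
[0.56800387 0.00225841 0.06965052] [ 0.00967324 -0.04512044 -0.07903418  0.0012505   0.06496619  0.00340536] [-0.49705958  0.03564466 -0.16761666] [-1.22789239 -1.06545812  1.1324347 ]
38.45 [0.56936091 0.00250768 0.07278771] [-0.04199749  0.01050664  1.81526116  0.00320594  1.3703637  -1.47503583]
82.06889048109412 [-0.05433057  0.00542762 -0.99850825]
```

View pics/w33c.png

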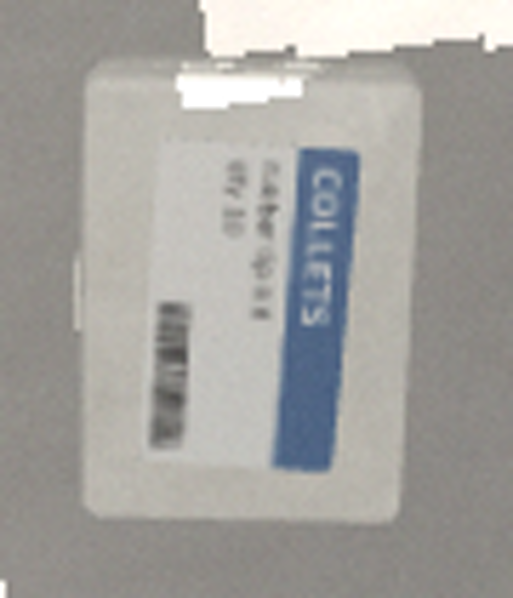

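Run:
```python
from h import *; import pickle
o,c=pickle.load(open("w33.pkl","rb"))
g=lambda L:[(280+u/5.7,170+v/5.7) for u,v in L]
rect(c,o,g([(88,72),(422,74),(400,522),(84,516)]),.016)
o,c=snap("wrist","pics/w34.png"); pickle.dump((o,c),open("w34.pkl","wb")); print(o["ee_pos"],abs(o["qvel"]).max())
w=cv2.convertScaleAbs(c["color"],alpha=1.3,beta=0)
cv2.imwrite("pics/w34c.png",cv2.resize(w[170:275,280:370],None,fx=5.7,fy=5.7,interpolation=cv2.INTER_CUBIC))
cv2.imwrite("pics/w34d.png",cv2.resize(c["color"][110:270,500:640],None,fx=3.7,fy=3.7,interpolation=cv2.INTER_CUBIC))
```

```text
centre [0.5691 0.0075 0.016 ] sides mm [42.5 62.2 43.2 61.6] yaw12 81.3 yaw23 -9.2
[0.56936091 0.00250768 0.07278771] 0.05598205371061825
```

View pics/w34c.png

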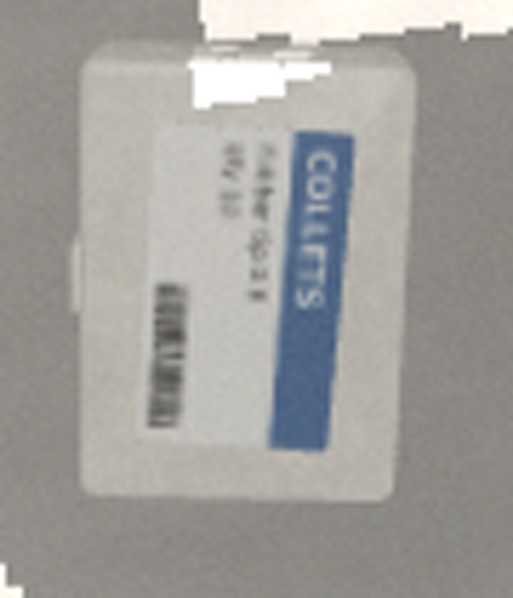

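```bash
python3 -m handwheel '[{"fingers":0.085,"dx":0,"dy":0.0053,"dz":-0.02,"yaw":-1.2},{"fingers":0.085,"dx":0,"dy":0.0053,"dz":-0.045,"yaw":-1.2},{"fingers":0.085,"dx":0,"dy":0.0053,"dz":-0.065,"yaw":-1.2},{"fingers":0.085,"dx":0,"dy":0.0053,"dz":-0.073,"yaw":-1.2},{"fingers":0.085,"dx":0,"dy":0.0053,"dz":-0.073,"yaw":-1.2},{"fingers":0.085,"dx":0,"dy":0.0053,"dz":-0.073,"yaw":-1.2}]' 30
python3 - <<'E'
from h import *
o,c=snap("wrist","pics/w35.png")
E
```

```text
t: 39.1
ee_pos: [0.5715, 0.0079, 0.0038]
eef_rot: [-1.242, -1.057, 1.113]
force: [0.1, 0.4, -0.6]
grip_width: 0.0853
```

View pics/w35.png

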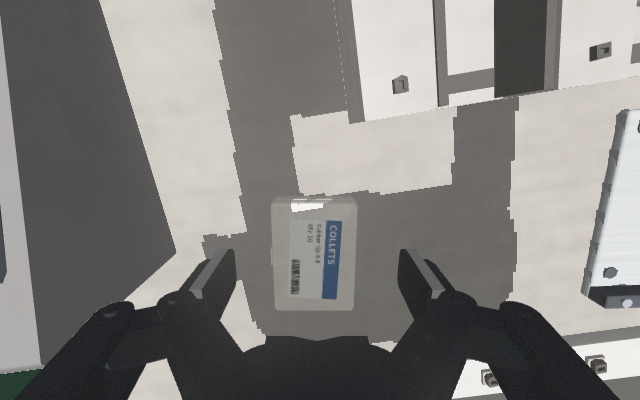

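```bash
python3 -m handwheel '[{"fingers":0.085,"dx":-0.002,"dy":0,"dz":-0.0035,"yaw":0},{"fingers":0.06,"dx":-0.002,"dy":0,"dz":-0.0035,"yaw":0},{"fingers":0.035,"dx":-0.002,"dy":0,"dz":-0.0035,"yaw":0},{"fingers":0.035,"dx":-0.002,"dy":0,"dz":-0.0035,"yaw":0},{"fingers":0.035,"dx":-0.002,"dy":0,"dz":-0.0035,"yaw":0},{"fingers":0.035,"dx":-0.002,"dy":0,"dz":-0.0035,"yaw":0},{"fingers":0.035,"dx":-0.002,"dy":0,"dz":-0.0035,"yaw":0},{"fingers":0.035,"dx":-0.002,"dy":0,"dz":0.02,"yaw":0},{"fingers":0.035,"dx":-0.002,"dy":0,"dz":0.05,"yaw":0},{"fingers":0.035,"dx":-0.002,"dy":0,"dz":0.07,"yaw":0},{"fingers":0.035,"dx":-0.002,"dy":0,"dz":0.07,"yaw":0}]' 30
python3 - <<'E'
from h import *; import pickle
o,c=snap("wrist","pics/w36.png"); held(c,o); pickle.dump((o,c),open("w36.pkl","wb"))
M=R.from_rotvec(o["eef_rot"]).as_matrix(); print(np.degrees(np.arctan2(M[1,0],M[0,0])),M[:,1],o["ee_pos"])
E
```

```text
t: 40.25
ee_pos: [0.5707, 0.0079, 0.0765]
eef_rot: [-1.245, -1.06, 1.111]
force: [-0.2, -0.9, -0.6]
grip_width: 0.0437
n 9551
z -0.029  y med -0.0166  min -0.0180 max -0.0152 n452
z -0.023  y med -0.0165  min -0.0186 max -0.0149 n741
z -0.017  y med -0.0164  min -0.0183 max -0.0144 n781
z -0.011  y med -0.0161  min -0.0179 max -0.0141 n828
z -0.005  y med -0.0159  min -0.0181 max -0.0140 n841
z 0.001  y med -0.0155  min -0.0174 max -0.0134 n873
z 0.007  y med -0.0152  min -0.0173 max -0.0131 n884
z 0.013  y med -0.0149  min -0.0173 max -0.0131 n937
z 0.019  y med -0.0147  min -0.0166 max -0.0124 n951
z 0.025  y med -0.0142  min -0.0159 max -0.0122 n1004
z 0.031  y med -0.0128  min -0.0157 max 0.0002 n1259
80.88381481538254 [-0.04462363  0.00615603 -0.9989849 ] [0.57070511 0.00790629 0.07654829]
```

View pics/w36.png

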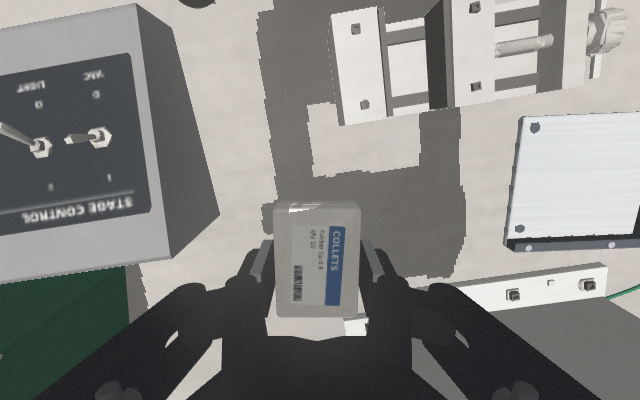

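Run:
```python
from h import *; import pickle
o,c=pickle.load(open("w36.pkl","rb"))
w=cv2.convertScaleAbs(c["color"],alpha=1.3,beta=0)
cv2.imwrite("pics/w36c.png",cv2.resize(w[195:325,265:370],None,fx=4.5,fy=4.5,interpolation=cv2.INTER_CUBIC))
```

```text
(no output)
```

View pics/w36c.png

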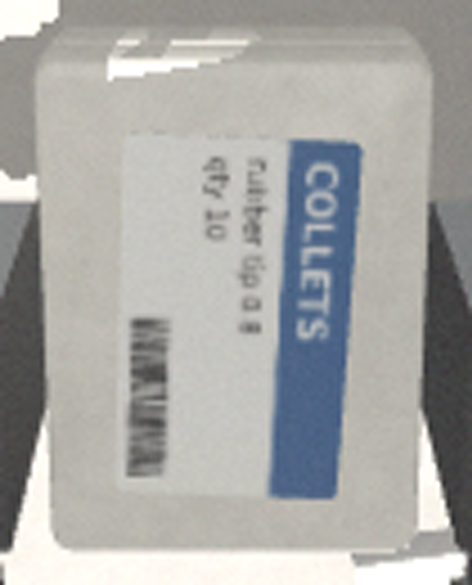

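Run:
```python
from h import *; import pickle
o,c=pickle.load(open("w36.pkl","rb"))
g=lambda L:[(265+u/4.5,195+v/4.5) for u,v in L]
cc=rect(c,o,g([(40,58),(430,66),(418,548),(55,548)]),o["ee_pos"][2]+.0155); print(cc-o["ee_pos"])
o=ctrl.get_obs();print(o["ee_pos"])
```

```text
centre [0.5703 0.0086 0.092 ] sides mm [42.  60.3 43.5 61.2] yaw12 80.3 yaw23 -9.0
[-0.00043639  0.00067268  0.0155    ]
[0.56993554 0.00791458 0.07458637]
```

```bash
python3 -m handwheel '[{"fingers":0.035,"dx":0,"dy":0.02,"dz":0.03,"yaw":1},{"fingers":0.035,"dx":0.004,"dy":0.06,"dz":0.04,"yaw":2.3},{"fingers":0.035,"dx":0.01,"dy":0.11,"dz":0.04,"yaw":2.3},{"fingers":0.035,"dx":0.014,"dy":0.15,"dz":0.04,"yaw":2.3},{"fingers":0.035,"dx":0.018,"dy":0.19,"dz":0.03,"yaw":2.3},{"fingers":0.035,"dx":0.018,"dy":0.215,"dz":0.01,"yaw":2.3},{"fingers":0.035,"dx":0.018,"dy":0.215,"dz":-0.02,"yaw":2.3},{"fingers":0.035,"dx":0.018,"dy":0.215,"dz":-0.045,"yaw":2.3},{"fingers":0.035,"dx":0.018,"dy":0.215,"dz":-0.045,"yaw":2.3},{"fingers":0.035,"dx":0.018,"dy":0.215,"dz":-0.045,"yaw":2.3}]'
python3 - <<'E'
from h import *; import pickle
o,c=snap("wrist","pics/w37.png"); pickle.dump((o,c),open("w37.pkl","wb"))
M=R.from_rotvec(o["eef_rot"]).as_matrix(); print(np.degrees(np.arctan2(M[1,0],M[0,0])),M[:,1],o["ee_pos"])
E
```

```text
t: 41.3
ee_pos: [0.5876, 0.2227, 0.029]
eef_rot: [-1.227, -1.086, 1.143]
force: [0.5, 1.2, -0.1]
grip_width: 0.0438
83.17904263340247 [-0.04865908  0.00383414 -0.99880809] [0.587561   0.22272404 0.02898778]
```

View pics/w37.png

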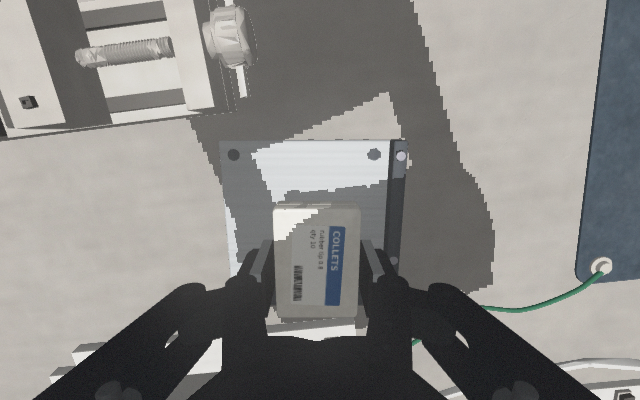

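Run:
```python
from h import *; import pickle
o,c=pickle.load(open("w37.pkl","rb"))
w=cv2.convertScaleAbs(c["color"],alpha=1.3,beta=10)
cv2.imwrite("pics/w37c.png",cv2.resize(w[130:340,210:420],None,fx=2.8,fy=2.8,interpolation=cv2.INTER_CUBIC))
print(world(c,o,[388,384],[148,270],.006), world(c,o,[390,387],[148,270],.016))
```

```text
[[0.53588999 0.27181934 0.006     ]
 [0.61564678 0.26467911 0.006     ]] [[0.53502654 0.27053556 0.016     ]
 [0.61015136 0.26457209 0.016     ]]
```

View pics/w37c.png

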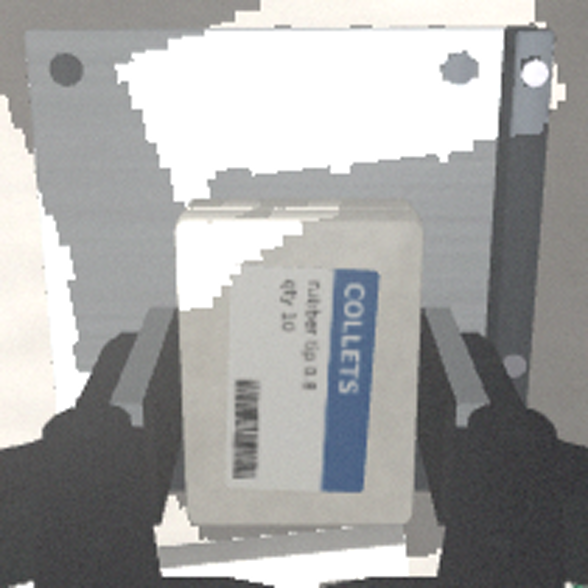

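```bash
python3 -m handwheel '[{"fingers":0.035,"dx":0,"dy":0,"dz":-0.01,"yaw":0},{"fingers":0.035,"dx":0,"dy":0,"dz":-0.017,"yaw":0},{"fingers":0.035,"dx":0,"dy":0,"dz":-0.0205,"yaw":0},{"fingers":0.035,"dx":0,"dy":0,"dz":-0.0205,"yaw":0}]'
```

```text
t: 41.75
ee_pos: [0.5879, 0.2227, 0.0091]
eef_rot: [-1.227, -1.087, 1.142]
force: [0.9, -1.1, 0.2]
grip_width: 0.044
```

```bash
python3 -m handwheel '[{"fingers":0.035,"dx":0,"dy":0,"dz":-0.001,"yaw":0},{"fingers":0.035,"dx":0,"dy":0,"dz":-0.0015,"yaw":0},{"fingers":0.055,"dx":0,"dy":0,"dz":-0.0015,"yaw":0},{"fingers":0.055,"dx":0,"dy":0,"dz":-0.0015,"yaw":0},{"fingers":0.055,"dx":0,"dy":0,"dz":-0.0015,"yaw":0},{"fingers":0.055,"dx":0,"dy":0,"dz":0.02,"yaw":0},{"fingers":0.055,"dx":0,"dy":0,"dz":0.05,"yaw":0},{"fingers":0.055,"dx":-0.02,"dy":0,"dz":0.09,"yaw":0},{"fingers":0.03,"dx":-0.03,"dy":-0.02,"dz":0.12,"yaw":0},{"fingers":0.0,"dx":-0.03,"dy":-0.04,"dz":0.12,"yaw":0},{"fingers":0.0,"dx":-0.03,"dy":-0.04,"dz":0.12,"yaw":0},{"fingers":0.0,"dx":-0.03,"dy":-0.04,"dz":0.12,"yaw":0}]'
python3 - <<'E'
from h import *; import pickle
o,c=snap("wrist","pics/w38.png"); pickle.dump((o,c),open("w38.pkl","wb"))
print(o["ee_pos"],abs(o["qvel"]).max())
w=cv2.convertScaleAbs(c["color"],alpha=1.2,beta=0)
cv2.imwrite("pics/w38c.png",cv2.resize(w[100:250,290:450],None,fx=4,fy=4,interpolation=cv2.INTER_CUBIC))
E
```

```text
t: 42.95
ee_pos: [0.5579, 0.1826, 0.129]
eef_rot: [-1.227, -1.087, 1.142]
force: [0.2, 0.1, -0.4]
grip_width: -0.0001
[0.55789945 0.18263096 0.12902601] 0.016059531001944013
```

View pics/w38.png

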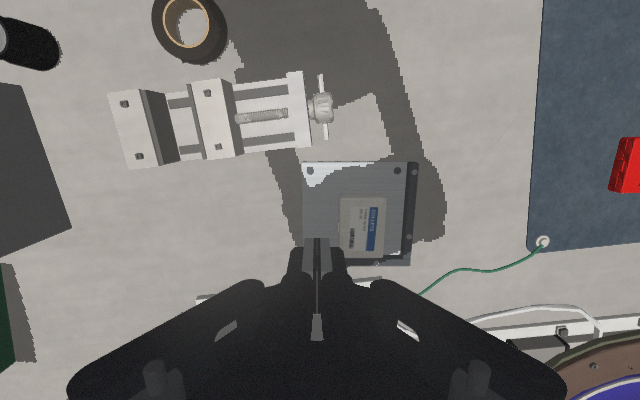

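View pics/w38c.png

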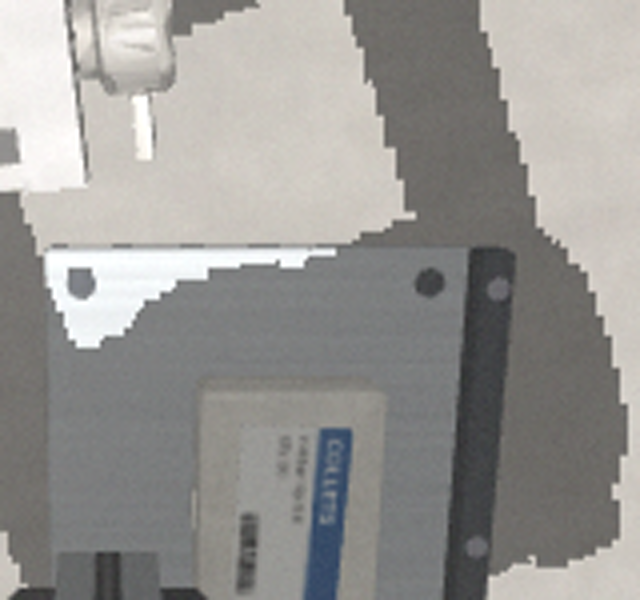

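```bash
python3 -m handwheel '[{"fingers":0.0,"dx":0.0247,"dy":-0.0042,"dz":-0.03,"yaw":0},{"fingers":0.0,"dx":0.0247,"dy":-0.0042,"dz":-0.07,"yaw":0},{"fingers":0.0,"dx":0.0247,"dy":-0.0042,"dz":-0.1,"yaw":0},{"fingers":0.0,"dx":0.0247,"dy":-0.0042,"dz":-0.116,"yaw":0},{"fingers":0.0,"dx":0.0247,"dy":-0.0042,"dz":-0.116,"yaw":0}]'
python3 - <<'E'
from h import *
o,c=snap("wrist","pics/w39.png")
E
```

```text
t: 43.5
ee_pos: [0.5813, 0.1789, 0.0102]
eef_rot: [-1.225, -1.084, 1.145]
force: [-0.3, 0.2, 0.2]
grip_width: -0.0005
```

View pics/w39.png

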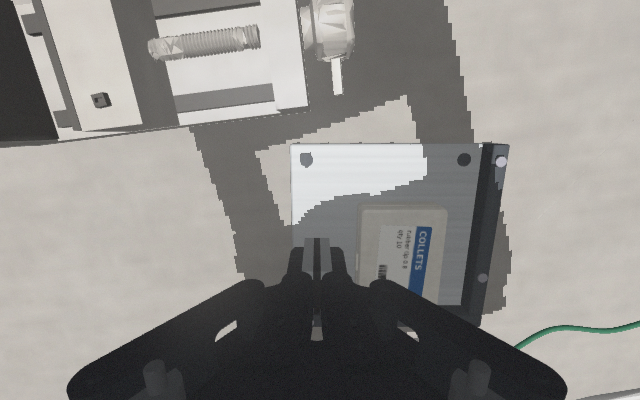

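```bash
python3 -m handwheel '[{"fingers":0.0,"dx":0.001,"dy":0.006,"dz":0.002,"yaw":0},{"fingers":0.0,"dx":0.0013,"dy":0.011,"dz":0.002,"yaw":0},{"fingers":0.0,"dx":0.0018,"dy":0.015,"dz":0.002,"yaw":0},{"fingers":0.0,"dx":0.0022,"dy":0.019,"dz":0.002,"yaw":0},{"fingers":0.0,"dx":0.0027,"dy":0.023,"dz":0.002,"yaw":0},{"fingers":0.0,"dx":0.003,"dy":0.026,"dz":0.002,"yaw":0},{"fingers":0.0,"dx":0.003,"dy":0.026,"dz":0.002,"yaw":0}]'
python3 - <<'E'
from h import *
o,c=snap("wrist","pics/w40.png")
print(o["force"])
cv2.imwrite("pics/w40.png",cv2.resize(c["color"][130:330,270:470],None,fx=3,fy=3,interpolation=cv2.INTER_CUBIC))
E
```

```text
t: 44.25
ee_pos: [0.586, 0.2055, 0.0156]
eef_rot: [-1.227, -1.087, 1.143]
force: [-0.1, -1.9, 6.6]
grip_width: -0.0001
[-0.12653176 -1.94679635  6.5569768 ]
```

View pics/w40.png

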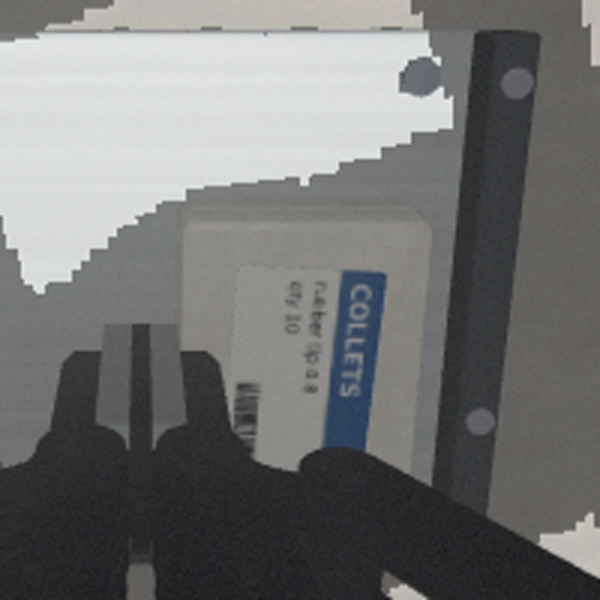

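Run:
```python
from h import *
np.set_printoptions(precision=4,suppress=True)
o=ctrl.get_obs();c=imaging.camera("wrist");T=tool(c,o);P=cloud(c,o)
print(o["ee_pos"],o["force"])
for u,v in [(110,340),(165,340),(180,345),(200,360),(215,400),(235,430),(250,460),(330,470),(300,230),(200,230),(150,390)]:
    a,b=int(270+u/3),int(130+v/3); print((u,v),T[b,a],P[b,a])
```

```text
[0.586  0.2055 0.0156] [-0.022  -1.3785  5.4569]
(110, 340) [-0.0053 -0.0094  0.011 ] [0.5749 0.2015 0.0255]
(165, 340) [ 0.0045 -0.0108  0.0117] [0.5755 0.2113 0.0269]
(180, 345) [ 0.0074 -0.0054  0.0079] [0.5794 0.2138 0.0213]
(200, 360) [ 0.0103 -0.0111  0.0078] [0.58   0.2166 0.027 ]
(215, 400) [ 0.0119 -0.023   0.0071] [0.5815 0.2181 0.0389]
(235, 430) [ 0.0175 -0.0065 -0.0086] [0.597  0.2219 0.0217]
(250, 460) [ 0.0143 -0.0479  0.0127] [0.5774 0.221  0.064 ]
(330, 470) [ 0.0239 -0.0517  0.014 ] [0.5775 0.2307 0.0679]
(300, 230) [ 0.0276 -0.0061  0.0303] [0.5596 0.2365 0.0231]
(200, 230) [ 0.0102 -0.0052  0.03  ] [0.5577 0.2192 0.0222]
(150, 390) [ 0.0018 -0.0277  0.0114] [0.5763 0.2085 0.0438]
```

```bash
python3 -m handwheel '[{"fingers":0.0,"dx":0.0003,"dy":0.002,"dz":0,"yaw":0},{"fingers":0.0,"dx":0.0005,"dy":0.004,"dz":0,"yaw":0},{"fingers":0.0,"dx":0.0007,"dy":0.006,"dz":0,"yaw":0},{"fingers":0.0,"dx":0.0007,"dy":0.006,"dz":0,"yaw":0}]'
python3 - <<'E'
from h import *
o,c=snap("wrist","pics/w41.png")
print(o["force"],o["ee_pos"])
cv2.imwrite("pics/w41.png",cv2.resize(c["color"][130:330,270:470],None,fx=3,fy=3,interpolation=cv2.INTER_CUBIC))
E
```

```text
t: 44.75
ee_pos: [0.5868, 0.2118, 0.0157]
eef_rot: [-1.227, -1.088, 1.143]
force: [1.0, 0.8, 1.8]
grip_width: -0.0001
[1.03173336 0.76486865 1.81181009] [0.58677934 0.21184721 0.01572466]
```

View pics/w41.png

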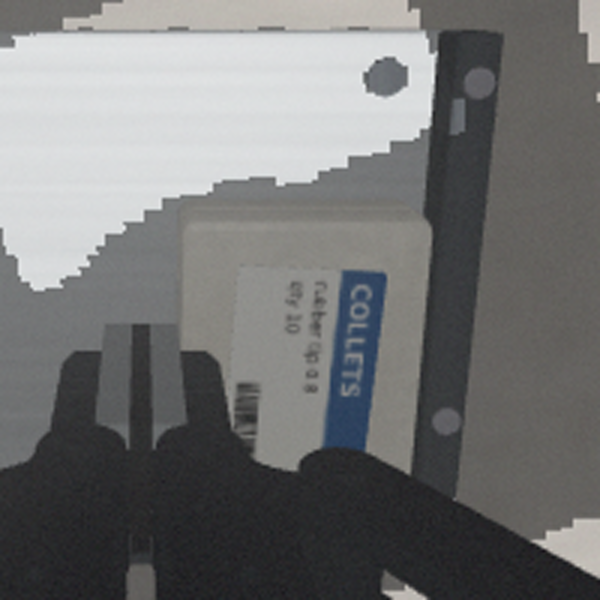

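```bash
python3 -m handwheel '[{"fingers":0.0,"dx":0.0001,"dy":0.001,"dz":0,"yaw":0},{"fingers":0.0,"dx":0.0003,"dy":0.002,"dz":0,"yaw":0},{"fingers":0.0,"dx":0.0003,"dy":0.003,"dz":0,"yaw":0},{"fingers":0.0,"dx":0.0003,"dy":0.003,"dz":0,"yaw":0}]'
python3 - <<'E'
from h import *
o,c=snap("wrist","pics/w42.png")
print(o["force"],o["ee_pos"])
cv2.imwrite("pics/w42.png",cv2.resize(c["color"][130:330,270:470],None,fx=3,fy=3,interpolation=cv2.INTER_CUBIC))
E
```

```text
t: 45.2
ee_pos: [0.5872, 0.2147, 0.0157]
eef_rot: [-1.227, -1.088, 1.142]
force: [1.4, -3.2, 2.1]
grip_width: -0.0
[ 1.44863772 -3.21306303  2.06679443] [0.58716274 0.21470621 0.01570081]
```

View pics/w42.png

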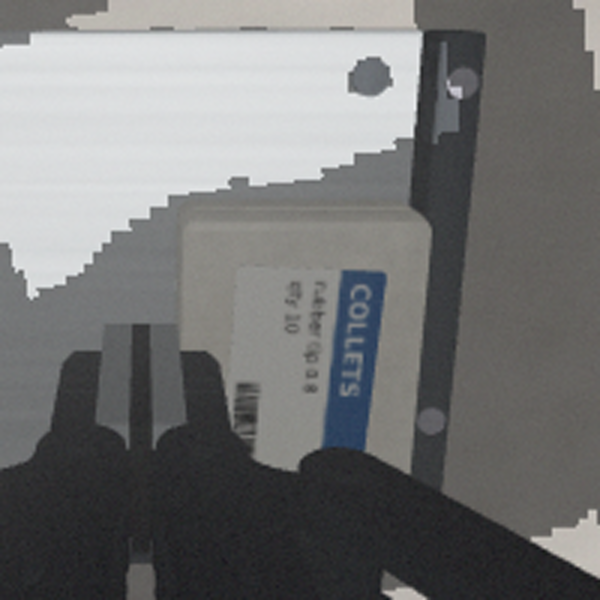

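```bash
python3 -m handwheel '[{"fingers":0.0,"dx":0.0002,"dy":0.0015,"dz":0,"yaw":0},{"fingers":0.0,"dx":0.0003,"dy":0.003,"dz":0,"yaw":0},{"fingers":0.0,"dx":0.0003,"dy":0.003,"dz":0,"yaw":0}]'
python3 - <<'E'
from h import *
o,c=snap("wrist","pics/w43.png")
print(o["force"],o["ee_pos"])
E
```

```text
t: 45.55
ee_pos: [0.5873, 0.2153, 0.0156]
eef_rot: [-1.23, -1.085, 1.146]
force: [-3.9, -23.0, 7.6]
grip_width: -0.0001
[ -3.87854148 -22.97625244   7.64831194] [0.58730929 0.21526324 0.01562954]
```

```bash
python3 -m handwheel '[{"fingers":0.0,"dx":-0.001,"dy":-0.006,"dz":0,"yaw":0},{"fingers":0.0,"dx":-0.0015,"dy":-0.012,"dz":0,"yaw":0},{"fingers":0.0,"dx":-0.002,"dy":-0.015,"dz":0.03,"yaw":0},{"fingers":0.0,"dx":-0.002,"dy":-0.015,"dz":0.06,"yaw":0},{"fingers":0.0,"dx":-0.049,"dy":0.005,"dz":0.06,"yaw":0},{"fingers":0.0,"dx":-0.052,"dy":0.036,"dz":0.06,"yaw":0},{"fingers":0.0,"dx":-0.052,"dy":0.036,"dz":0.06,"yaw":0},{"fingers":0.0,"dx":-0.052,"dy":0.036,"dz":0.06,"yaw":0}]'
python3 - <<'E'
from h import *; import pickle
o,c=snap("wrist","pics/w44.png"); pickle.dump((o,c),open("w44.pkl","wb"))
print(o["force"],o["ee_pos"])
cv2.imwrite("pics/w44c.png",cv2.resize(c["color"][110:370,220:420],None,fx=2.3,fy=2.3,interpolation=cv2.INTER_CUBIC))
snap("side","pics/s44.png")
E
```

```text
t: 46.4
ee_pos: [0.535, 0.2516, 0.0755]
eef_rot: [-1.229, -1.085, 1.147]
force: [0.7, -0.3, 0.2]
grip_width: -0.0003
[ 0.67936461 -0.32601163  0.18358562] [0.53500586 0.2516461  0.07545402]
```

View pics/w44.png

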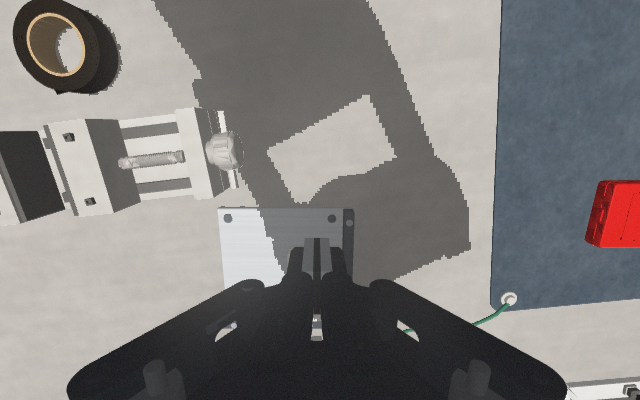

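```bash
python3 -m handwheel '[{"fingers":0.0,"dx":0,"dy":0,"dz":-0.03,"yaw":0},{"fingers":0.0,"dx":0,"dy":0,"dz":-0.05,"yaw":0},{"fingers":0.0,"dx":0,"dy":0,"dz":-0.06,"yaw":0},{"fingers":0.0,"dx":0,"dy":0,"dz":-0.06,"yaw":0},{"fingers":0.0,"dx":0.006,"dy":-0.0007,"dz":-0.06,"yaw":0},{"fingers":0.0,"dx":0.011,"dy":-0.0013,"dz":-0.06,"yaw":0},{"fingers":0.0,"dx":0.013,"dy":-0.0016,"dz":-0.06,"yaw":0},{"fingers":0.0,"dx":0.015,"dy":-0.0018,"dz":-0.06,"yaw":0},{"fingers":0.0,"dx":0.016,"dy":-0.0019,"dz":-0.06,"yaw":0},{"fingers":0.0,"dx":0.016,"dy":-0.0019,"dz":-0.06,"yaw":0}]'
python3 - <<'E'
from h import *; import pickle
o,c=snap("wrist","pics/w45.png"); pickle.dump((o,c),open("w45.pkl","wb"))
print(o["force"],o["ee_pos"])
E
```

```text
t: 47.5
ee_pos: [0.5516, 0.2489, 0.0155]
eef_rot: [-1.23, -1.084, 1.146]
force: [0.1, 1.1, 0.4]
grip_width: -0.0004
[0.09233408 1.13359132 0.37615156] [0.55159539 0.24892764 0.0154755 ]
```

View pics/w45.png

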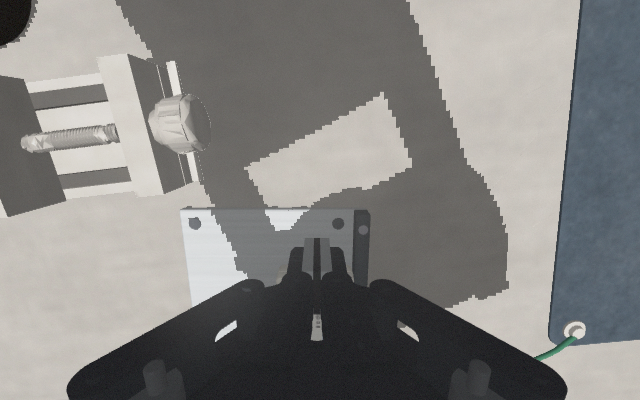

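```bash
python3 -m handwheel '[{"fingers":0.0,"dx":0.001,"dy":0,"dz":0,"yaw":0},{"fingers":0.0,"dx":0.002,"dy":0,"dz":0,"yaw":0},{"fingers":0.0,"dx":0.003,"dy":0,"dz":0,"yaw":0},{"fingers":0.0,"dx":0.003,"dy":0,"dz":0,"yaw":0}]'
```

```text
t: 47.95
ee_pos: [0.5523, 0.249, 0.0152]
eef_rot: [-1.227, -1.08, 1.149]
force: [-20.2, -1.9, 11.3]
grip_width: 0.0002
```

```bash
python3 -m handwheel '[{"fingers":0.0,"dx":-0.008,"dy":0.001,"dz":0,"yaw":0},{"fingers":0.0,"dx":-0.02,"dy":0.002,"dz":0,"yaw":0},{"fingers":0.0,"dx":-0.02,"dy":0.002,"dz":0.04,"yaw":0},{"fingers":0.0,"dx":-0.02,"dy":0.0,"dz":0.09,"yaw":0},{"fingers":0.0,"dx":0.02,"dy":-0.02,"dz":0.12,"yaw":0},{"fingers":0.0,"dx":0.06,"dy":-0.04,"dz":0.13,"yaw":0},{"fingers":0.0,"dx":0.06,"dy":-0.06,"dz":0.14,"yaw":0},{"fingers":0.0,"dx":0.06,"dy":-0.06,"dz":0.14,"yaw":0},{"fingers":0.0,"dx":0.06,"dy":-0.06,"dz":0.14,"yaw":0},{"fingers":0.0,"dx":0.06,"dy":-0.06,"dz":0.14,"yaw":0}]'
python3 - <<'E'
from h import *; import pickle
o,c=snap("wrist","pics/w46.png"); pickle.dump((o,c),open("w46.pkl","wb"))
print(o["force"],o["ee_pos"],abs(o["qvel"]).max())
w=cv2.convertScaleAbs(c["color"],alpha=1.5,beta=0)
cv2.imwrite("pics/w46c.png",cv2.resize(w[130:270,310:450],None,fx=4.2,fy=4.2,interpolation=cv2.INTER_CUBIC))
E
```

```text
t: 48.95
ee_pos: [0.6114, 0.1896, 0.1547]
eef_rot: [-1.226, -1.08, 1.15]
force: [0.1, 0.3, 0.5]
grip_width: 0.0004
[0.08061278 0.31456258 0.46076239] [0.61137255 0.18957144 0.15472428] 0.004618070783093573
```

View pics/w46.png

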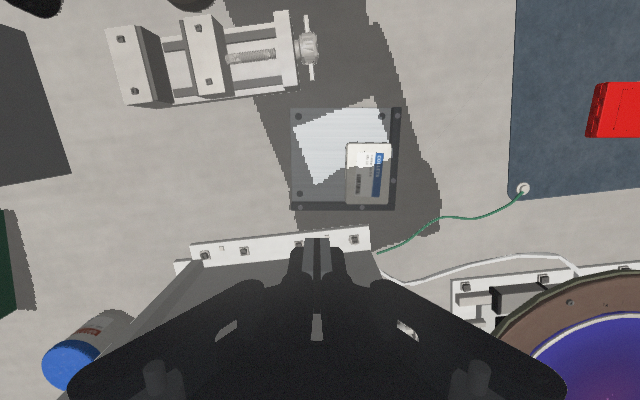

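View pics/w46c.png

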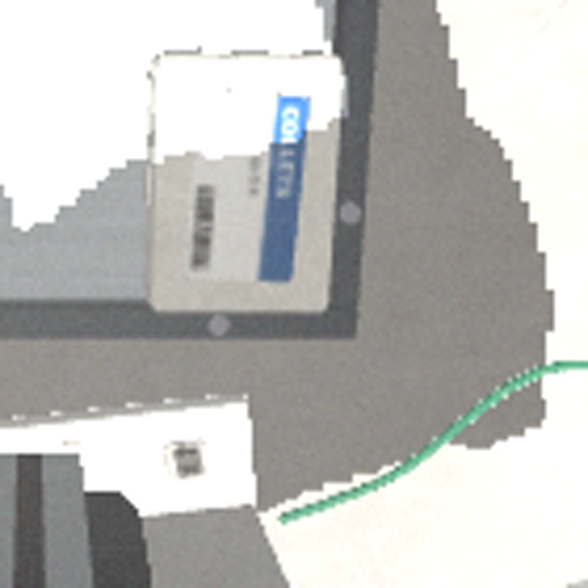

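Run:
```python
from h import *; import pickle
np.set_printoptions(precision=4,suppress=True)
o,c=pickle.load(open("w46.pkl","rb"))
g=lambda L:[(310+u/4.2,130+v/4.2) for u,v in L]
cen=rect(c,o,g([(153,57),(342,57),(328,310),(150,308)]),.022)
q=np.array(g([(356,338),(378,15),(0,337)])); W=world(c,o,q[:,0],q[:,1],.016)
a=W[0]-W[1]; b=W[0]-W[2]; ya=np.arctan2(a[1],a[0]); yb=np.arctan2(b[1],b[0])-np.pi/2; print("left fence yaw",np.degrees(ya),"far",np.degrees(yb))
psi=(ya+yb)/2; ex=np.array([np.cos(psi),np.sin(psi)]);ey=np.array([-ex[1],ex[0]])
k=W[0][:2]-.008*ex-.008*ey; d=cen[:2]-k; print("corner",k,"box rel corner",d@ex,d@ey)
T=cloud(c,o); 
L=np.array(g([(240,230)]))[0].astype(int); print(T[L[1]-3:L[1]+4,L[0]-3:L[0]+4,2].mean())
# lid plane fit
m=np.zeros((400,640),np.uint8);cv2.fillPoly(m,[np.array(g([(165,70),(330,70),(318,298),(162,298)])).astype(int)],1);Q=T[m>0]
A=np.c_[Q[:,:2]-Q[:,:2].mean(0),np.ones(len(Q))];x,_,_,_=np.linalg.lstsq(A,Q[:,2],rcond=None);print("lid tilt deg",np.degrees(np.hypot(*x[:2])),"z",x[2])
```

```text
centre [0.5935 0.2428 0.022 ] sides mm [43.9 60.9 43.6 60.4] yaw12 82.9 yaw23 -6.2
left fence yaw -6.657506961920964 far -6.85445007174869
corner [0.6274 0.262 ] box rel corner -0.03145013767804763 -0.02312550490074156
0.022443893998565688
lid tilt deg 20.18433479037558 z 0.023042638461954777
```

```bash
python3 -m handwheel '[{"fingers":0.03,"dx":-0.02,"dy":-0.05,"dz":0.04,"yaw":0},{"fingers":0.03,"dx":-0.06,"dy":-0.1,"dz":0.08,"yaw":0},{"fingers":0.03,"dx":-0.1,"dy":-0.15,"dz":0.12,"yaw":0},{"fingers":0.03,"dx":-0.12,"dy":-0.19,"dz":0.15,"yaw":0},{"fingers":0.03,"dx":-0.12,"dy":-0.23,"dz":0.15,"yaw":0},{"fingers":0.03,"dx":-0.12,"dy":-0.27,"dz":0.15,"yaw":0},{"fingers":0.03,"dx":-0.12,"dy":-0.27,"dz":0.15,"yaw":0},{"fingers":0.03,"dx":-0.12,"dy":-0.27,"dz":0.15,"yaw":0}]'
python3 - <<'E'
from h import *; import pickle
o,c=pickle.load(open("w46.pkl","rb")); T=cloud(c,o)
g=lambda u,v:(int(310+u/4.2),int(130+v/4.2))
for p in [(170,80),(325,80),(240,180),(165,290),(315,290)]:
    a,b=g(*p); print(p,np.median(T[b-2:b+3,a-2:a+3,2]).round(4))
o,c=snap("top","pics/t47.png"); o2,c2=snap("side","pics/s47.png")
P=cloud(c,o)
s=cv2.resize(c2["color"][180:320,250:430],None,fx=4,fy=4,interpolation=cv2.INTER_CUBIC); cv2.imwrite("pics/s47c.png",s)
o0,c0=pickle.load(open("top0.pkl","rb"))
print(o["ee_pos"])
E
```

```text
t: 49.8
ee_pos: [0.4906, -0.0831, 0.306]
eef_rot: [-1.229, -1.079, 1.148]
force: [0.2, 1.0, -0.5]
grip_width: 0.03
(170, 80) 0.0215
(325, 80) 0.0219
(240, 180) 0.0224
(165, 290) 0.0219
(315, 290) 0.022
[ 0.49062588 -0.08307265  0.30598002]
```

View pics/t47.png

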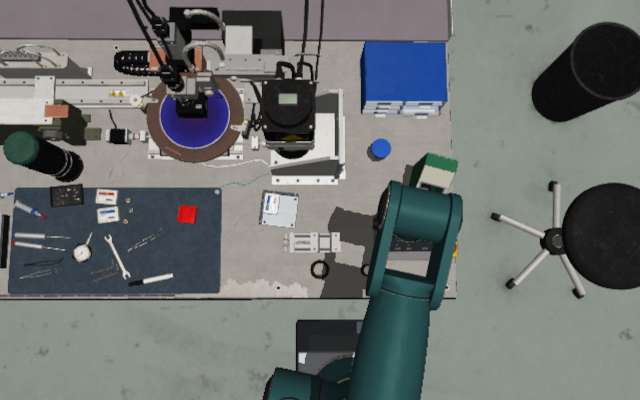

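View pics/s47c.png

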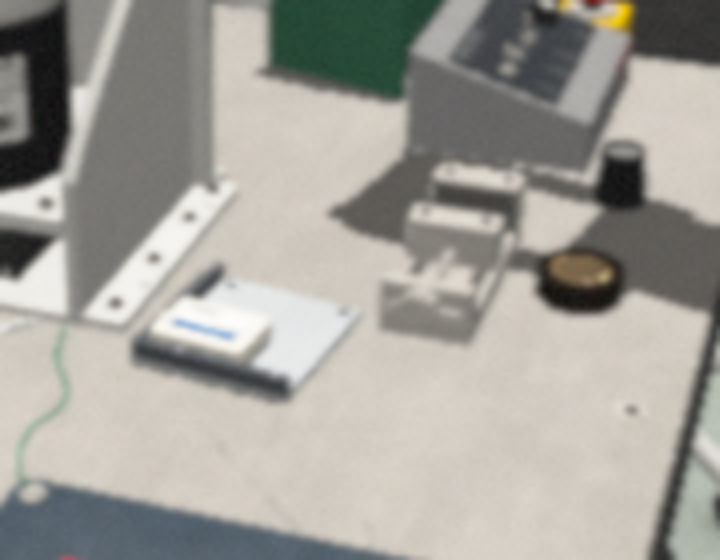

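Run:
```python
from h import *
print(ctrl.finish_job())
```

```text
the job is handed in; nothing more can be done
None
```

I tipped all three used boxes I could find into the return box and pushed the fresh box home in the nest corner. The job was handed in at about 50 s; no verdict was reported.

**Used boxes:** There was one clear-lid box and two with green labels. I pitched each one about 40° on the tongue, then let it slide in through the slot. After each release the wrist camera showed the slot and tongue clear and the box lying low inside. I found no fourth used box in any view.

**Fresh box:** I took the white box with the blue label on the worktop, not the similar one on the mat. It had been knocked about 36 mm aside, so I measured it again before gripping. I placed it on the nest and pushed it against both fences with closed fingers until the force rose to about 23 N and 20 N. The last measurement was:

| Check | Measured | Wanted |
|---|---|---|
| Centre from nest corner (x, y) | (-31.5, -23.1) mm | (-31.5, -22.5) mm |
| Angle to the fences | within about 1° | within 3.4° |
| Lid height over five spots | 21.5–22.4 mm | 22 mm if flat |

**Disagreements and limits:**
- An automatic plane fit of the lid gave a 20° tilt. I think depth outliers caused it, because the five spot heights and the side picture show the box flat.
- The gripper picked up a lean of about 3° from the pressing, with no effect I could see.
- The last pictures show the magnifier, tape roll and tub still standing; I did not measure their positions again.

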